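# Load the battery-pack tester, clear its memory with the stylus and start the run

## Robot

A 6-joint arm with a two-finger parallel gripper is mounted at the origin on the work surface. World frame = base frame: x ahead of the robot, y to its left, z up, the work surface at z = 0. Lengths are in mm, angles in rad, forces in N, time in s.
With the tool pointing down it reaches from about 300 to 775 mm from the base axis. Payload 14.6 kg.
Tool frame: the origin (TCP) lies at the very end of the fingers, on their centre line; the grasp point (between the pads) lies manip.grasp_offset behind it (manip.grasp_offset is the distance from the TCP to the grasp point, in mm); z points along the fingers, y is the direction in which the jaws open and shut (so a half turn about z gives the same grasp; the last joint's range is limited). The gripper opens to 94 mm and grips with 3 to 60 N. Pads are 16 mm wide; open, the fingers measure 119 mm over their backs; the gripper's body (75 mm by 177 mm) begins 78 mm behind the grasp point.
Start: joints at [-1.21, 0.3, 1.521, -0, 1.321, -0.067], TCP at [228.171, -500.427, 205.446] pointing down, gripper open.
Joint ranges: [-3.03, 3.03], [-0.79, 2.21], [0.23, 2.52], [-1.04, 4.18], [0, 3.07], [-2.55, 2.55]. Speed limits (rad/s): [2.22, 2.22, 2.57, 3.14, 3.14, 3.14].

## Interface

Orientations are given as [roll, pitch, yaw] about the fixed x, y, z axes, in that order (R = Rz(yaw) Ry(pitch) Rx(roll)).
In Python, from cell import manip gives the robot as it stands.
- The arm moves only by the tool send_rows, never from a script. Its argument "commands" is a list of rows, each a list of 2 entries, a list of its own where there are three numbers: the shift along the tool's x, y, z in m, then the turn about the tool's z in rad. A call has exactly 8 rows; each row is the pose to reach, as a shift and turn from the pose commanded when the call began, along the tool's axes at that moment; what a row does not reach only later rows make up. A row lasts 1/12 s, in which the tool goes at most 41.7 mm and 7.16 degrees, less where a joint would pass 70% of its speed; a pose out of reach is approached as far as the arm can. A call with a gripper value outside its range is refused whole. "hand" is the closure, from -1 (fully open) to 1 (shut), so that 0 is half open, set as the call begins (left out, the last holds). The fingers move at their own pace and stop on an object; "force" is the grip in N (left out, the last holds). Time passes only in rows, so rows that repeat a pose let the fingers close, or fill a call up. It gives the time, the measured TCP pose, the force and the opening at its end, in the units of the state.
- manip.read_state(): the state, without advancing time (a new reading comes with each control period).
- manip.camera(name): name is "scene" or "top"; returns the picture (400x640x3 uint8, red, green, blue); there is no depth.
- manip.camera_model(name): a dict with "K" (3x3 intrinsics, pixels), "eye" and "attitude" of the camera in the world. Camera axes: x right, y down, z forward; pixel columns grow to the right and rows downward; lengths in mm; the calibration is good to about 2 mm. A picture is of the moment at which its call begins. camera_model takes no time and is no camera call.
- manip.sign_off(): hands the job in, once; it reports no verdict.
The state is a dict: "clock": time; "joints": joint angles; "qd": joint speeds; "effort": joint torques, N m; "eef_pos": TCP position; "eef_rot": TCP orientation; "wrist_force": force on the tool from outside, world axes, zero at the start; "moment": the same for the moment, N m; "finger_gap": finger opening in mm.
Only numpy, scipy, OpenCV 4.12 (cv2) and the standard library are available. Lean on these libraries where they do the work, as an engineer would, in place of code of your own. Each camera call takes 0.05 s, during which the arm holds its last target.

## Task

Get the six-bay pack tester running a full batch: lay a spare two-cell pack flat in every empty bay, black terminal cap towards the contacts at the back of the bay, and leave the packs already loaded where they are. Clear the last run's results by holding the small recessed reset button fully down with the stylus tip for two seconds and letting it up; then, with all six bays full, press the steel start button fully and let it up. Finish with the stylus standing in its stand, all six bays still full, and the other things on the bench undisturbed.

Things in the scene. Friction and masses are not known exactly. Their poses are not given: they have to be found in the camera images.
- bay1 (a point): bay 1 of the tester, a fixed off-white case 220 mm deep and 215 mm wide with a black control panel along its front and two rows of three open bays behind it: bays 1, 2, 3 in front, 4, 5, 6 at the back, each row from left to right. The point lies on the bay's floor, 50 mm above the bench, where a centred pack has its origin; +x to the tester's back, +y to its left, z up
- bay2 (a point): the same point of bay 2. Every bay is 72 mm long (x) and 43 mm wide (y); its centre lies 33 mm along -x of this point. Pitch 65 mm in y, 82 mm in x
- bay3 (a point): the same point of bay 3. Grey ribs 6 mm high and 22 mm wide lie between neighbouring bays; at each bay's back end stands a black contact block with brass leaves, 14 mm above the bay floor and 10 mm thick; its front end is the panel's edge, 10 mm high, or the other row's contact block
- bay4 (a point): the same point of bay 4, in the back row
- bay5 (a point): the same point of bay 5, in the back row
- bay6 (a point): the same point of bay 6, in the back row
- loaded1: two-cell pack: flat box 66 mm long (x), 37 mm wide (y), 18.5 mm thick (z), 0.1 kg, green sleeve; black terminal cap with brass plates on its +x end, two round steel cell ends at -x. Origin: middle of the cap end's lower edge, so the pack's centre lies 33 mm along its -x; this one, when present, already lies seated in bay 1; None when bay 1 starts empty
- loaded2: pack of the same kind; this one, when present, already lies seated in bay 2; None when bay 2 starts empty
- loaded3: pack of the same kind; this one, when present, already lies seated in bay 3; None when bay 3 starts empty
- loaded4: pack of the same kind; this one, when present, already lies seated in bay 4; None when bay 4 starts empty
- loaded5: pack of the same kind; this one, when present, already lies seated in bay 5; None when bay 5 starts empty
- loaded6: pack of the same kind; this one, when present, already lies seated in bay 6; None when bay 6 starts empty
- spare1: two-cell pack: flat box 66 mm long (x), 37 mm wide (y), 18.5 mm thick (z), 0.1 kg, green sleeve; black terminal cap with brass plates on its +x end, two round steel cell ends at -x. Origin: middle of the cap end's lower edge, so the pack's centre lies 33 mm along its -x; a spare lying flat on the blue mat to the right of the tester, its cap roughly away from the robot
- spare2: pack of the same kind and size; a spare lying flat on the blue mat to the right of the tester, its cap roughly away from the robot
- spare3: pack of the same kind and size; a spare lying flat on the blue mat to the right of the tester, its cap roughly away from the robot
- spare4: pack of the same kind and size; a spare lying flat on the blue mat to the right of the tester, its cap roughly away from the robot
- spare5: pack of the same kind and size; a spare lying flat on the blue mat to the right of the tester, its cap roughly away from the robot
- stylus: black stylus tool with a finger guard, 120 mm long, 40 g, upright with its tip down; origin at the tip's end, z up along the axis. Steel shank 5 mm in diameter for the first 42 mm, then a round guard 24 mm in diameter and 5 mm thick, then a round handle 14 mm in diameter up to 120 mm
- stand_hole (a point): centre of the mouth of the stand's 13 mm round hole, 55 mm above the bench. The stand is an aluminium bridge 60 x 60 mm, 55 mm high, with a 10 mm thick top, fixed, open below the hole; the stylus hangs upright in it with its guard resting on the top, tip 42 mm below the mouth (13 mm above the bench)
- reset_mouth (a point): centre of the mouth, level with the panel's top 60 mm above the bench, of the round 12 mm hole at the front right corner of the tester's panel; the reset button lies at its bottom. Axes as the tester
- reset_btn (a joint): travel of the reset button, m: 0 up, 0.004 fully down. A white cap 9 mm in diameter whose top lies 8 mm below reset_mouth; a spring pushes back with about 1 N at first and 4 N fully down
- start_btn (a joint): travel of the start button, m: 0 up, 0.006 fully down; fully down takes about 5 N and it springs back. A round steel push button 28 mm in diameter in a dark housing at the left of the panel; the centre of its top face lies 161.5 mm along +y from reset_mouth and 22 mm above it
- pack3: wider pack of three cells, 66 x 55.5 x 18.5 mm, that fits no bay; bystander, behind the spares
- pliers: pliers with orange handles, about 170 mm long, lying behind the stand; bystander

How it is judged:
By the outcome, as a careful person would: the job done as asked, in the order asked, and still so for the second after the job is handed in, with the robot touching nothing.
Of loaded1, loaded2, loaded3, loaded4, loaded5, loaded6 only 1 to 3 are there at a start; the rules pass over those that are not, and their reading is None.
At some moment in a run one of spare1, spare2, spare3, spare4, spare5 may be knocked a few centimetres aside while the robot is not near it.
It also fails if it takes over 210 s, if anything falls off the work surface, if the arm or the gripper's body presses on something with over 40 N, if the wrist force passes 120 N, or if a joint passes its speed limit or range.

## Working session

There is one attempt and no reset: what is moved stays moved. The work goes in short steps, Python scripts to look and compute and a tool call to move; the robot and the scene stay as the last step left them, time stands still between calls to the robot, and variables do not carry over. Pictures are saved under pics/ and viewed, and the job is handed in when it is done.

Besides the shell and the picture viewer there is one more tool, called after "Call:" as name([rows], argument=value, ...), one row to a line, values as JSON. send_rows: Moves the arm, as the interface text tells. Its arguments: {"type":"object","properties":{"commands":{"type":"array","items":{"type":"array"}},"hand":{"type":"number"},"force":{"type":"number"}},"required":["commands"]}

```bash
ls; mkdir -p pics
python3 - <<'E'
from cell import manip
import cv2
for n in("scene","top"):
    im=manip.camera(n); cv2.imwrite(f"pics/{n}0.png",im[:,:,::-1]); print(n,manip.camera_model(n))
print(manip.read_state(),manip.grasp_offset)
E
```

```text
pics
scene {'K': array([[374.35716355,   0.        , 320.00969608],
       [  0.        , 374.35716355, 203.29723927],
       [  0.        ,   0.        ,   1.        ]]), 'eye': array([1368.40658201,  500.13024376,  664.32252086]), 'attitude': array([-2.15365872,  0.01949225,  2.15157294])}
top {'K': array([[492.34031299,   0.        , 318.5377224 ],
       [  0.        , 492.34031299, 191.10073967],
       [  0.        ,   0.        ,   1.        ]]), 'eye': array([ 348.82884476,   -9.62727856, 1263.42022424]), 'attitude': array([-2.96452588, -0.02244237, -1.587955  ])}
{'clock': 0.1, 'joints': array([-1.20957270e+00,  3.00397721e-01,  1.52152281e+00, -1.48626577e-05,
        1.32065623e+00, -6.66111282e-02]), 'qd': array([ 0.00122132,  0.00057337, -0.00248039, -0.00038822,  0.00051279,
       -0.00040616]), 'effort': array([ 1.21574834e-03, -5.32643938e+01, -3.53284335e+01,  7.10244407e-02,
        2.35128589e-02, -6.61844911e-05]), 'eef_pos': array([ 228.10411788, -500.22000731,  204.95121802]), 'eef_rot': array([-3.14060977e+00, -5.11395634e-05,  4.27838413e-01]), 'wrist_force': array([ 0.42448561,  0.18804379, -0.23033191]), 'moment': array([-0.00106603,  0.01506038, -0.04299228]), 'finger_gap': 94.363681433929} 18.8
```

View pics/top0.png

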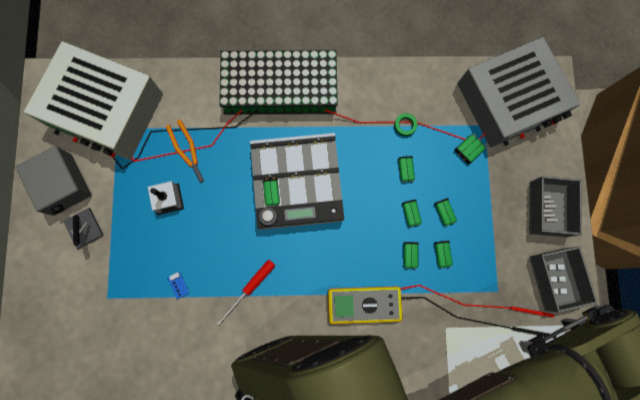

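View pics/scene0.png

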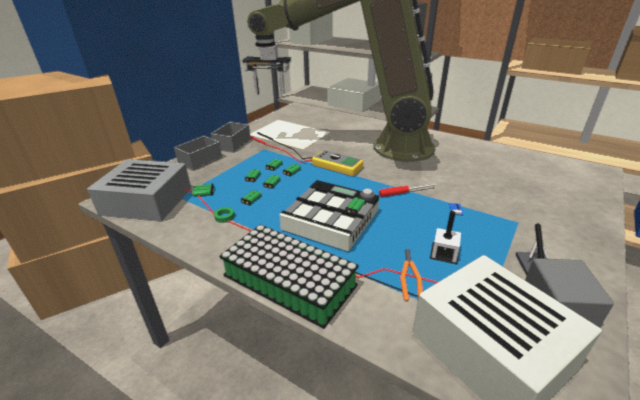

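```bash
cat > h.py <<'E'
import numpy as np, cv2
from scipy.spatial.transform import Rotation as Ro
from cell import manip
def cam(n):
    m=manip.camera_model(n); return np.array(m["K"]),np.array(m["eye"]),Ro.from_euler('xyz',m["attitude"]).as_matrix()
def ray(n,u,v,z):
    K,e,R=cam(n); d=R@np.linalg.solve(K,np.array([u,v,1.])); return e+d*(z-e[2])/d[2]
def proj(n,p):
    K,e,R=cam(n); q=K@(R.T@(np.array(p,float)-e)); return q[:2]/q[2]
def snap(n,name,box=None,s=1):
    im=manip.camera(n)[:,:,::-1].copy()
    o=im if box is None else im[box[1]:box[3],box[0]:box[2]]
    if s!=1:o=cv2.resize(o,None,fx=s,fy=s,interpolation=cv2.INTER_CUBIC)
    cv2.imwrite(f"pics/{name}.png",o); return im
def green(im,zt=18.5,n="top",amin=60):
    hsv=cv2.cvtColor(im,cv2.COLOR_BGR2HSV)
    m=cv2.inRange(hsv,(45,100,40),(80,255,255))
    c,_=cv2.findContours(m,cv2.RETR_EXTERNAL,cv2.CHAIN_APPROX_NONE)
    out=[]
    for k in c:
        if cv2.contourArea(k)<amin: continue
        pts=np.array([ray(n,u,v,zt)[:2] for u,v in k[:,0]],np.float32)
        r=cv2.minAreaRect(pts); out.append((np.mean(k[:,0],0),r,cv2.contourArea(k)))
    return out
def go(x,y,z,yaw):
    s=manip.read_state(); p=s["eef_pos"]; R=Ro.from_euler('xyz',s["eef_rot"])
    d=R.inv().apply(np.array([x,y,z])-p)/1000; t=-(yaw-s["eef_rot"][2])
    print("shift",np.round(d,4),"turn",round(t,4),"pos",p.round(1),"rot",s["eef_rot"].round(3),"t",s["clock"],"gap",round(s["finger_gap"],1),"F",s["wrist_force"].round(1))
E
python3 - <<'E'
from h import *
im=snap("top","t1",(385,130,505,280),4)
im=snap("top","t2",(240,125,350,235),5)
for c,r,a in green(im): print(c.round(1),np.round(r[0],1),np.round(r[1],1),round(r[2],1),a)
E
```

```text
[343.9 305.6] [283.5 -98.3] [42.3 45.8] 88.9 307.0
[410.5 255. ] [ 404.6 -270.6] [33. 61.] 87.3 306.0
[443.2 253.9] [ 405.3 -353.7] [62.2 35.8] 6.0 308.5
[411.6 212.9] [ 510.9 -279. ] [62.  35.7] 12.6 294.5
[445.7 212. ] [ 511.9 -366.4] [62.8 35.5] 20.1 296.0
[270.9 192.1] [569.7  80.9] [65.  36.2] 6.4 315.0
[406.3 168.6] [ 626.8 -270.4] [63.4 35.8] 3.7 286.0
[471.2 147.6] [ 683.  -445.1] [53.5 58.6] 42.0 398.5
[405.5 124.1] [ 747.9 -274.2] [56.6 59.6] 61.6 361.0
```

View pics/t1.png

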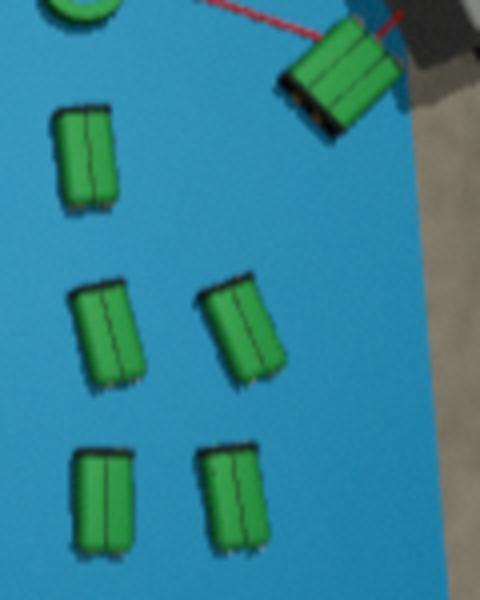

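View pics/t2.png

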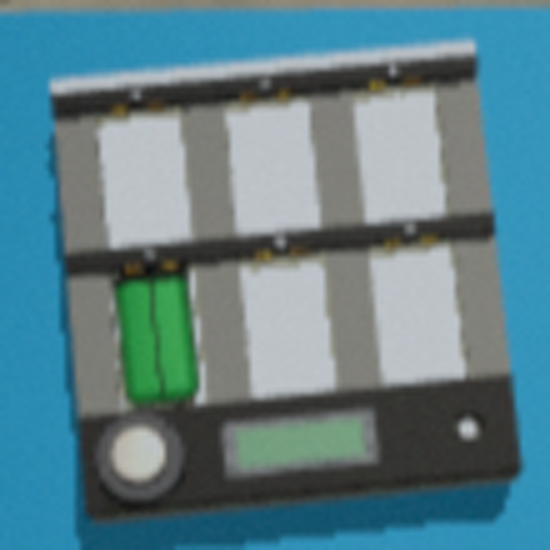

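Run:
```python
from h import *
a=ray("top",333.6,210.8,56); b=ray("top",267.8,215.7,82); print(a,b,b-a,np.hypot(*(b-a)[:2]), np.degrees(np.arctan2(-(b-a)[0],(b-a)[1])))
im=cv2.imread("pics/t2.png"); hsv=cv2.cvtColor(im,cv2.COLOR_BGR2HSV)
m=cv2.inRange(hsv,(90,0,170),(130,50,255))
c,_=cv2.findContours(m,cv2.RETR_EXTERNAL,cv2.CHAIN_APPROX_NONE)
for k in c:
    if cv2.contourArea(k)<3000: continue
    k=k[:,0]/5.+[240,125]-0.4
    p=np.array([ray("top",u,v,50)[:2] for u,v in k],np.float32)
    r=cv2.minAreaRect(p); print(np.round(r[0],1),np.round(r[1],1),round(r[2],1), cv2.boxPoints(r).round(1).tolist())
# tester outer corners tops
for nm,u,v,z in [("fl",88,520,60),("fr",520,475,60),("panel bl",80,415,60),("panel br",510,375,60),("bl",50,80,64),("br",474,40,64)]:
    print(nm, ray("top",240+u/5-.4,125+v/5-.4,z).round(1))
im=snap("scene","s1",(270,170,390,255),6)
im=snap("top","t3",(140,170,200,220),8)
```

```text
[514.41025759 -76.88357876  56.        ] [501.16378985  83.61927093  82.        ] [-13.24646774 160.50284969  26.        ] 161.04854444038222 4.717987892893982
[568.2  12.7] [65.3 42.2] 5.1 [[533.7999877929688, 30.799999237060547], [537.5, -11.100000381469727], [602.5999755859375, -5.400000095367432], [598.7999877929688, 36.599998474121094]]
[574.2 -52. ] [66.  41.6] 4.9 [[539.5999755859375, -34.099998474121094], [543.0999755859375, -75.5], [608.7999877929688, -69.9000015258789], [605.2999877929688, -28.5]]
[645.1  84.5] [64.5 42.2] 5.0 [[611.0999755859375, 102.69999694824219], [614.7999877929688, 60.599998474121094], [679.0, 66.19999694824219], [675.4000244140625, 108.30000305175781]]
[651.1  19.7] [65.2 42.5] 5.0 [[616.7999877929688, 38.0], [620.4000244140625, -4.300000190734863], [685.4000244140625, 1.2999999523162842], [681.7000122070312, 43.70000076293945]]
[656.2 -44.8] [64.4 41.2] 5.3 [[622.2999877929688, -27.200000762939453], [626.0999755859375, -68.30000305175781], [690.2000122070312, -62.29999923706055], [686.4000244140625, -21.299999237060547]]Traceback (most recent call last):
  File "<stdin>", line 9, in <module>
  File "h.py", line 7, in ray
    K,e,R=cam(n); d=R@np.linalg.solve(K,np.array([u,v,1.])); return e+d*(z-e[2])/d[2]
          ~~~^^^
  File "h.py", line 5, in cam
    m=manip.camera_model(n); return np.array(m["K"]),np.array(m["eye"]),Ro.from_euler('xyz',m["attitude"]).as_matrix()
ValueError: time passes only in moves, steps and waits
```

```bash
python3 - <<'E'
s=open('h.py').read()
s=s.replace("def cam(n):\n    m=manip.camera_model(n); return","_C={}\ndef cam(n):\n    if n not in _C: _C[n]=_cam(n)\n    return _C[n]\ndef _cam(n):\n    m=manip.camera_model(n); return")
open('h.py','w').write(s)
E
python3 - <<'E'
from h import *
go(406.1,-270.6,120,-0.047)
im=snap("scene","s1",(270,170,390,255),6)
im=snap("top","t3",(140,170,200,220),8)
E
```

```text
shift [ 0.2572 -0.1351  0.0852] turn 0.4748 pos [ 228.1 -500.3  205.1] rot [-3.141 -0.     0.428] t 0.2 gap 94.3 F [-1.1 -0.5  0.5]
```

View pics/t3.png

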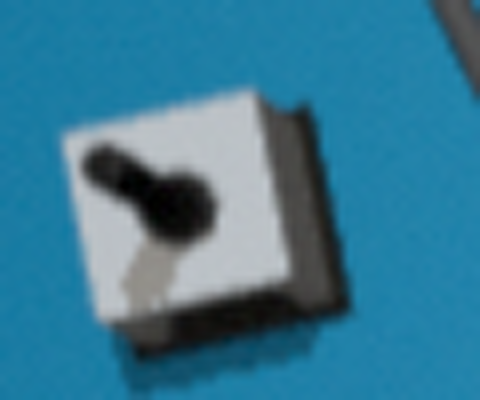

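View pics/s1.png

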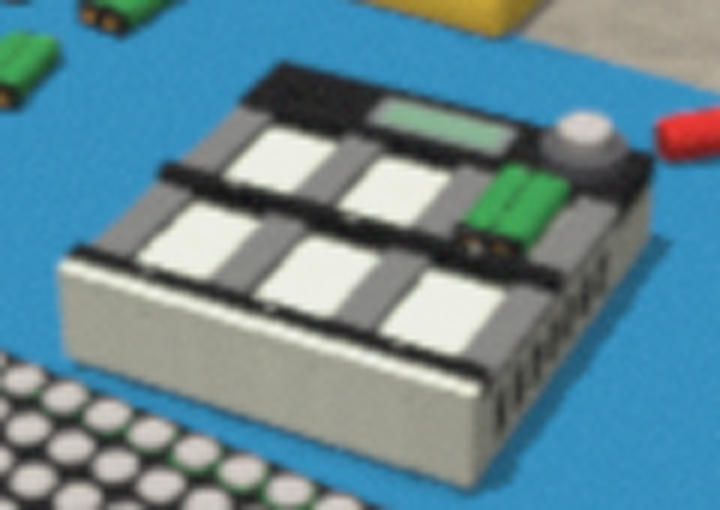

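The top view shows bay 1 as the only loaded bay, with five spares at right. The stylus is in its stand, with the guard near pixel (162,196).

Call:
send_rows([
  [[0.257,-0.135,0.085],0.475],
  [[0.257,-0.135,0.085],0.475],
  [[0.257,-0.135,0.085],0.475],
  [[0.257,-0.135,0.085],0.475],
  [[0.257,-0.135,0.085],0.475],
  [[0.257,-0.135,0.085],0.475],
  [[0.257,-0.135,0.085],0.475],
  [[0.257,-0.135,0.085],0.475],
], hand=-0.28, force=20)

```text
clock: 0.97
eef_pos: [407.3, -267.6, 119.2]
eef_rot: [-3.14, 0.001, -0.045]
wrist_force: [0.4, -0.8, -0.5]
finger_gap: 59.7
```

Run:
```python
from h import *
go(406.1,-270.6,8,-0.047)
im=snap("top","t4",(340,180,500,300),5)
for c,r,a in green(im): print(c.round(1),np.round(r[0],1),np.round(r[1],1),round(r[2],1),a)
```

```text
shift [-0.001   0.0031  0.1112] turn 0.0017 pos [ 407.3 -267.6  119.2] rot [-3.14e+00  1.00e-03 -4.50e-02] t 0.9667 gap 59.7 F [ 0.4 -0.8 -0.5]
[344.  305.7] [283.4 -99.2] [44.3 45.8] 89.0 309.5
[411.6 212.9] [ 510.8 -278.8] [61.9 35.9] 11.3 295.5
[446.5 209.1] [ 513.4 -365.9] [59.5 35.3] 20.6 147.5
[270.9 192.1] [570.2  81. ] [65.9 36.2] 6.4 313.0
[406.3 168.6] [ 626.7 -270.4] [63.6 35.8] 3.7 288.0
[471.  147.5] [ 682.4 -444.3] [53.3 56.8] 41.7 396.0
[405.5 124.1] [ 747.9 -274.2] [56.6 59.6] 61.7 362.0
```

View pics/t4.png

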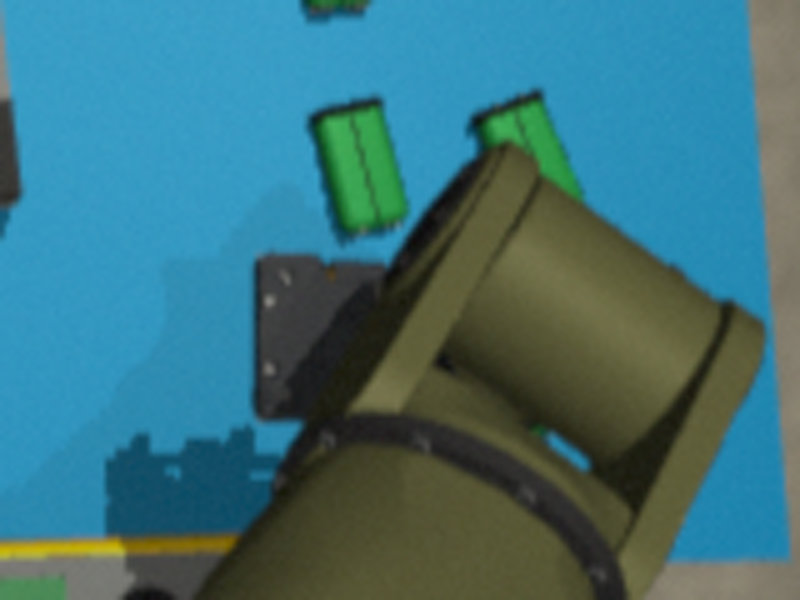

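Call:
send_rows([
  [[-0.001,0.003,0.04],0.0],
  [[-0.001,0.003,0.08],0.0],
  [[-0.001,0.003,0.1],0.0],
  [[-0.001,0.003,0.111],0.0],
  [[-0.001,0.003,0.111],0.0],
  [[-0.001,0.003,0.111],0.0],
  [[-0.001,0.003,0.111],0.0],
  [[-0.001,0.003,0.111],0.0],
])

```text
clock: 1.68
eef_pos: [405.6, -274.6, 11.0]
eef_rot: [3.14, -0.002, -0.047]
wrist_force: [0.1, -0.7, 0.9]
finger_gap: 60.3
```

Call:
send_rows([
  [[0,0,0],0],
  [[0,0,0],0],
  [[0,0,0],0],
  [[0,0,0],0],
  [[0,0,0],0],
  [[0,0,0],0],
  [[0,0,0],0],
  [[0,0,0],0],
], hand=1, force=20)

```text
clock: 2.35
eef_pos: [405.0, -273.9, 9.7]
eef_rot: [3.142, -0.0, -0.047]
wrist_force: [-0.1, 1.8, 5.0]
finger_gap: 36.4
```

Run:
```python
from h import *
go(406.1,-270.6,120,-0.047)
im=snap("scene","s2",(230,90,350,190),6)
```

```text
shift [ 0.001  -0.0034 -0.1103] turn -0.0002 pos [ 405.  -273.9    9.7] rot [ 3.142 -0.    -0.047] t 2.35 gap 36.4 F [-0.1  1.8  5. ]
```

View pics/s2.png

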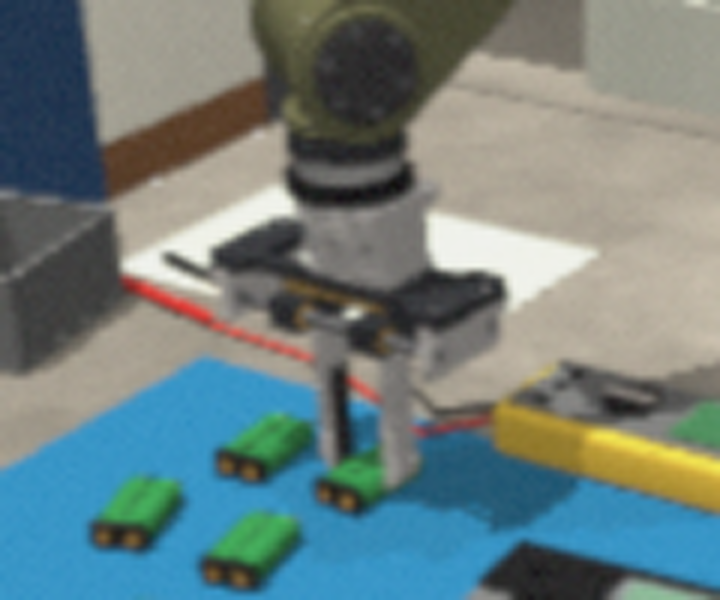

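```bash
cat >> h.py <<'E'
import json,os
def cget(): return np.array(json.load(open("cmd.json")))
def cset(c): json.dump(list(map(float,c)),open("cmd.json","w"))
def upd(d,t):
    c=cget(); R=Ro.from_euler('z',c[3])*Ro.from_euler('x',np.pi)
    c[:3]+=R.apply(d)*1000; c[3]-=t; cset(c)
def plan(x,y,z,yaw,save=True):
    c=cget(); R=Ro.from_euler('z',c[3])*Ro.from_euler('x',np.pi)
    d=np.round(R.inv().apply(np.array([x,y,z])-c[:3])/1000,4); d=np.round(d*2,3)/2; t=round(-(yaw-c[3]),3)
    print("SEND",d.tolist(),t,"dist",round(np.linalg.norm(d)*1000), "rows",round(max(np.linalg.norm(d)/.0417,abs(t)/.125),1))
    if save: upd(d,t)
def st():
    s=manip.read_state(); print("cmd",cget().round(2),"meas",s["eef_pos"].round(1),s["eef_rot"].round(3),"gap",round(s["finger_gap"],1),"F",s["wrist_force"].round(1),"t",round(s["clock"],2),"qd",np.abs(s["qd"]).max().round(3))
E
python3 - <<'E'
from h import *
cset([228.171,-500.427,205.446,0.428])
upd([.257,-.135,.085],.475); st()
upd([-.001,.003,.111],0); st()
E
```

```text
cmd [ 4.0596e+02 -2.7094e+02  1.2045e+02 -5.0000e-02] meas [ 405.  -274.     9.7] [ 3.142 -0.    -0.047] gap 36.4 F [-1.2  1.2  5.6] t 2.4 qd 0.002
cmd [ 4.0482e+02 -2.7389e+02  9.4500e+00 -5.0000e-02] meas [ 405.  -274.     9.7] [ 3.142 -0.    -0.047] gap 36.4 F [-1.2  1.2  5.6] t 2.4 qd 0.002
```

Call:
send_rows([
  [[0,0,0],0],
  [[0,0,0],0],
  [[0,0,0],0],
  [[0,0,-0.03],0],
  [[0,0,-0.07],0],
  [[0,0,-0.11],0],
  [[-0.04,0.03,-0.13],0],
  [[-0.07,0.06,-0.15],0],
], hand=-0.28)

```text
clock: 3.07
eef_pos: [344.0, -320.0, 153.9]
eef_rot: [3.14, -0.001, -0.044]
wrist_force: [1.0, -0.9, 0.1]
finger_gap: 60.0
```

Call:
send_rows([
  [[-0.03,0.04,0],0],
  [[-0.03,0.08,0],0],
  [[-0.03,0.12,0],0],
  [[-0.03,0.16,0],0],
  [[-0.03,0.2,0],0],
  [[-0.03,0.2,0],0],
  [[-0.03,0.2,0],0],
  [[-0.03,0.2,0],0],
])

```text
clock: 3.73
eef_pos: [304.6, -518.0, 151.7]
eef_rot: [-3.141, 0.0, -0.047]
wrist_force: [0.4, 0.4, 0.2]
finger_gap: 60.4
```

Run:
```python
from h import *
upd([-.07,.06,-.15],0);upd([-.03,.2,0],0);st()
im=snap("top","t5",(340,180,500,300),5)
for c,r,a in green(im): print(c.round(1),np.round(r[0],1),np.round(r[1],1),round(r[2],1),a)
```

```text
cmd [ 2.9271e+02 -5.2890e+02  1.5945e+02 -5.0000e-02] meas [ 304.6 -518.   151.7] [-3.141  0.    -0.047] gap 60.4 F [0.4 0.4 0.2] t 3.73 qd 0.028
[344.  305.7] [282.2 -99.2] [44.3 48.2] 89.0 312.5
[411.5 255.1] [ 404.4 -273.1] [33.  60.9] 87.2 305.0
[443.2 253.9] [ 405.3 -353.7] [62.2 35.8] 6.0 308.5
[411.6 212.9] [ 510.7 -279. ] [61.5 35.7] 12.6 293.5
[445.6 212.2] [ 511.8 -366.4] [62.7 35.5] 20.1 294.5
[270.9 192.1] [569.7  80.9] [65.  36.2] 6.4 313.0
[406.3 168.6] [ 626.8 -270.4] [63.8 35.8] 3.7 287.0
[471.1 147.4] [ 683.1 -445.1] [53.3 58.6] 42.0 396.5
[405.5 124.1] [ 747.9 -274.2] [56.6 59.6] 61.6 361.0
```

View pics/t5.png

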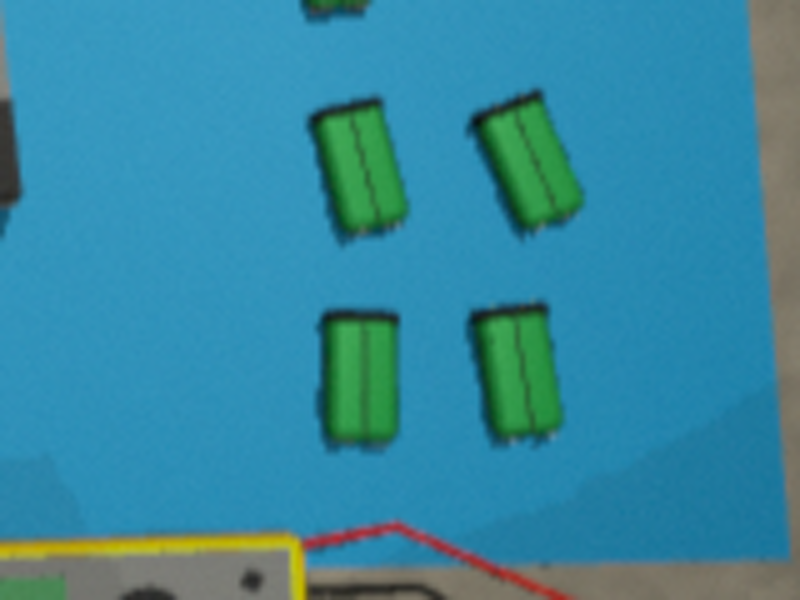

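Run:
```python
from h import *
s=manip.read_state();cset([*s["eef_pos"],s["eef_rot"][2]])
plan(405.5,-273.9,100,-0.047)
```

```text
SEND [0.089, -0.248, 0.052] 0.0 dist 269 rows 6.4
```

Call:
send_rows([
  [[0.089,-0.248,0.052],0],
  [[0.089,-0.248,0.052],0],
  [[0.089,-0.248,0.052],0],
  [[0.089,-0.248,0.052],0],
  [[0.089,-0.248,0.052],0],
  [[0.089,-0.248,0.052],0],
  [[0.089,-0.248,0.052],0],
  [[0.089,-0.248,0.052],0],
])

```text
clock: 4.45
eef_pos: [406.0, -270.8, 100.2]
eef_rot: [-3.141, 0.0, -0.042]
wrist_force: [0.2, 0.5, -0.4]
finger_gap: 60.1
```

Call:
send_rows([
  [[0,0,0],0],
  [[0,0,0],0],
  [[0,0,0.03],0],
  [[0,0,0.06],0],
  [[0,0,0.08],0],
  [[0,0,0.08],0],
  [[0,0,0.08],0],
  [[0,0,0.08],0],
])

```text
clock: 5.12
eef_pos: [405.7, -276.1, 21.7]
eef_rot: [3.141, -0.001, -0.048]
wrist_force: [-0.5, -0.1, -0.6]
finger_gap: 60.1
```

Run:
```python
from h import *
upd([0,0,.08],0);st(); manip.camera("top"); st(); plan(405.5,-273.9,9,-0.047)
```

```text
cmd [ 4.0530e+02 -2.7412e+02  2.0170e+01 -5.0000e-02] meas [ 405.7 -276.1   21.7] [ 3.141e+00 -1.000e-03 -4.800e-02] gap 60.1 F [-0.5 -0.1 -0.6] t 5.12 qd 0.012
cmd [ 4.0530e+02 -2.7412e+02  2.0170e+01 -5.0000e-02] meas [ 405.9 -276.    21.9] [ 3.14e+00 -2.00e-03 -4.80e-02] gap 60.0 F [0.7 0.3 0.5] t 5.17 qd 0.005
SEND [0.0, -0.0, 0.011] 0.0 dist 11 rows 0.3
```

Call:
send_rows([
  [[0,-0.002,0.006],0],
  [[0,-0.002,0.0125],0],
  [[0,-0.002,0.0125],0],
  [[0,-0.002,0.0125],0],
  [[0,-0.002,0.0125],0],
  [[0,-0.002,0.0125],0],
  [[0,-0.002,0.0125],0],
  [[0,-0.002,0.0125],0],
])

```text
clock: 5.83
eef_pos: [405.4, -273.2, 7.9]
eef_rot: [3.141, -0.0, -0.047]
wrist_force: [-0.7, -0.7, 0.1]
finger_gap: 60.2
```

Call:
send_rows([
  [[0,0,0],0],
  [[0,0,0],0],
  [[0,0,0],0],
  [[0,0,0],0],
  [[0,0,0],0],
  [[0,0,0],0],
  [[0,0,0],0],
  [[0,0,0],0],
], hand=1)

```text
clock: 6.5
eef_pos: [405.4, -273.2, 7.7]
eef_rot: [3.142, -0.0, -0.047]
wrist_force: [0.5, -0.6, -0.2]
finger_gap: 36.9
```

```bash
cat >> h.py <<'E'
def sync():
    s=manip.read_state();cset([*s["eef_pos"],s["eef_rot"][2]])
E
python3 - <<'E'
from h import *
sync();st()
d=lambda p:np.round(p,1)
Y=np.radians(5.); ex=np.array([np.cos(Y),np.sin(Y)]); ey=np.array([-np.sin(Y),np.cos(Y)])
C2=np.array([601.7,15.6])-36*ex
for i in range(6):
    print(i+1,(C2+(1-i%3)*65*ey+(i//3)*82*ex).round(1))
plan(405.5,-273.9,130,-0.047)
E
```

```text
cmd [ 4.0538e+02 -2.7315e+02  7.7500e+00 -5.0000e-02] meas [ 405.4 -273.2    7.7] [ 3.142 -0.    -0.047] gap 36.9 F [ 0.5 -0.6 -0.2] t 6.5 qd 0.002
1 [560.2  77.2]
2 [565.8  12.5]
3 [571.5 -52.3]
4 [641.9  84.4]
5 [647.5  19.6]
6 [653.2 -45.1]
SEND [0.0, 0.0005, -0.1225] -0.0 dist 123 rows 2.9
```

Call:
send_rows([
  [[0,0,-0.03],0],
  [[0,0,-0.06],0],
  [[0,0,-0.09],0],
  [[0,0,-0.12],0],
  [[0,0,-0.1225],0],
  [[0.02,-0.02,-0.1225],0],
  [[0.04,-0.05,-0.1225],0],
  [[0.06,-0.08,-0.1225],0],
])

```text
clock: 7.17
eef_pos: [469.4, -195.3, 129.9]
eef_rot: [-3.141, 0.0, -0.049]
wrist_force: [0.3, -0.5, -1.0]
finger_gap: 36.6
```

Run:
```python
from h import *
sync()
c=cget(); c[:3]=[405.38,-273.15,7.75]; c[3]=-.047; cset(c); upd([.06,-.08,-.1225],0);st()
plan(641.4,84.3,125,0.0873)
```

```text
cmd [ 4.6907e+02 -1.9606e+02  1.3025e+02 -5.0000e-02] meas [ 469.4 -195.3  129.9] [-3.141  0.    -0.049] gap 36.6 F [ 0.3 -0.5 -1. ] t 7.17 qd 0.869
SEND [0.159, -0.288, 0.005] -0.134 dist 329 rows 7.9
```

Call:
send_rows([
  [[0.02,-0.036,0],-0.02],
  [[0.04,-0.072,0],-0.04],
  [[0.06,-0.108,0],-0.06],
  [[0.08,-0.144,0],-0.08],
  [[0.1,-0.18,0],-0.1],
  [[0.12,-0.216,0.005],-0.12],
  [[0.14,-0.252,0.005],-0.134],
  [[0.15,-0.27,0.005],-0.134],
])

```text
clock: 7.83
eef_pos: [632.5, 70.5, 123.9]
eef_rot: [-3.141, 0.001, 0.09]
wrist_force: [-0.1, -0.0, -1.5]
finger_gap: 36.9
```

Call:
send_rows([
  [[0.009,-0.018,0],0],
  [[0.009,-0.018,0],0],
  [[0.009,-0.018,0],0],
  [[0.009,-0.018,0],0],
  [[0.009,-0.018,0],0],
  [[0.009,-0.018,0],0],
  [[0.009,-0.018,0],0],
  [[0.009,-0.018,0],0],
])

```text
clock: 8.5
eef_pos: [639.0, 84.8, 125.4]
eef_rot: [3.142, -0.0, 0.086]
wrist_force: [-0.2, -0.4, -1.7]
finger_gap: 37.0
```

Run:
```python
from h import *
st();im=snap("scene","s3",(270,150,390,255),6);st()
```

```text
cmd [6.4143e+02 8.4150e+01 1.2525e+02 9.0000e-02] meas [639.   84.8 125.4] [ 3.142 -0.     0.086] gap 37.0 F [-0.2 -0.4 -1.7] t 8.5 qd 0.004
cmd [6.4143e+02 8.4150e+01 1.2525e+02 9.0000e-02] meas [639.   84.9 125.4] [-3.142 -0.     0.086] gap 36.6 F [-0.4 -0.3 -0.5] t 8.55 qd 0.003
```

View pics/s3.png

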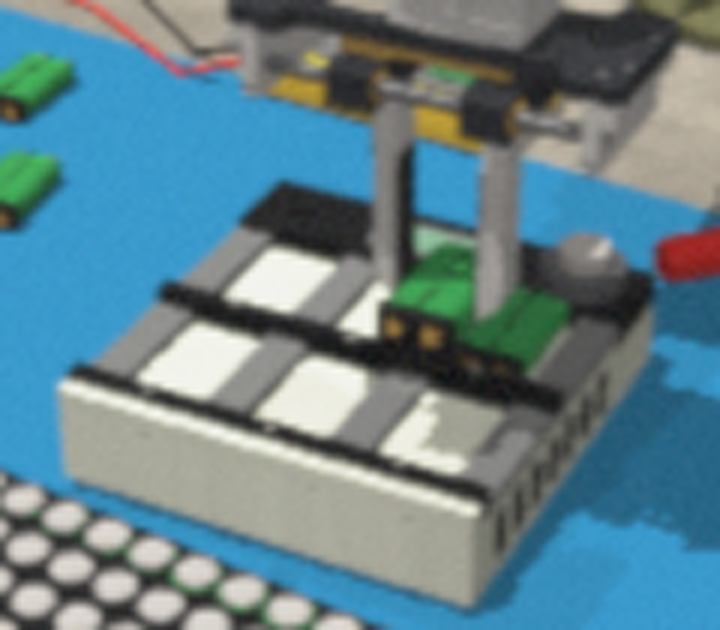

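Run:
```python
from h import *
sync(); plan(641.4,84.3,75,0.0873)
```

```text
SEND [0.0025, 0.001, 0.0505] -0.001 dist 51 rows 1.2
```

Call:
send_rows([
  [[0.0025,0.0005,0.02],0],
  [[0.0025,0.0005,0.04],0],
  [[0.0025,0.0005,0.05],0],
  [[0.0025,0.0005,0.05],0],
  [[0.0025,0.0005,0.05],0],
  [[0.0025,0.0005,0.05],0],
  [[0.0025,0.0005,0.05],0],
  [[0.0025,0.0005,0.05],0],
])

```text
clock: 9.22
eef_pos: [642.0, 85.0, 76.3]
eef_rot: [3.142, -0.001, 0.087]
wrist_force: [-0.0, -0.3, -0.9]
finger_gap: 37.0
```

Run:
```python
from h import *
st();im=snap("scene","s4",(270,150,390,255),6);st()
```

```text
cmd [6.4161e+02 8.4100e+01 7.4900e+01 9.0000e-02] meas [642.   85.   76.3] [ 3.142e+00 -1.000e-03  8.700e-02] gap 37.0 F [-0.  -0.3 -0.9] t 9.22 qd 0.006
cmd [6.4161e+02 8.4100e+01 7.4900e+01 9.0000e-02] meas [641.9  85.   76.1] [-3.142e+00 -1.000e-03  8.700e-02] gap 37.0 F [ 0.6  0.3 -1.8] t 9.27 qd 0.004
```

View pics/s4.png

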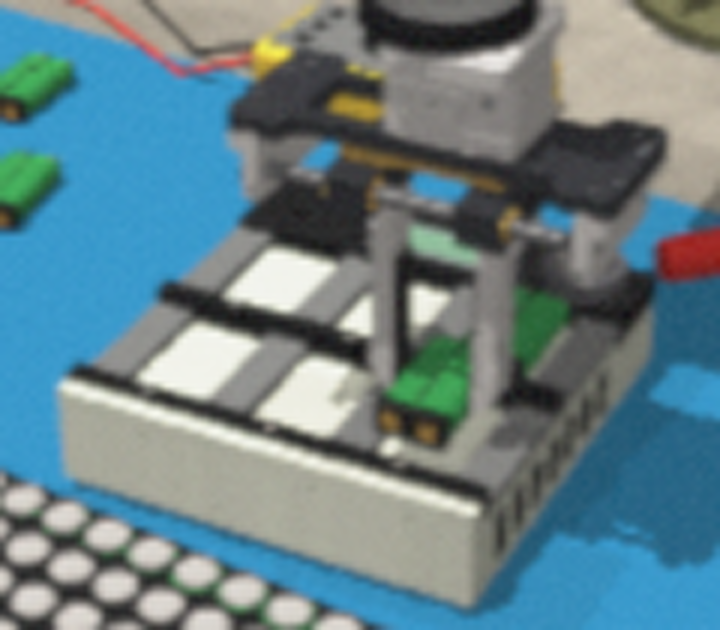

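Call:
send_rows([
  [[-0.0005,0.001,0.004],0],
  [[-0.0005,0.001,0.008],0],
  [[-0.0005,0.001,0.012],0],
  [[-0.0005,0.001,0.016],0],
  [[-0.0005,0.001,0.0175],0],
  [[-0.0005,0.001,0.0175],0],
  [[-0.0005,0.001,0.0175],0],
  [[-0.0005,0.001,0.0175],0],
])

```text
clock: 9.93
eef_pos: [642.8, 84.0, 60.6]
eef_rot: [3.141, -0.005, 0.087]
wrist_force: [-1.4, 0.1, 21.8]
finger_gap: 36.9
```

Run:
```python
from h import *
st();im=snap("scene","s5",(270,150,390,255),6);st()
```

```text
cmd [6.4161e+02 8.4100e+01 7.4900e+01 9.0000e-02] meas [642.8  84.   60.6] [ 3.141 -0.005  0.087] gap 36.9 F [-1.4  0.1 21.8] t 9.93 qd 0.002
cmd [6.4161e+02 8.4100e+01 7.4900e+01 9.0000e-02] meas [642.8  84.   60.6] [ 3.141 -0.005  0.087] gap 36.4 F [-1.5 -0.4 23.6] t 9.98 qd 0.003
```

View pics/s5.png

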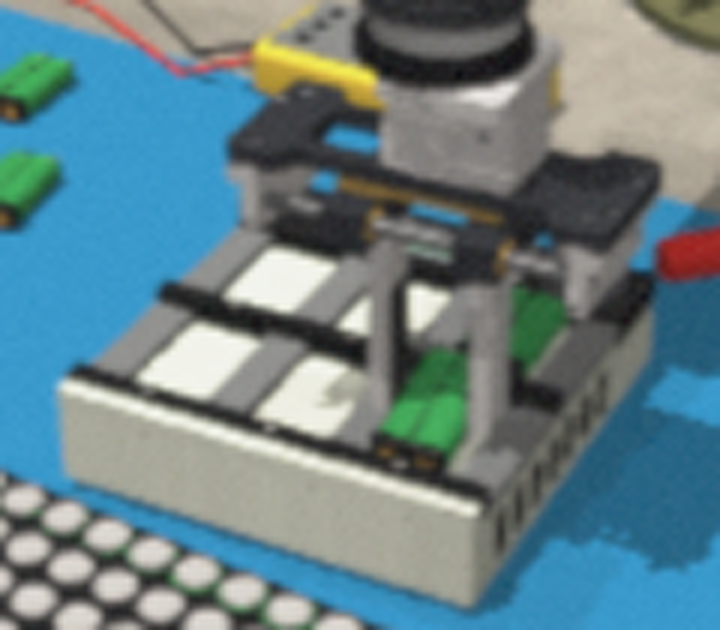

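Run:
```python
from h import *
im=manip.camera("top")[:,:,::-1].copy()
cv2.imwrite("pics/t6.png",cv2.resize(im[125:235,240:350],None,fx=5,fy=5,interpolation=cv2.INTER_CUBIC))
for c,r,a in green(im,68.5): print(c.round(1),np.round(r[0],1),np.round(r[1],1),round(r[2],1),a)
```

```text
[343.9 305.6] [286.1 -94.7] [40.6 43.9] 88.9 306.0
[443.2 253.9] [ 402.6 -340. ] [58.8 34.3] 5.9 305.5
[411.7 212.9] [ 504.4 -268.2] [59.5 34.2] 12.2 293.5
[445.7 212. ] [ 505.3 -352.1] [60.1 34.1] 20.1 295.0
[406.3 168.6] [ 615.5 -259.9] [61.  34.3] 3.7 287.0
[470.9 147.5] [ 669.1 -426.8] [51.1 54.5] 41.7 396.5
[405.5 124.1] [ 731.1 -262.8] [56.6 55.5] 89.4 363.0
```

View pics/t6.png

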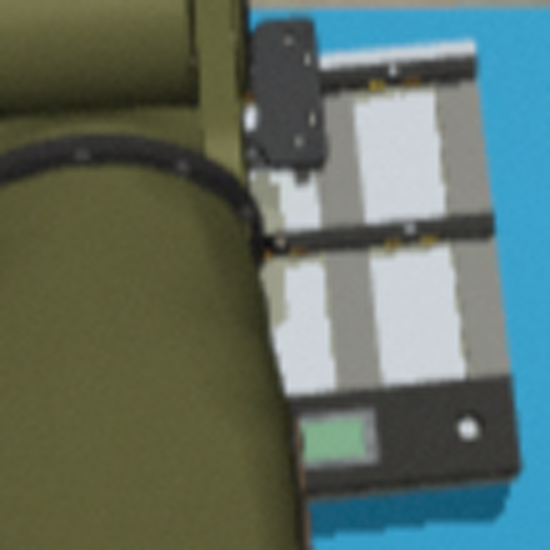

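Run:
```python
from h import *
im=cv2.imread("pics/t2.png"); hsv=cv2.cvtColor(im,cv2.COLOR_BGR2HSV)
m=cv2.inRange(hsv,(45,100,40),(80,255,255)); c,_=cv2.findContours(m,cv2.RETR_EXTERNAL,cv2.CHAIN_APPROX_NONE)
for k in c:
    if cv2.contourArea(k)<3000: continue
    k=k[:,0]/5.+[240,125]-0.4
    p=np.array([ray("top",u,v,68.5)[:2] for u,v in k],np.float32)
    r=cv2.minAreaRect(p); print(np.round(r[0],1),np.round(r[1],1),round(r[2],1), cv2.boxPoints(r).round(1).tolist())
im=cv2.imread("pics/t1.png"); hsv=cv2.cvtColor(im,cv2.COLOR_BGR2HSV)
m=cv2.inRange(hsv,(45,100,40),(80,255,255)); c,_=cv2.findContours(m,cv2.RETR_EXTERNAL,cv2.CHAIN_APPROX_NONE)
for k in c:
    if cv2.contourArea(k)<3000: continue
    k=k[:,0]/4.+[385,130]-0.4
    p=np.array([ray("top",u,v,18.5)[:2] for u,v in k],np.float32)
    r=cv2.minAreaRect(p); print(np.round(r[0],1),np.round(r[1],1),round(r[2],1))
```

```text
[560.7  77.1] [63.6 35.1] 6.0 [[527.2000122070312, 91.19999694824219], [530.9000244140625, 56.400001525878906], [594.0999755859375, 63.0], [590.5, 97.9000015258789]]
[ 404.3 -270.4] [35.9 62.6] 88.6
[ 405.3 -353.7] [62.9 36.1] 5.9
[ 510.6 -279. ] [63.2 35.9] 11.8
[ 511.8 -366.4] [62.9 36.6] 19.8
[ 626.7 -270.3] [64.4 36. ] 3.6
[ 682.8 -444.5] [54.  60.2] 42.0
```

Call:
send_rows([
  [[0,0,0],0],
  [[0,0,0],0],
  [[0,0,0],0],
  [[0,0,0],0],
  [[0,0,0],0],
  [[0,0,0],0],
  [[0,0,0],0],
  [[0,0,0],0],
], hand=-0.06)

```text
clock: 10.7
eef_pos: [641.1, 84.0, 57.6]
eef_rot: [-3.142, 0.0, 0.087]
wrist_force: [0.6, -0.7, -0.8]
finger_gap: 49.6
```

Run:
```python
from h import *
st()
```

```text
cmd [6.4161e+02 8.4100e+01 7.4900e+01 9.0000e-02] meas [641.1  84.   57.6] [-3.142  0.     0.087] gap 49.6 F [ 0.6 -0.7 -0.8] t 10.7 qd 0.002
```

Call:
send_rows([
  [[0,0,-0.02],0],
  [[0,0,-0.05],0],
  [[0,0,-0.09],0],
  [[0,0.04,-0.1],0],
  [[0,0.08,-0.1],0],
  [[0,0.12,-0.1],0],
  [[0,0.16,-0.1],0],
  [[0,0.2,-0.1],0],
])

```text
clock: 11.37
eef_pos: [658.3, -117.1, 158.0]
eef_rot: [3.142, -0.0, 0.087]
wrist_force: [0.4, 0.0, -0.0]
finger_gap: 50.0
```

Call:
send_rows([
  [[0,0.04,0],0],
  [[0,0.08,0],0],
  [[0,0.12,0],0],
  [[0,0.14,0],0],
  [[0,0.14,0],0],
  [[0,0.14,0],0],
  [[0,0.14,0],0],
  [[0,0.14,0],0],
])

```text
clock: 12.03
eef_pos: [670.9, -253.4, 157.9]
eef_rot: [-3.141, -0.0, 0.088]
wrist_force: [0.2, 0.2, -0.0]
finger_gap: 49.7
```

Run:
```python
from h import *
st()
im=snap("top","t7",(240,125,350,235),5)
for c,r,a in green(im,68.5): print(c.round(1),np.round(r[0],1),np.round(r[1],1),round(r[2],1),a)
im=snap("scene","s6",(270,150,390,255),6)
```

```text
cmd [6.4161e+02 8.4100e+01 7.4900e+01 9.0000e-02] meas [ 670.9 -253.4  157.9] [-3.141 -0.     0.088] gap 49.7 F [ 0.2  0.2 -0. ] t 12.03 qd 0.003
[444.  254.6] [ 402.6 -340. ] [58.8 34.2] 5.9 278.5
[449.3 213.2] [ 505.1 -361.7] [56.9 22.7] 6.8 113.0
[270.9 192.1] [560.8  77.4] [62.3 34.6] 6.8 311.0
[266.8 158.8] [645.6  87.4] [63.1 34.7] 5.0 304.5
[471.3 147.5] [ 669.  -426.9] [51.2 54.5] 41.7 386.0
```

View pics/t7.png

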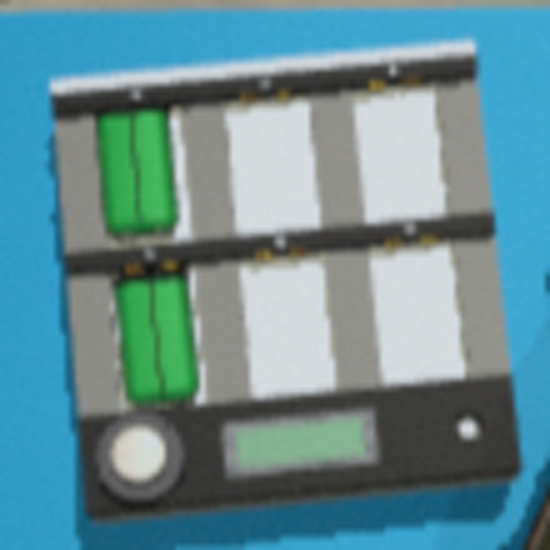

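View pics/s6.png

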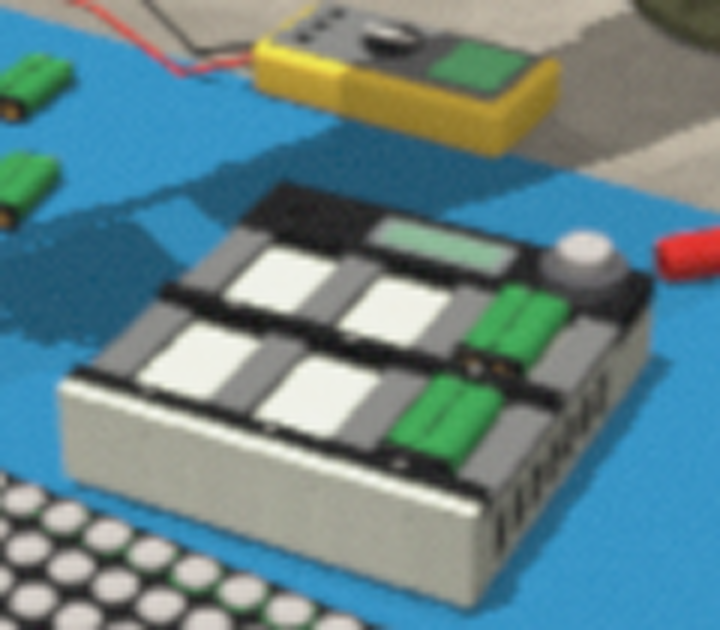

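```bash
cat >> h.py <<'E'
def overlay(src,dst,box,s,boxes,n="scene"):
    im=cv2.imread(src)
    for (cx,cy,zb,yaw) in boxes:
        ex=np.array([np.cos(yaw),np.sin(yaw)]);ey=np.array([-ex[1],ex[0]])
        P=[]
        for z in(zb,zb+18.5):
            P.append([ (proj(n,[*(np.array([cx,cy])+a*33*ex+b*18.5*ey),z])-[box[0],box[1]]+.5)*s for a,b in((1,1),(1,-1),(-1,-1),(-1,1))])
        for q in P: cv2.polylines(im,[np.array(q).round().astype(int)],True,(0,0,255),1)
        for q,w in zip(*P): cv2.line(im,tuple(np.array(q).round().astype(int)),tuple(np.array(w).round().astype(int)),(0,255,255),1)
    cv2.imwrite(dst,im)
E
python3 - <<'E'
from h import *
B=(270,150,390,255)
overlay("pics/s4.png","pics/o4.png",B,6,[(642.4,85,68.4,.0873)])
overlay("pics/s6.png","pics/o6.png",B,6,[(562.,77.2,50,.0873),(641.9,84.4,50,.0873)])
overlay("pics/t7.png","pics/o7.png",(240,125,350,235),5,[(562.,77.2,50,.0873),(641.9,84.4,50,.0873)],"top")
E
```

```text
(no output)
```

View pics/o4.png

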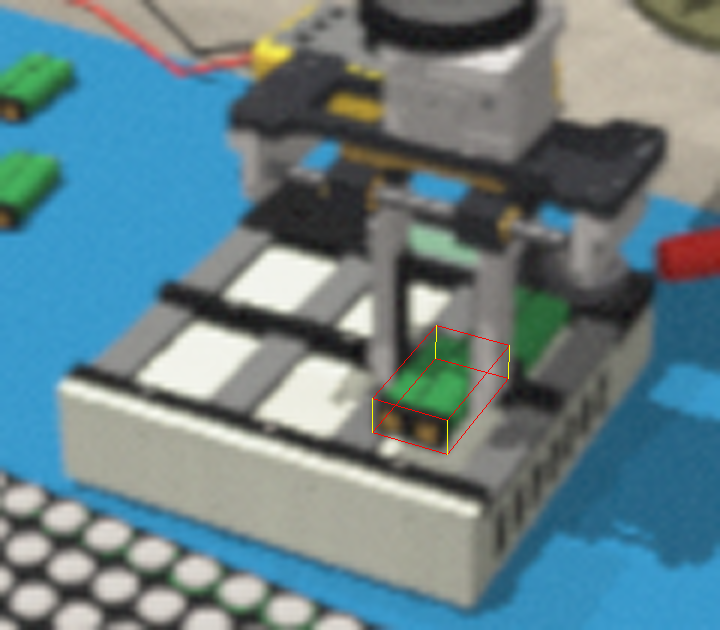

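View pics/o6.png

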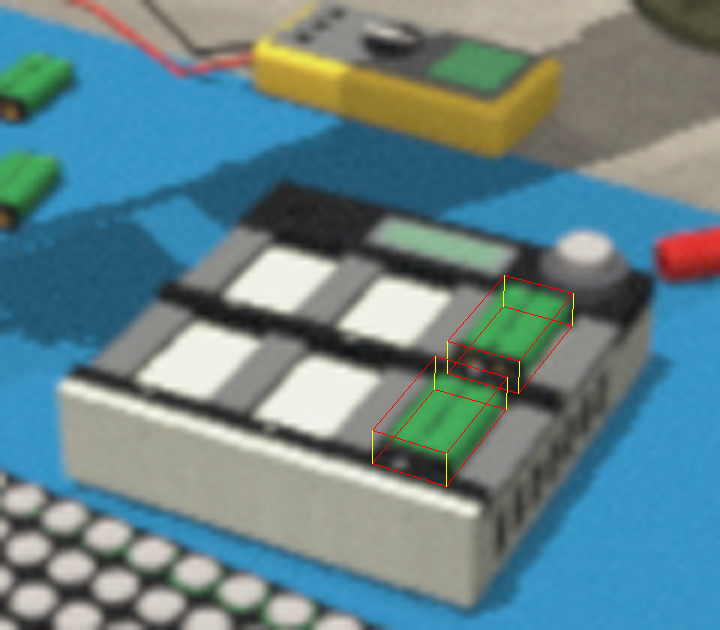

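View pics/o7.png

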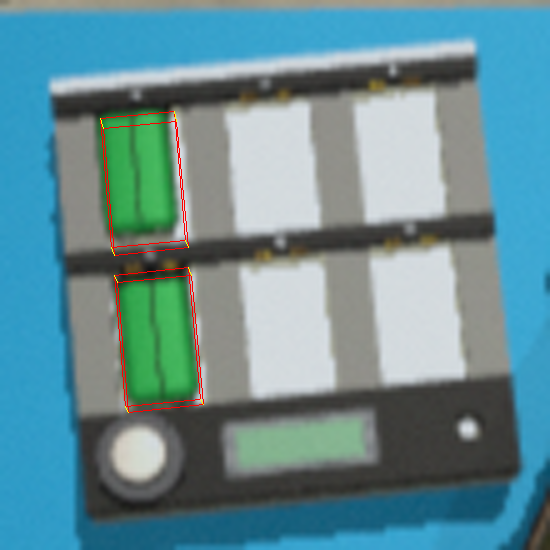

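Run:
```python
from h import *
sync(); plan(643,84.4,110,0.0873)
```

```text
SEND [0.002, -0.339, 0.048] 0.001 dist 342 rows 8.2
```

Call:
send_rows([
  [[0.002,-0.041,0],0],
  [[0.002,-0.082,0],0],
  [[0.002,-0.123,0.01],0],
  [[0.002,-0.164,0.01],0],
  [[0.002,-0.204,0.02],0],
  [[0.002,-0.244,0.03],0],
  [[0.002,-0.284,0.04],0],
  [[0.002,-0.32,0.048],0],
])

```text
clock: 12.8
eef_pos: [644.0, 67.3, 109.4]
eef_rot: [-3.141, -0.0, 0.088]
wrist_force: [0.5, 0.0, -0.1]
finger_gap: 50.0
```

Call:
send_rows([
  [[0,-0.012,0],0],
  [[0,-0.019,0],0],
  [[0,-0.019,0],0],
  [[0,-0.019,0],0],
  [[0,-0.019,0],0],
  [[0,-0.019,0],0],
  [[0,-0.019,0],0],
  [[0,-0.019,0],0],
])

```text
clock: 13.47
eef_pos: [643.4, 82.4, 109.8]
eef_rot: [-3.142, -0.0, 0.086]
wrist_force: [-0.3, 0.4, 0.3]
finger_gap: 50.0
```

Run:
```python
from h import *
sync();st(); plan(643,84.4,60,0.0873)
```

```text
cmd [6.4339e+02 8.2360e+01 1.0984e+02 9.0000e-02] meas [643.4  82.4 109.8] [-3.142 -0.     0.086] gap 50.0 F [-0.3  0.4  0.3] t 13.47 qd 0.005
SEND [-0.0, -0.002, 0.05] -0.002 dist 50 rows 1.2
```

Call:
send_rows([
  [[0,-0.002,0.02],0],
  [[0,-0.002,0.04],0],
  [[0,-0.002,0.05],0],
  [[0,-0.002,0.05],0],
  [[0,-0.002,0.05],0],
  [[0,-0.002,0.05],0],
  [[0,-0.002,0.05],0],
  [[0,-0.002,0.05],0],
])

```text
clock: 14.13
eef_pos: [643.4, 85.1, 60.7]
eef_rot: [3.142, -0.001, 0.087]
wrist_force: [0.1, -0.4, 0.1]
finger_gap: 49.9
```

Call:
send_rows([
  [[0,0,0],0],
  [[0,0,0],0],
  [[0,0,0],0],
  [[0,0,0],0],
  [[0,0,0],0],
  [[0,0,0],0],
  [[0,0,0],0],
  [[0,0,0],0],
], hand=1)

```text
clock: 14.8
eef_pos: [643.2, 85.2, 60.0]
eef_rot: [-3.141, -0.0, 0.087]
wrist_force: [-1.1, 1.2, 4.7]
finger_gap: 36.4
```

Run:
```python
from h import *
st()
```

```text
cmd [6.4322e+02 8.4350e+01 5.9840e+01 9.0000e-02] meas [643.2  85.2  60. ] [-3.141 -0.     0.087] gap 36.4 F [-1.1  1.2  4.7] t 14.8 qd 0.002
```

Call:
send_rows([
  [[0,0,-0.006],0],
  [[0,0,-0.012],0],
  [[-0.004,0.0025,-0.014],0],
  [[-0.004,0.0025,-0.014],0],
  [[-0.004,0.0025,-0.014],0],
  [[-0.004,0.0025,-0.014],0],
  [[-0.004,0.0025,-0.014],0],
  [[-0.004,0.0025,-0.014],0],
])

```text
clock: 15.47
eef_pos: [639.2, 82.3, 73.5]
eef_rot: [-3.142, 0.0, 0.087]
wrist_force: [-0.1, -0.4, -1.6]
finger_gap: 36.7
```

Run:
```python
from h import *
im=snap("scene","s7",(270,150,390,255),6);st()
```

```text
cmd [6.4322e+02 8.4350e+01 5.9840e+01 9.0000e-02] meas [639.3  82.3  73.6] [3.142 0.    0.087] gap 36.8 F [ 0.5  0.1 -1.2] t 15.52 qd 0.001
```

View pics/s7.png

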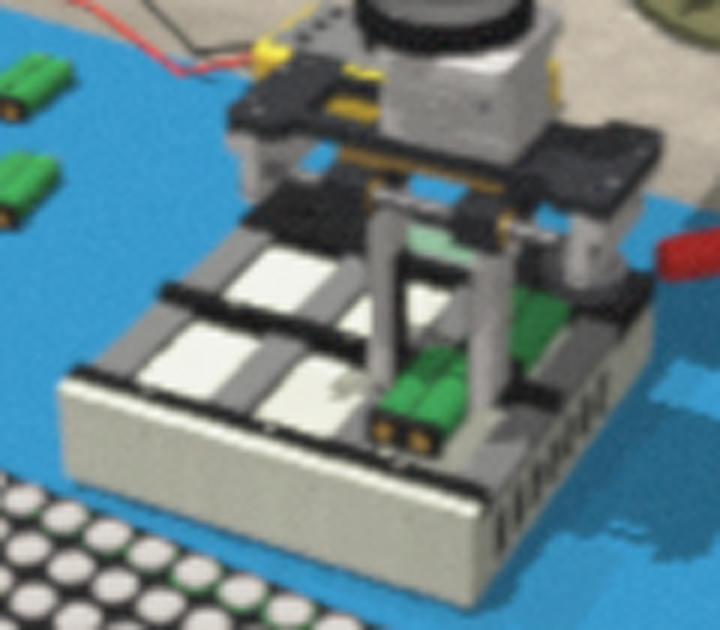

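Call:
send_rows([
  [[0,0,0.004],0],
  [[0,0,0.008],0],
  [[0,0,0.012],0],
  [[0,0,0.0145],0],
  [[0,0,0.0145],0],
  [[0,0,0.0145],0],
  [[0,0,0.0145],0],
  [[0,0,0.0145],0],
])

```text
clock: 16.18
eef_pos: [639.3, 82.4, 59.8]
eef_rot: [-3.142, -0.0, 0.087]
wrist_force: [-4.0, 0.3, 8.2]
finger_gap: 36.4
```

Run:
```python
from h import *
im=snap("scene","s8",(270,150,390,255),6);st()
```

```text
cmd [6.4322e+02 8.4350e+01 5.9840e+01 9.0000e-02] meas [639.3  82.4  59.8] [-3.142 -0.     0.087] gap 36.3 F [-4.7 -0.2  7.5] t 16.23 qd 0.002
```

View pics/s8.png

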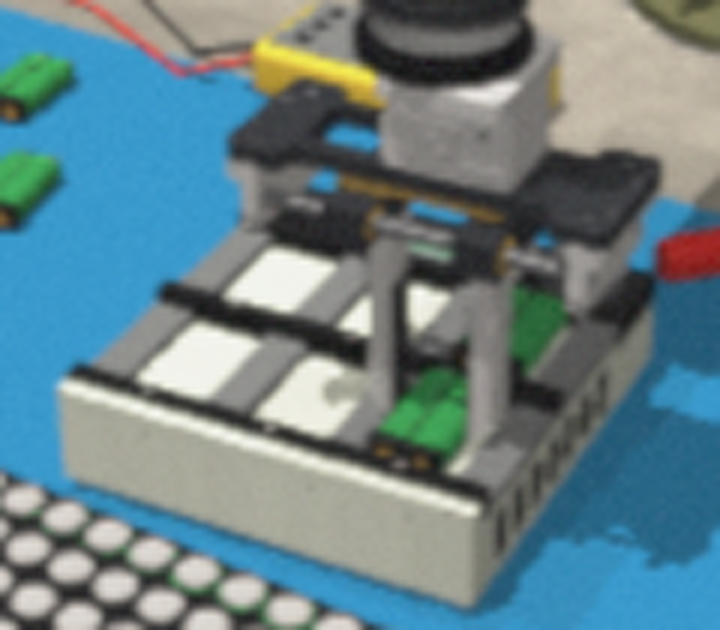

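Call:
send_rows([
  [[0,0,-0.008],0],
  [[-0.0015,0,-0.01],0],
  [[-0.003,0,-0.01],0],
  [[-0.003,0,-0.01],0],
  [[-0.003,0,-0.006],0],
  [[-0.003,0,-0.002],0],
  [[-0.003,0,0],0],
  [[-0.003,0,0],0],
])

```text
clock: 16.9
eef_pos: [637.5, 82.2, 59.7]
eef_rot: [-3.141, -0.004, 0.087]
wrist_force: [7.4, 1.9, 0.3]
finger_gap: 37.0
```

Run:
```python
from h import *
manip.camera("top");st()
```

```text
cmd [6.4322e+02 8.4350e+01 5.9840e+01 9.0000e-02] meas [637.5  82.2  59.7] [-3.141 -0.004  0.087] gap 36.9 F [7.2 2.3 2. ] t 16.95 qd 0.001
```

Call:
send_rows([
  [[0.0015,0,0],0],
  [[0.0015,0,0],0],
  [[0.0015,0,0],0],
  [[0.0015,0,0],0],
  [[0.0015,0,0],0],
  [[0.0015,0,0],0],
  [[0.0015,0,0],0],
  [[0.0015,0,0],0],
])

```text
clock: 17.62
eef_pos: [637.8, 82.3, 59.7]
eef_rot: [-3.141, -0.0, 0.087]
wrist_force: [-2.7, 0.6, 7.4]
finger_gap: 37.0
```

Call:
send_rows([
  [[0,0,0],0],
  [[0,0,0],0],
  [[0,0,0],0],
  [[0,0,0],0],
  [[0,0,-0.02],0],
  [[0,0,-0.05],0],
  [[0,0.01,-0.08],0],
  [[0,0.04,-0.09],0],
], hand=-0.06)

```text
clock: 18.28
eef_pos: [642.4, 44.7, 153.8]
eef_rot: [-3.141, -0.005, 0.09]
wrist_force: [0.4, 1.2, 1.3]
finger_gap: 49.9
```

Call:
send_rows([
  [[0,0.04,0],0],
  [[0,0.08,0],0],
  [[0,0.12,0],0],
  [[0,0.16,0],0],
  [[0,0.2,0],0],
  [[0,0.24,0],0],
  [[0,0.27,0],0],
  [[0,0.27,0],0],
])

```text
clock: 18.95
eef_pos: [663.8, -232.5, 148.4]
eef_rot: [3.141, 0.001, 0.082]
wrist_force: [-0.2, -0.7, -0.5]
finger_gap: 49.6
```

Run:
```python
from h import *
st()
im=snap("top","t9",(240,125,350,235),5)
for c,r,a in green(im,68.5): print(c.round(1),np.round(r[0],1),np.round(r[1],1),round(r[2],1),a)
im=snap("scene","s9",(270,150,390,255),6)
```

```text
cmd [6.4322e+02 8.4350e+01 5.9840e+01 9.0000e-02] meas [ 663.8 -232.5  148.4] [3.141e+00 1.000e-03 8.200e-02] gap 49.6 F [-0.2 -0.7 -0.5] t 18.95 qd 0.079
[443.2 253.9] [ 403.1 -339.9] [59.7 34.3] 5.9 306.5
[445.8 212.4] [ 505.  -351.8] [59.8 34.7] 20.1 290.0
[270.9 192.1] [560.8  77.4] [62.3 34.6] 6.8 312.0
[269.7 160.8] [640.4  80.1] [63.7 34.9] 5.2 308.5
[471.  147.6] [ 669. -427.] [51.4 54.5] 42.0 399.0
```

View pics/t9.png

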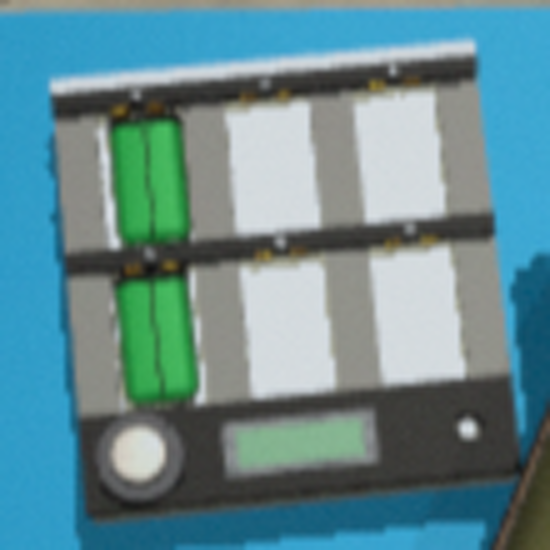

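View pics/s9.png

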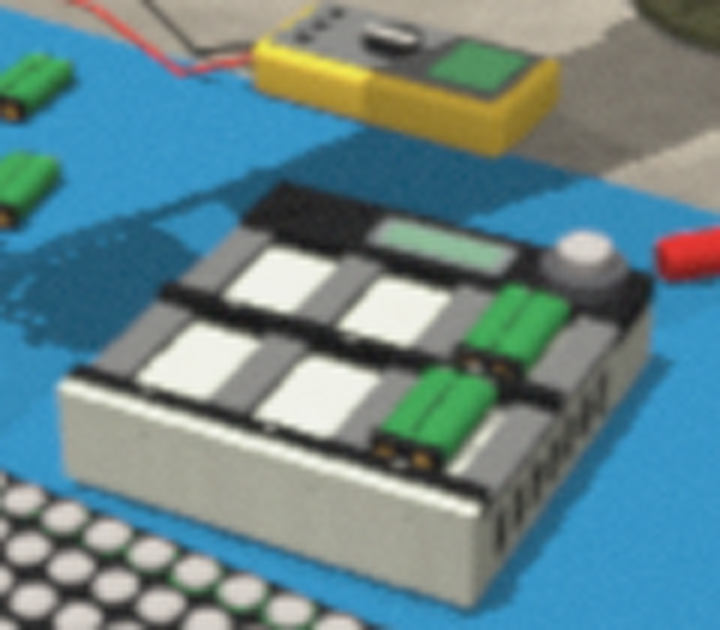

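Run:
```python
from h import *
sync(); st(); plan(638.5,83.0,105,0.0873)
```

```text
cmd [ 6.6434e+02 -2.2756e+02  1.4854e+02  9.0000e-02] meas [ 664.3 -227.6  148.5] [-3.141e+00  1.000e-03  8.500e-02] gap 49.7 F [1.2 0.2 0. ] t 19.05 qd 0.045
SEND [0.0005, -0.3115, 0.0435] -0.002 dist 315 rows 7.5
```

Call:
send_rows([
  [[0.0005,-0.041,0],0],
  [[0.0005,-0.082,0],0],
  [[0.0005,-0.123,0],0],
  [[0.0005,-0.164,0.01],0],
  [[0.0005,-0.204,0.02],0],
  [[0.0005,-0.244,0.03],0],
  [[0.0005,-0.284,0.043],0],
  [[0.0005,-0.31,0.043],0],
])

```text
clock: 19.72
eef_pos: [636.0, 87.1, 104.0]
eef_rot: [-3.141, 0.003, 0.09]
wrist_force: [0.9, -0.8, 0.5]
finger_gap: 50.0
```

Call:
send_rows([
  [[0,0,0],0],
  [[0,0,0],0],
  [[0,0,0],0],
  [[0,0,0],0],
  [[0,0,0],0],
  [[0,0,0],0],
  [[0,0,0],0],
  [[0,0,0],0],
])

```text
clock: 20.38
eef_pos: [638.4, 81.7, 106.3]
eef_rot: [-3.142, -0.0, 0.086]
wrist_force: [0.2, -0.1, -0.1]
finger_gap: 49.6
```

Run:
```python
from h import *
sync(); st(); plan(638.3,83.0,61,0.0873)
```

```text
cmd [6.3839e+02 8.1730e+01 1.0626e+02 9.0000e-02] meas [638.4  81.7 106.3] [-3.142 -0.     0.086] gap 49.6 F [ 0.2 -0.1 -0.1] t 20.38 qd 0.003
SEND [0.0, -0.0015, 0.0455] -0.001 dist 46 rows 1.1
```

Call:
send_rows([
  [[0,-0.0015,0.02],0],
  [[0,-0.0015,0.035],0],
  [[0,-0.0015,0.0465],0],
  [[0,-0.0015,0.0465],0],
  [[0,-0.0015,0.0465],0],
  [[0,-0.0015,0.0465],0],
  [[0,-0.0015,0.0465],0],
  [[0,-0.0015,0.0465],0],
])

```text
clock: 21.05
eef_pos: [638.5, 83.7, 60.6]
eef_rot: [-3.142, -0.001, 0.087]
wrist_force: [-1.3, -0.3, -0.3]
finger_gap: 49.8
```

Call:
send_rows([
  [[0,0,0],0],
  [[0,0,0],0],
  [[0,0,0],0],
  [[0,0,0],0],
  [[0,0,0],0],
  [[0,0,-0.006],0],
  [[0,-0.002,-0.012],0],
  [[0,-0.004,-0.012],0],
], hand=1)

```text
clock: 21.72
eef_pos: [638.3, 87.8, 73.3]
eef_rot: [-3.142, -0.002, 0.087]
wrist_force: [0.9, 0.2, -0.7]
finger_gap: 36.5
```

Call:
send_rows([
  [[0,0,0],0],
  [[0,0,0],0],
  [[0,0,0],0],
  [[0,0,0],0],
  [[0,0,0],0],
  [[0,0,0],0],
  [[0,0,0],0],
  [[0,0,0],0],
])

```text
clock: 22.38
eef_pos: [637.8, 87.6, 71.7]
eef_rot: [3.142, 0.0, 0.087]
wrist_force: [-0.1, 0.4, -1.1]
finger_gap: 36.7
```

Run:
```python
from h import *
sync(); st();im=snap("scene","s10",(270,150,390,255),6);
```

```text
cmd [6.3778e+02 8.7630e+01 7.1660e+01 9.0000e-02] meas [637.8  87.6  71.7] [3.142 0.    0.087] gap 36.7 F [-0.1  0.4 -1.1] t 22.38 qd 0.003
```

View pics/s10.png

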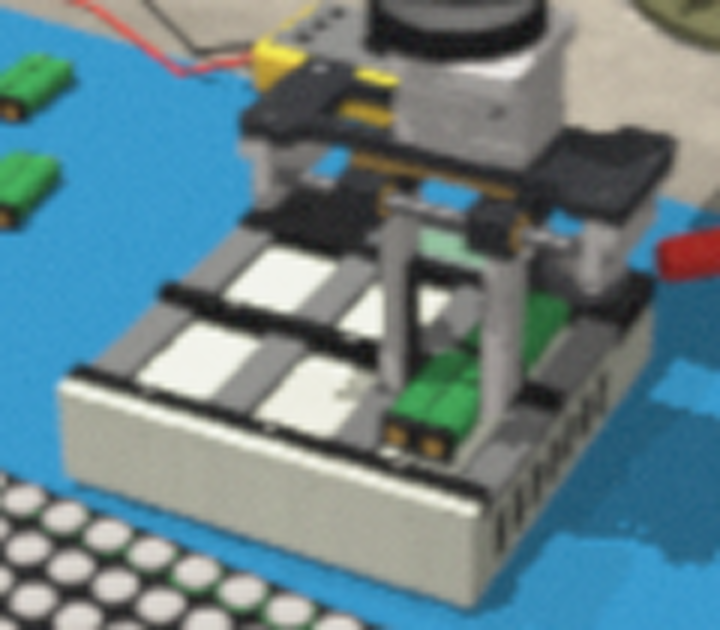

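Call:
send_rows([
  [[0.0005,0,0.004],0],
  [[0.0005,0,0.008],0],
  [[0.0005,0,0.011],0],
  [[0.0005,0,0.013],0],
  [[0.0005,0,0.013],0],
  [[0.0005,0,0.013],0],
  [[0.0005,0,0.013],0],
  [[0.0005,0,0.013],0],
])

```text
clock: 23.1
eef_pos: [638.3, 87.7, 59.8]
eef_rot: [3.142, -0.0, 0.087]
wrist_force: [-5.7, -0.6, 12.5]
finger_gap: 37.0
```

Run:
```python
from h import *
manip.camera("scene"); st()
```

```text
cmd [6.3778e+02 8.7630e+01 7.1660e+01 9.0000e-02] meas [638.3  87.7  59.8] [ 3.142 -0.     0.087] gap 36.6 F [-6.5 -0.1 12.2] t 23.15 qd 0.002
```

Call:
send_rows([
  [[0,0,-0.002],0],
  [[-0.001,0,-0.002],0],
  [[-0.001,0,-0.002],0],
  [[-0.001,0,-0.002],0],
  [[-0.001,0,-0.001],0],
  [[-0.001,0,-0.001],0],
  [[-0.001,0,-0.001],0],
  [[-0.001,0,-0.001],0],
])

```text
clock: 23.82
eef_pos: [637.7, 87.7, 59.8]
eef_rot: [3.142, -0.001, 0.087]
wrist_force: [6.3, 0.8, 0.9]
finger_gap: 36.4
```

Call:
send_rows([
  [[0,0,0],0],
  [[0,0,0],0],
  [[0,0,0],0],
  [[0,0,0],0],
  [[0,0,0],0],
  [[0,0,0],0],
  [[0,0,0],0],
  [[0,0,0],0],
], hand=-0.06)

```text
clock: 24.48
eef_pos: [637.3, 87.6, 59.7]
eef_rot: [3.142, 0.0, 0.087]
wrist_force: [0.3, -0.6, -0.1]
finger_gap: 49.8
```

Call:
send_rows([
  [[0,0,-0.03],0],
  [[0,0,-0.06],0],
  [[0,0,-0.09],0],
  [[0,0.03,-0.09],0],
  [[0,0.07,-0.09],0],
  [[0,0.11,-0.09],0],
  [[0,0.15,-0.09],0],
  [[0,0.19,-0.09],0],
])

```text
clock: 25.15
eef_pos: [653.7, -103.4, 150.0]
eef_rot: [3.142, -0.0, 0.087]
wrist_force: [0.3, 0.2, -0.3]
finger_gap: 49.8
```

Call:
send_rows([
  [[0,0.04,0],0],
  [[0,0.08,0],0],
  [[0,0.11,0],0],
  [[0,0.11,0],0],
  [[0,0.11,0],0],
  [[0,0.11,0],0],
  [[0,0.11,0],0],
  [[0,0.11,0],0],
])

```text
clock: 25.82
eef_pos: [663.6, -209.9, 150.0]
eef_rot: [3.142, -0.0, 0.088]
wrist_force: [0.6, -0.0, 0.7]
finger_gap: 49.9
```

Run:
```python
from h import *
sync();st()
im=snap("top","t11",(240,125,350,235),5)
for c,r,a in green(im,68.5): print(c.round(1),np.round(r[0],1),np.round(r[1],1),round(r[2],1),a)
im=snap("scene","s11",(270,150,390,255),6)
```

```text
cmd [ 6.6358e+02 -2.0987e+02  1.4999e+02  9.0000e-02] meas [ 663.6 -209.9  150. ] [ 3.142 -0.     0.088] gap 49.9 F [ 0.6 -0.   0.7] t 25.82 qd 0.004
[443.2 253.9] [ 402.6 -340. ] [58.8 34.4] 6.0 307.5
[445.6 212.2] [ 505.3 -352.1] [60.1 34.1] 20.1 294.5
[270.9 192.1] [560.5  77.3] [61.7 34.8] 6.4 311.0
[267.1 161. ] [639.9  86. ] [63.5 34.9] 4.8 308.0
[470.9 147.5] [ 669.1 -426.8] [51.1 54.5] 41.7 396.5
```

View pics/t11.png

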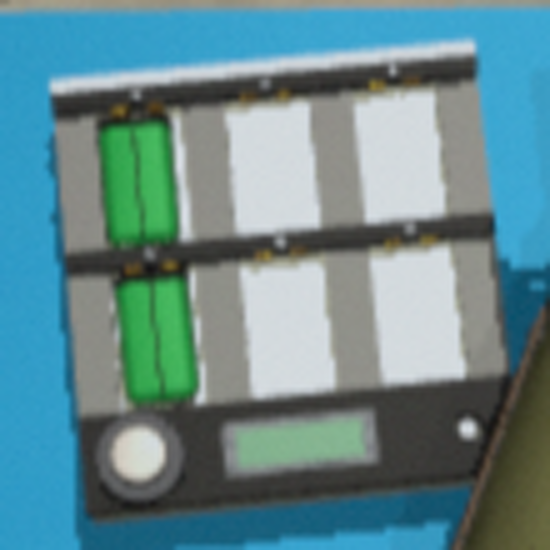

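View pics/s11.png

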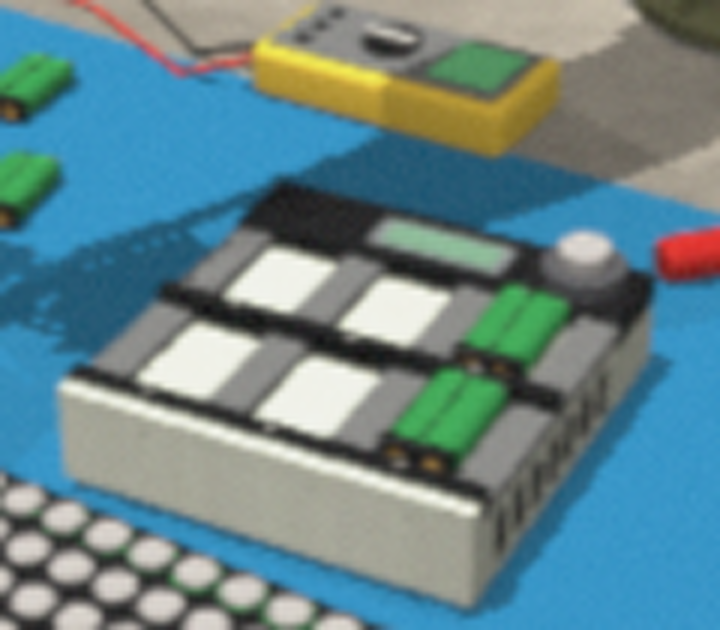

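Run:
```python
from h import *
plan(406.5,-354.2,90,0.105)
```

```text
SEND [-0.269, 0.121, 0.06] -0.017 dist 301 rows 7.2
```

Call:
send_rows([
  [[-0.037,0.017,0],-0.017],
  [[-0.074,0.034,0.01],-0.017],
  [[-0.11,0.05,0.02],-0.017],
  [[-0.145,0.066,0.03],-0.017],
  [[-0.18,0.082,0.04],-0.017],
  [[-0.215,0.098,0.05],-0.017],
  [[-0.25,0.112,0.06],-0.017],
  [[-0.269,0.121,0.06],-0.017],
], hand=-0.28)

```text
clock: 26.58
eef_pos: [402.5, -355.3, 88.2]
eef_rot: [-3.14, 0.002, 0.103]
wrist_force: [0.4, 0.0, 0.3]
finger_gap: 60.1
```

Call:
send_rows([
  [[0,0,0],0],
  [[0,0,0],0],
  [[0,0,0],0],
  [[0,0,0.03],0],
  [[0,0,0.05],0],
  [[0,0,0.06],0],
  [[0,0,0.06],0],
  [[0,0,0.06],0],
])

```text
clock: 27.25
eef_pos: [406.6, -354.8, 30.1]
eef_rot: [-3.142, -0.0, 0.105]
wrist_force: [-0.2, 0.3, 0.5]
finger_gap: 60.2
```

Run:
```python
from h import *
upd([0,0,.06],0); st();plan(406.5,-354.2,7,0.105)
```

```text
cmd [ 4.0632e+02 -3.5416e+02  2.9990e+01  1.1000e-01] meas [ 406.6 -354.8   30.1] [-3.142 -0.     0.105] gap 60.2 F [-0.2  0.3  0.5] t 27.25 qd 0.025
SEND [0.0, 0.0, 0.023] 0.0 dist 23 rows 0.6
```

Call:
send_rows([
  [[0,0,0.01],0],
  [[0,0,0.02],0],
  [[0,0,0.023],0],
  [[0,0,0.023],0],
  [[0,0,0.023],0],
  [[0,0,0.023],0],
  [[0,0,0.023],0],
  [[0,0,0.023],0],
])

```text
clock: 27.92
eef_pos: [406.0, -355.2, 7.1]
eef_rot: [3.141, -0.0, 0.104]
wrist_force: [0.4, -0.1, 0.5]
finger_gap: 60.4
```

Call:
send_rows([
  [[0,0,0],0],
  [[0,0,0],0],
  [[0,0,0],0],
  [[0,0,0],0],
  [[0,0,0],0],
  [[0,0,0],0],
  [[0,0,0],0],
  [[0,0,0],0],
], hand=1)

```text
clock: 28.58
eef_pos: [405.8, -355.1, 6.8]
eef_rot: [-3.142, 0.0, 0.104]
wrist_force: [-0.1, 0.3, 1.0]
finger_gap: 36.3
```

Run:
```python
from h import *
st()
Y=np.radians(5.); ex=np.array([np.cos(Y),np.sin(Y)]); ey=np.array([-ex[1],ex[0]])
C2=np.array([601.7,15.6])-36*ex+.8*ex
for i in range(6):
    print(i+1,(C2+(1-i%3)*65*ey+(i//3)*82*ex+[-3.2,1.6]).round(1))
```

```text
cmd [ 4.0632e+02 -3.5416e+02  6.9900e+00  1.1000e-01] meas [ 405.8 -355.1    6.8] [-3.142  0.     0.104] gap 36.3 F [-0.1  0.3  1. ] t 28.58 qd 0.001
1 [557.8  78.9]
2 [563.4  14.1]
3 [569.1 -50.6]
4 [639.5  86. ]
5 [645.1  21.3]
6 [650.8 -43.5]
```

Run:
```python
from h import *
sync(); plan(405.8+60,-355.1+95,130,0.104)
plan(644.1,21.2,90,0.0873)
```

```text
SEND [0.0695, -0.0885, -0.123] -0.0 dist 167 rows 4.0
SEND [0.2065, -0.261, 0.04] 0.017 dist 335 rows 8.0
```

Call:
send_rows([
  [[0,0,-0.03],0],
  [[0,0,-0.06],0],
  [[0,0,-0.1],0],
  [[0.01,-0.02,-0.123],0],
  [[0.03,-0.04,-0.123],0],
  [[0.05,-0.065,-0.123],0],
  [[0.0695,-0.0885,-0.123],0],
  [[0.0695,-0.0885,-0.123],0],
])

```text
clock: 29.25
eef_pos: [467.8, -256.4, 129.8]
eef_rot: [-3.141, -0.001, 0.107]
wrist_force: [0.1, -0.5, -0.2]
finger_gap: 36.9
```

Call:
send_rows([
  [[0.02,-0.032,0],0.01],
  [[0.04,-0.064,0],0.01],
  [[0.062,-0.1,0],0.017],
  [[0.084,-0.135,0],0.017],
  [[0.105,-0.17,0],0.017],
  [[0.126,-0.2,0],0.017],
  [[0.145,-0.232,0.015],0.017],
  [[0.166,-0.261,0.04],0.017],
])

```text
clock: 29.92
eef_pos: [604.7, 17.4, 92.5]
eef_rot: [3.141, -0.004, 0.087]
wrist_force: [0.1, -0.5, -0.1]
finger_gap: 36.7
```

Call:
send_rows([
  [[0,0,0],0],
  [[0,0,0],0],
  [[0,0,0],0],
  [[0,0,0],0],
  [[0,0,0],0],
  [[0,0,0],0],
  [[0,0,0],0],
  [[0,0,0],0],
])

```text
clock: 30.58
eef_pos: [603.1, 15.1, 91.3]
eef_rot: [3.142, -0.0, 0.086]
wrist_force: [0.8, 1.0, -1.5]
finger_gap: 36.8
```

Run:
```python
from h import *
st();sync();plan(644.1,21.2,66,0.0873)
```

```text
cmd [6.4414e+02 2.1120e+01 8.9770e+01 9.0000e-02] meas [603.1  15.1  91.3] [ 3.142 -0.     0.086] gap 36.8 F [ 0.8  1.  -1.5] t 30.58 qd 0.006
SEND [0.0415, -0.0025, 0.0255] -0.001 dist 49 rows 1.2
```

Call:
send_rows([
  [[0.02,-0.0025,0],0],
  [[0.0415,-0.0025,0],0],
  [[0.0415,-0.0025,0],0],
  [[0.0415,-0.0025,0],0],
  [[0.0415,-0.0025,0],0],
  [[0.0415,-0.0025,0.006],0],
  [[0.0415,-0.0025,0.012],0],
  [[0.0415,-0.0025,0.012],0],
])

```text
clock: 31.25
eef_pos: [643.2, 21.5, 77.3]
eef_rot: [-3.141, 0.002, 0.087]
wrist_force: [-0.7, -0.1, -2.0]
finger_gap: 37.0
```

Call:
send_rows([
  [[0,0,0],0],
  [[0,0,0],0],
  [[0,0,0],0],
  [[0,0,0],0],
  [[0,0,0],0],
  [[0,0,0],0],
  [[0,0,0],0],
  [[0,0,0],0],
])

```text
clock: 31.92
eef_pos: [644.2, 21.6, 78.9]
eef_rot: [-3.142, 0.0, 0.087]
wrist_force: [0.8, -0.3, -0.5]
finger_gap: 36.6
```

Run:
```python
from h import *
st();sync();plan(644.1,21.2,58,0.0873);im=snap("scene","s12",(270,150,390,255),6)
```

```text
cmd [6.442e+02 2.116e+01 6.576e+01 9.000e-02] meas [644.2  21.6  78.9] [-3.142  0.     0.087] gap 36.6 F [ 0.8 -0.3 -0.5] t 31.92 qd 0.001
SEND [-0.0, 0.0005, 0.021] -0.0 dist 21 rows 0.5
```

View pics/s12.png

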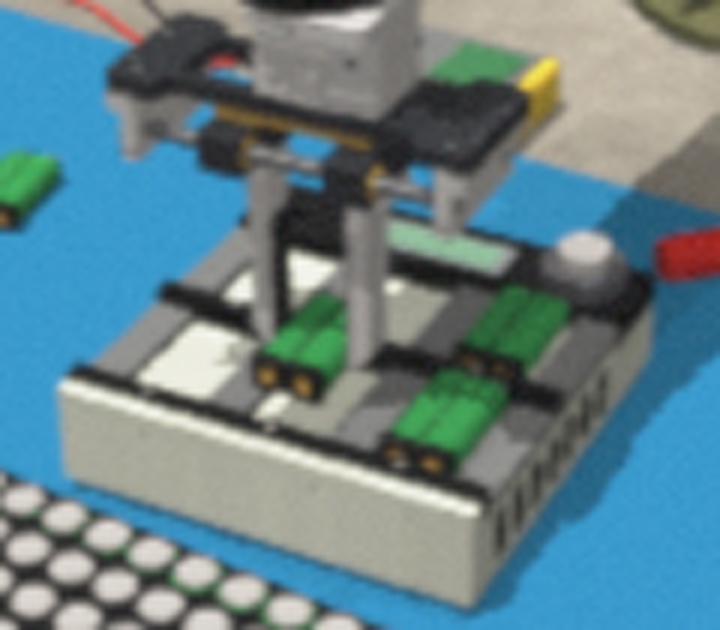

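Call:
send_rows([
  [[0,0.001,0.005],0],
  [[0,0.001,0.01],0],
  [[0,0.001,0.015],0],
  [[0,0.001,0.019],0],
  [[0,0.001,0.021],0],
  [[0,0.001,0.021],0],
  [[0,0.001,0.021],0],
  [[0,0.001,0.021],0],
])

```text
clock: 32.63
eef_pos: [645.7, 20.5, 60.4]
eef_rot: [3.141, -0.004, 0.087]
wrist_force: [-2.6, 1.0, 20.5]
finger_gap: 37.1
```

Run:
```python
from h import *
st()
```

```text
cmd [6.4421e+02 2.1100e+01 5.7900e+01 9.0000e-02] meas [645.7  20.5  60.4] [ 3.141 -0.004  0.087] gap 37.1 F [-2.6  1.  20.5] t 32.63 qd 0.001
```

Call:
send_rows([
  [[0,0,-0.006],0],
  [[0,0,-0.01],0],
  [[-0.0015,0,-0.01],0],
  [[-0.003,0,-0.01],0],
  [[-0.003,0,-0.01],0],
  [[-0.003,0,-0.005],0],
  [[-0.003,0,-0.001],0],
  [[-0.003,0,-0.001],0],
])

```text
clock: 33.3
eef_pos: [641.9, 20.4, 59.6]
eef_rot: [3.141, -0.002, 0.087]
wrist_force: [-0.3, -0.0, 8.5]
finger_gap: 37.1
```

Run:
```python
from h import *
manip.camera("top");st();print(manip.read_state()["moment"].round(2))
im=snap("scene","s13",(270,150,390,255),6)
```

```text
cmd [6.4421e+02 2.1100e+01 5.7900e+01 9.0000e-02] meas [641.9  20.4  59.6] [ 3.141e+00 -2.000e-03  8.700e-02] gap 37.0 F [-0.5  0.3  9.2] t 33.35 qd 0.001
[0.06 0.21 0.05]
```

View pics/s13.png

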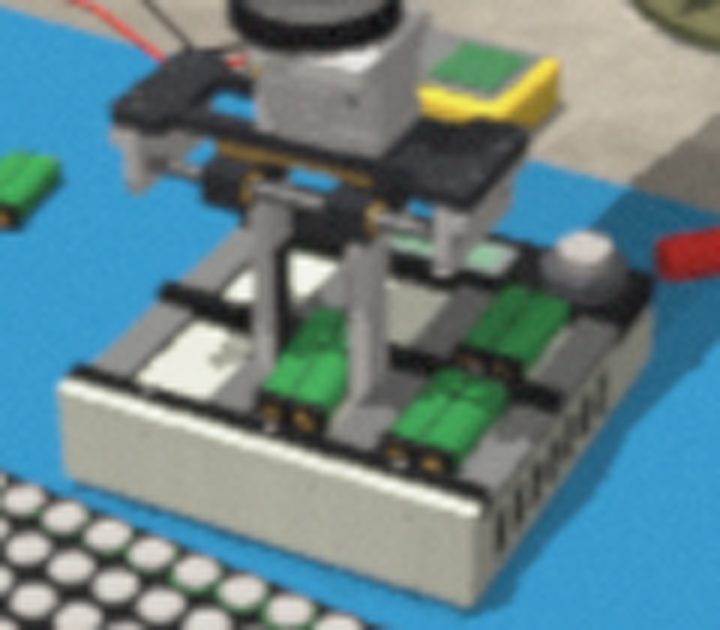

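Call:
send_rows([
  [[0,0,0],0],
  [[0,0,0],0],
  [[0,0,0],0],
  [[0,0,0],0],
  [[0,0,0],0],
  [[0,0,0],0],
  [[0,0,0],0],
  [[0,0,0],0],
], hand=-0.06)

```text
clock: 34.07
eef_pos: [641.3, 20.3, 58.8]
eef_rot: [-3.142, 0.0, 0.087]
wrist_force: [-0.5, 1.3, 0.3]
finger_gap: 49.9
```

Call:
send_rows([
  [[0,0,-0.03],0],
  [[0,0,-0.06],0],
  [[0,0,-0.09],0],
  [[0,0.03,-0.09],0],
  [[0,0.07,-0.09],0],
  [[0,0.11,-0.09],0],
  [[0,0.15,-0.09],0],
  [[0,0.19,-0.09],0],
])

```text
clock: 34.73
eef_pos: [657.6, -170.8, 149.1]
eef_rot: [3.141, -0.0, 0.087]
wrist_force: [0.6, 0.7, -0.1]
finger_gap: 49.9
```

Call:
send_rows([
  [[0,0.04,0],0],
  [[0,0.05,0],0],
  [[0,0.05,0],0],
  [[0,0.05,0],0],
  [[0,0.05,0],0],
  [[0,0.05,0],0],
  [[0,0.05,0],0],
  [[0,0.05,0],0],
])

```text
clock: 35.4
eef_pos: [662.3, -217.7, 149.2]
eef_rot: [3.141, -0.0, 0.088]
wrist_force: [-0.7, 0.2, -0.2]
finger_gap: 50.0
```

Run:
```python
from h import *
sync();st()
im=snap("top","t14",(240,125,350,235),5)
for c,r,a in green(im,68.5): print(c.round(1),np.round(r[0],1),np.round(r[1],1),round(r[2],1),a)
for c,r,a in green(im,18.5): print(c.round(1),np.round(r[0],1),np.round(r[1],1),round(r[2],1),a)
im=snap("scene","s14",(270,150,390,255),6)
```

```text
cmd [ 6.6229e+02 -2.1769e+02  1.4916e+02  9.0000e-02] meas [ 662.3 -217.7  149.2] [ 3.141 -0.     0.088] gap 50.0 F [-0.7  0.2 -0.2] t 35.4 qd 0.008
[445.6 212.2] [ 505.2 -352.1] [59.9 34.1] 20.1 294.5
[270.9 192.1] [560.8  77.3] [62.4 34.8] 6.4 312.0
[267.2 161.2] [639.9  86.2] [63.6 34.9] 5.2 308.5
[294.2 159.6] [642.8  19.2] [58.8 34.6] 5.5 275.5
[470.9 147.5] [ 669.  -426.9] [51.2 54.5] 41.7 397.5
[235.8 109.1] [774.8 165.3] [60.7 13.3] 89.5 60.5
[445.6 212.2] [ 511.7 -366.4] [62.5 35.5] 20.1 294.5
[270.9 192.1] [569.7  80.9] [65.  36.2] 6.4 312.0
[267.2 161.2] [652.1  90.2] [66.3 36.4] 5.2 308.5
[294.2 159.6] [655.1  20.4] [61.3 36. ] 5.5 275.5
[470.9 147.5] [ 682.4 -444.3] [53.3 56.8] 41.7 397.5
[235.8 109.1] [792.6 172.6] [63.2 13.8] 89.5 60.5
```

View pics/t14.png

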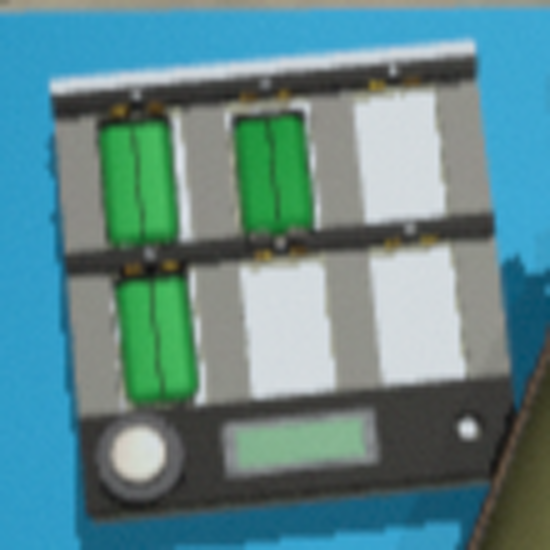

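View pics/s14.png

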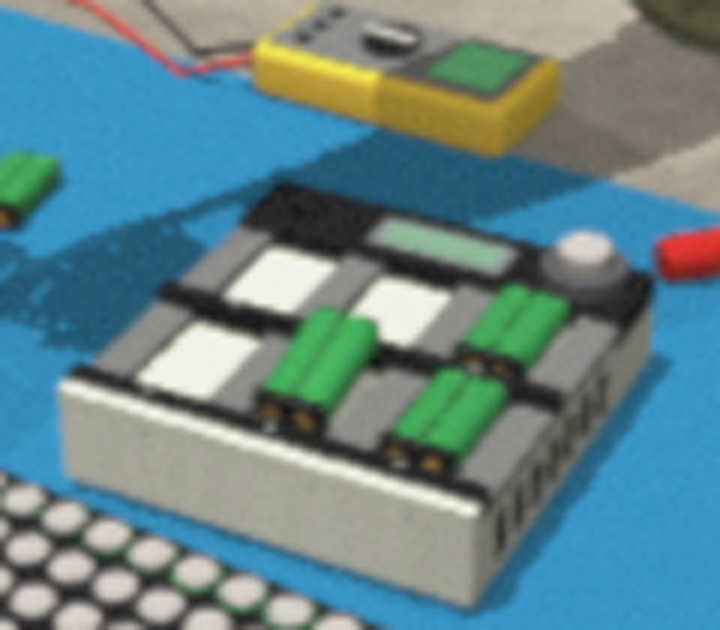

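Run:
```python
from h import *
plan(643.8,20.9,105,0.0873)
```

```text
SEND [0.0025, -0.2395, 0.044] 0.001 dist 244 rows 5.8
```

Call:
send_rows([
  [[0,-0.041,0],0],
  [[0,-0.082,0],0],
  [[0,-0.123,0],0],
  [[0.002,-0.164,0.01],0],
  [[0.0025,-0.2,0.02],0],
  [[0.0025,-0.2395,0.044],0],
  [[0.0025,-0.2395,0.044],0],
  [[0.0025,-0.2395,0.044],0],
])

```text
clock: 36.17
eef_pos: [643.0, 22.1, 103.7]
eef_rot: [-3.141, 0.002, 0.09]
wrist_force: [1.3, 0.1, 0.5]
finger_gap: 49.7
```

Call:
send_rows([
  [[0,0,0],0],
  [[0,0,0],0],
  [[0,0,0],0],
  [[0,0,0.02],0],
  [[0,0,0.035],0],
  [[0,0,0.045],0],
  [[0,0,0.045],0],
  [[0,0,0.045],0],
])

```text
clock: 36.83
eef_pos: [644.0, 19.5, 60.2]
eef_rot: [3.142, 0.0, 0.086]
wrist_force: [-0.5, 0.6, -0.2]
finger_gap: 49.7
```

Call:
send_rows([
  [[0,0,0],0],
  [[0,0,0],0],
  [[0,0,0],0],
  [[0,0,0],0],
  [[0,0,0],0],
  [[0,0,0],0],
  [[0,0,0],0],
  [[0,0,0],0],
], hand=1, force=30)

```text
clock: 37.5
eef_pos: [644.3, 20.0, 60.9]
eef_rot: [3.141, -0.002, 0.087]
wrist_force: [0.8, -0.5, 7.0]
finger_gap: 36.9
```

Call:
send_rows([
  [[0,0,-0.006],0],
  [[0,0,-0.012],0],
  [[0,0,-0.018],0],
  [[0,0,-0.018],0],
  [[0,0,-0.018],0],
  [[0,0,-0.018],0],
  [[0,0,-0.018],0],
  [[0,0,-0.018],0],
])

```text
clock: 38.17
eef_pos: [643.6, 20.1, 77.6]
eef_rot: [-3.142, 0.001, 0.087]
wrist_force: [0.0, 0.2, -1.3]
finger_gap: 36.4
```

Run:
```python
from h import *
st();sync();im=snap("scene","s15",(270,150,390,255),6)
```

```text
cmd [6.4371e+02 2.1100e+01 1.0516e+02 9.0000e-02] meas [643.6  20.1  77.6] [-3.142e+00  1.000e-03  8.700e-02] gap 36.4 F [ 0.   0.2 -1.3] t 38.17 qd 0.001
```

View pics/s15.png

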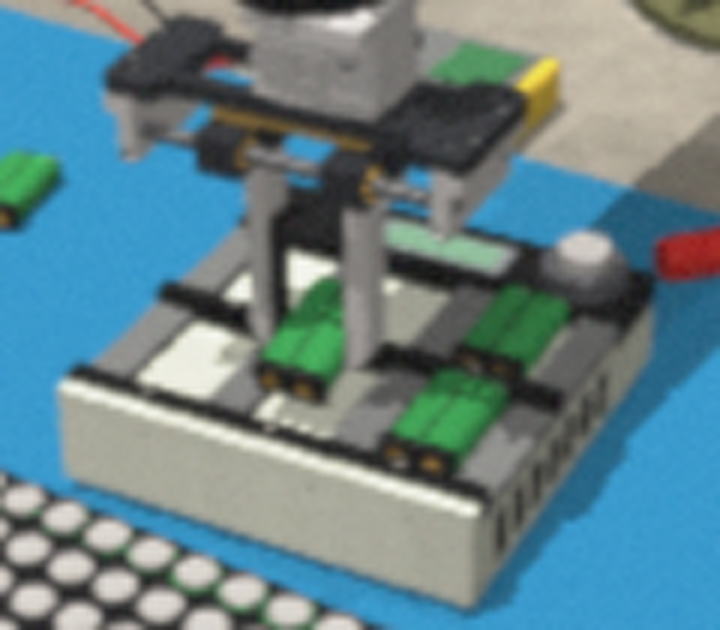

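Call:
send_rows([
  [[0.0045,-0.0005,0],0],
  [[0.0045,-0.0005,0],0],
  [[0.0045,-0.0005,0.004],0],
  [[0.0045,-0.0005,0.008],0],
  [[0.0045,-0.0005,0.012],0],
  [[0.0045,-0.0005,0.015],0],
  [[0.0045,-0.0005,0.015],0],
  [[0.0045,-0.0005,0.015],0],
])

```text
clock: 38.88
eef_pos: [648.1, 20.9, 62.6]
eef_rot: [-3.142, 0.0, 0.087]
wrist_force: [-0.0, -0.7, -0.1]
finger_gap: 36.5
```

Run:
```python
from h import *
st();sync();im=snap("scene","s16",(270,150,390,255),6)
```

```text
cmd [6.4365e+02 2.0070e+01 7.7550e+01 9.0000e-02] meas [648.1  20.9  62.6] [-3.142  0.     0.087] gap 36.5 F [-0.  -0.7 -0.1] t 38.88 qd 0.008
```

View pics/s16.png

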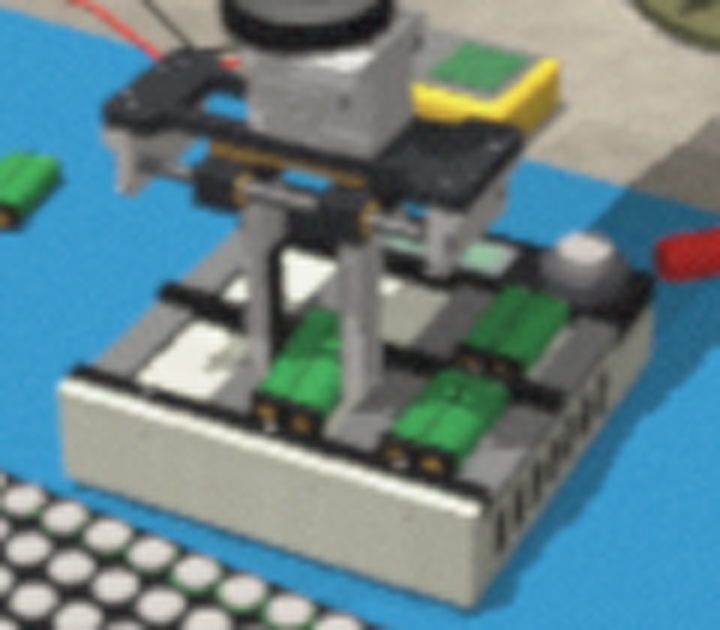

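Call:
send_rows([
  [[0,0,0.001],0],
  [[0,0,0.002],0],
  [[0,0,0.003],0],
  [[0,0,0.003],0],
  [[0,0,0.003],0],
  [[0,0,0.003],0],
  [[0,0,0.003],0],
  [[0,0,0.003],0],
])

```text
clock: 39.6
eef_pos: [648.4, 20.9, 60.7]
eef_rot: [3.142, -0.001, 0.087]
wrist_force: [-3.7, 0.4, 5.5]
finger_gap: 36.9
```

Call:
send_rows([
  [[0,0,0],0],
  [[0,0,0],0],
  [[0,0,0],0],
  [[0,0,0],0],
  [[0,0,0],0],
  [[0,0,0],0],
  [[0,0,0],0],
  [[0,0,0],0],
], hand=-0.06)

```text
clock: 40.27
eef_pos: [648.2, 20.9, 59.8]
eef_rot: [-3.142, 0.0, 0.087]
wrist_force: [-0.4, 0.4, -0.0]
finger_gap: 49.9
```

Call:
send_rows([
  [[0,0,-0.03],0],
  [[0,0,-0.06],0],
  [[0,0,-0.09],0],
  [[0,0.03,-0.09],0],
  [[0,0.07,-0.09],0],
  [[0,0.11,-0.09],0],
  [[0,0.15,-0.09],0],
  [[0,0.19,-0.09],0],
])

```text
clock: 40.93
eef_pos: [664.6, -170.2, 150.1]
eef_rot: [3.142, -0.0, 0.087]
wrist_force: [0.2, 0.2, -0.6]
finger_gap: 49.8
```

Call:
send_rows([
  [[0,0.04,0],0],
  [[0,0.05,0],0],
  [[0,0.05,0],0],
  [[0,0.05,0],0],
  [[0,0.05,0],0],
  [[0,0.05,0],0],
  [[0,0.05,0],0],
  [[0,0.05,0],0],
])

```text
clock: 41.6
eef_pos: [669.3, -217.0, 150.1]
eef_rot: [3.142, -0.0, 0.088]
wrist_force: [-0.1, 0.5, 0.8]
finger_gap: 49.9
```

Run:
```python
from h import *
sync();st()
im=snap("top","t17",(240,125,350,235),5)
for c,r,a in green(im,68.5): print(c.round(1),np.round(r[0],1),np.round(r[1],1),round(r[2],1),a)
im=snap("scene","s17",(270,150,390,255),6)
```

```text
cmd [ 6.6926e+02 -2.1705e+02  1.5015e+02  9.0000e-02] meas [ 669.3 -217.   150.1] [ 3.142 -0.     0.088] gap 49.9 F [-0.1  0.5  0.8] t 41.6 qd 0.006
[445.7 212. ] [ 505.3 -352.1] [60.1 34.1] 20.1 294.0
[270.9 192.1] [560.5  77.3] [61.8 34.6] 6.1 310.0
[267.1 161.1] [639.7  86.2] [63.  34.5] 4.8 305.0
[294.1 158.1] [646.7  19.4] [61.5 34.3] 4.7 280.5
[471.1 147.7] [ 669. -427.] [51.4 54.5] 42.0 396.5
```

View pics/t17.png

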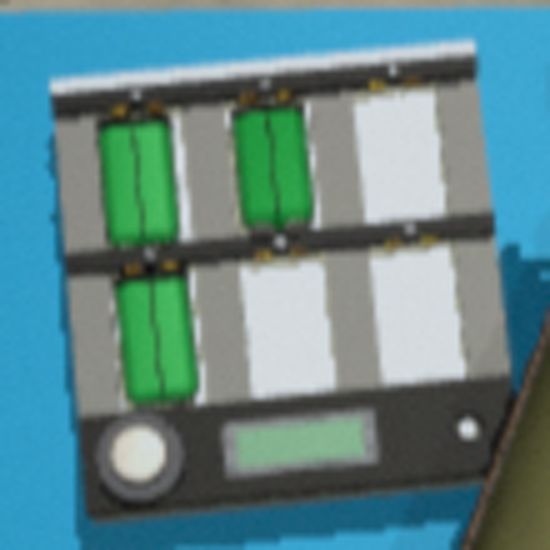

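View pics/s17.png

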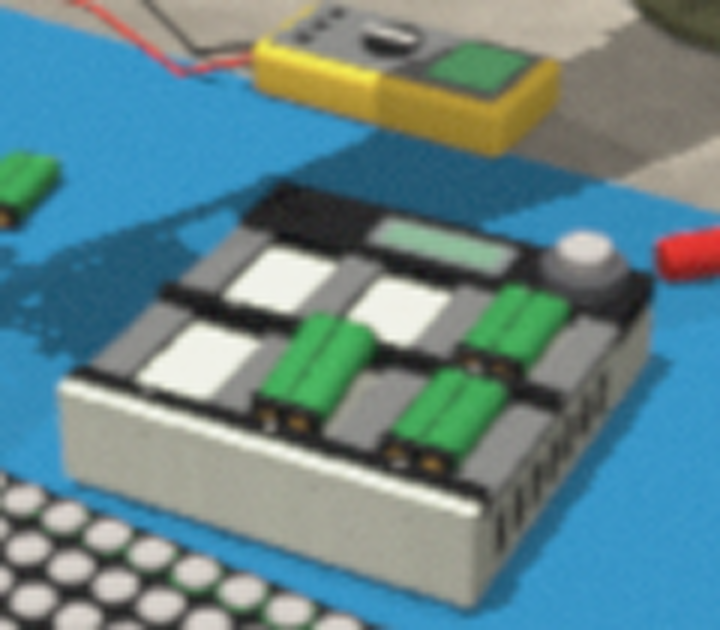

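Run:
```python
from h import *
plan(624,19,100,0.0873)
```

```text
SEND [-0.0245, -0.239, 0.05] 0.001 dist 245 rows 5.9
```

Call:
send_rows([
  [[-0.004,-0.041,0],0],
  [[-0.008,-0.082,0],0],
  [[-0.012,-0.123,0],0],
  [[-0.016,-0.164,0.01],0],
  [[-0.02,-0.2,0.02],0],
  [[-0.0245,-0.239,0.05],0],
  [[-0.0245,-0.239,0.05],0],
  [[-0.0245,-0.239,0.05],0],
], hand=1)

```text
clock: 42.37
eef_pos: [622.8, 19.9, 98.3]
eef_rot: [-3.141, 0.003, 0.09]
wrist_force: [0.5, -0.3, -0.3]
finger_gap: 1.4
```

Call:
send_rows([
  [[0,0,0],0],
  [[0,0,0],0],
  [[0,0,0.008],0],
  [[0,0,0.014],0],
  [[0,0,0.018],0],
  [[0,0,0.022],0],
  [[0,0,0.024],0],
  [[0,0,0.024],0],
])

```text
clock: 43.03
eef_pos: [625.3, 16.9, 80.5]
eef_rot: [3.14, -0.005, 0.086]
wrist_force: [-14.6, -2.1, 39.9]
finger_gap: 0.6
```

Run:
```python
from h import *
st();sync();im=snap("scene","s18",(270,150,390,255),6)
```

```text
cmd [6.2381e+02 1.8870e+01 1.0015e+02 9.0000e-02] meas [625.3  16.9  80.5] [ 3.14  -0.005  0.086] gap 0.6 F [-14.6  -2.1  39.9] t 43.03 qd 0.005
```

View pics/s18.png

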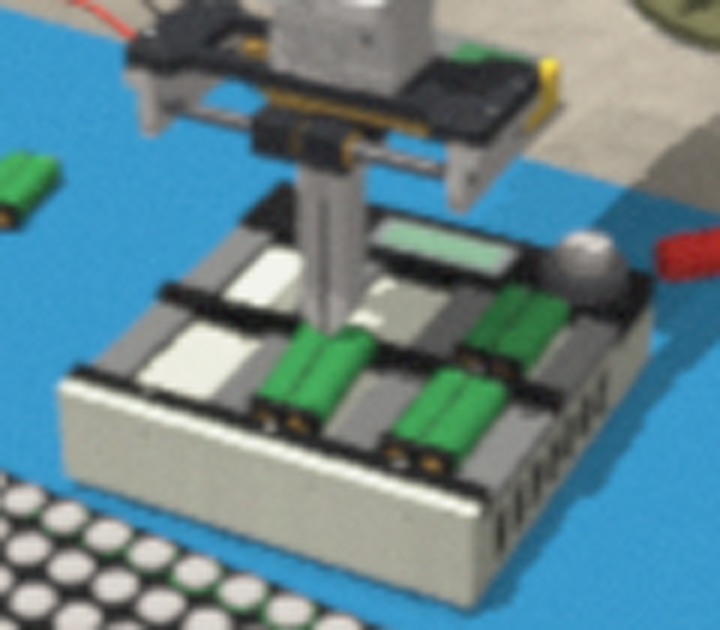

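Call:
send_rows([
  [[0,0,-0.02],0],
  [[0,0,-0.05],0],
  [[0,0,-0.07],0],
  [[0,0.04,-0.07],0],
  [[0,0.08,-0.07],0],
  [[0,0.12,-0.07],0],
  [[0,0.16,-0.07],0],
  [[0,0.2,-0.07],0],
])

```text
clock: 43.75
eef_pos: [641.0, -183.8, 145.6]
eef_rot: [-3.142, 0.0, 0.086]
wrist_force: [0.4, 0.6, 0.1]
finger_gap: 0.8
```

Run:
```python
from h import *
st()
for n,u,v,z in [("midblock back edge @bay5",277,231,64),("midblock front/back-of-bay2 floor",288,262,50),("back block floor edge bay5",270,103,50),("panel back edge bay2",293,398,60),("bay5 nose?",270,103,64)]:
    print(n,ray("top",240+u/5-.4,125+v/5-.4,z).round(1))
im=snap("top","t19",(262,140,322,185),13)
```

```text
cmd [6.2529e+02 1.6910e+01 8.0470e+01 9.0000e-02] meas [ 641.  -183.8  145.6] [-3.142  0.     0.086] gap 0.8 F [0.4 0.6 0.1] t 43.75 qd 0.67
midblock back edge @bay5 [615.2  17.5  64. ]
midblock front/back-of-bay2 floor [602.2  12.5  50. ]
back block floor edge bay5 [685.   20.8  50. ]
panel back edge bay2 [531.5  10.5  60. ]
bay5 nose? [681.1  20.5  64. ]
```

View pics/t19.png

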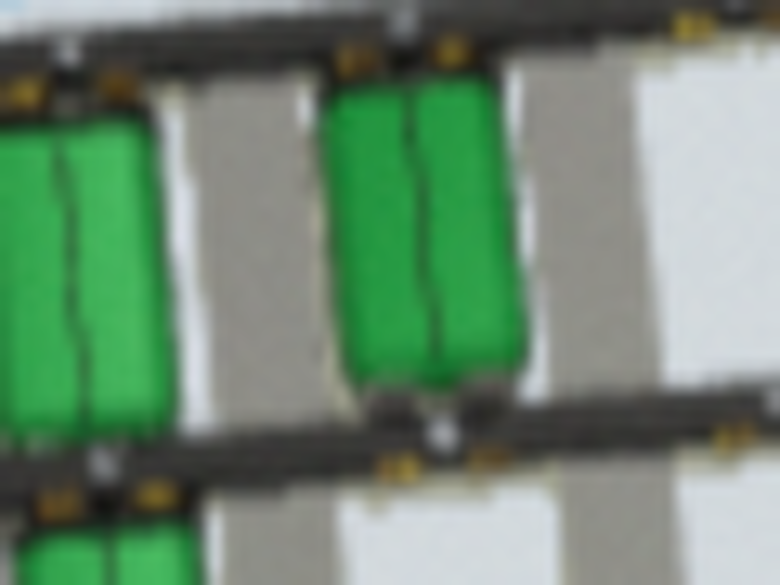

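Run:
```python
from h import *
sync();st();plan(648.5,21,105,0.0873)
```

```text
cmd [ 6.4062e+02 -1.9069e+02  1.4522e+02  8.0000e-02] meas [ 640.6 -190.7  145.2] [3.14  0.    0.082] gap 0.6 F [ 0.1 -6.7  0.4] t 43.8 qd 0.119
SEND [0.025, -0.2105, 0.04] -0.006 dist 216 rows 5.2
```

Call:
send_rows([
  [[0.004,-0.041,0],0],
  [[0.008,-0.082,0],0],
  [[0.012,-0.123,0],0],
  [[0.018,-0.164,0.01],0],
  [[0.025,-0.2,0.02],0],
  [[0.025,-0.2105,0.03],0],
  [[0.025,-0.2105,0.03],0],
  [[0.025,-0.2105,0.03],0],
], hand=-0.06)

```text
clock: 44.47
eef_pos: [647.7, 29.9, 115.3]
eef_rot: [3.141, 0.001, 0.087]
wrist_force: [0.3, 0.2, 0.0]
finger_gap: 49.0
```

Call:
send_rows([
  [[0,0,0],0],
  [[0,0,0],0],
  [[0,0,0],0],
  [[0,0,0],0],
  [[0,0,0],0],
  [[0,0,0],0],
  [[0,0,0],0],
  [[0,0,0],0],
])

```text
clock: 45.13
eef_pos: [647.9, 30.4, 115.9]
eef_rot: [3.142, -0.0, 0.087]
wrist_force: [-0.4, -0.5, -0.4]
finger_gap: 49.9
```

Run:
```python
from h import *
sync();st();plan(648.5,21,60.5,0.0873)
```

```text
cmd [6.4792e+02 3.0390e+01 1.1593e+02 9.0000e-02] meas [647.9  30.4 115.9] [ 3.142 -0.     0.087] gap 49.9 F [-0.4 -0.5 -0.4] t 45.13 qd 0.003
SEND [-0.0, 0.0095, 0.0555] -0.001 dist 56 rows 1.4
```

Call:
send_rows([
  [[0,0.0095,0],0],
  [[0,0.0095,0],0],
  [[0,0.0095,0.02],0],
  [[0,0.0095,0.04],0],
  [[0,0.0095,0.0555],0],
  [[0,0.0095,0.0555],0],
  [[0,0.0095,0.0555],0],
  [[0,0.0095,0.0555],0],
])

```text
clock: 45.8
eef_pos: [649.2, 20.8, 61.4]
eef_rot: [3.141, -0.001, 0.087]
wrist_force: [0.5, -0.9, 0.3]
finger_gap: 49.8
```

Call:
send_rows([
  [[0,0,0],0],
  [[0,0,0],0],
  [[0,0,0],0],
  [[0,0,0],0],
  [[0,0,0],0],
  [[0,0,0],0],
  [[0,0,0],0],
  [[0,0,0],0],
], hand=1, force=15)

```text
clock: 46.47
eef_pos: [649.1, 20.9, 61.2]
eef_rot: [3.141, -0.001, 0.087]
wrist_force: [-0.2, -0.1, 5.9]
finger_gap: 37.1
```

Call:
send_rows([
  [[0,0,-0.006],0],
  [[0.0035,0,-0.012],0],
  [[0.0035,0,-0.012],0],
  [[0.0035,0,-0.012],0],
  [[0.0035,0,-0.008],0],
  [[0.0035,0,-0.004],0],
  [[0.0035,0,0],0],
  [[0.0035,0,0],0],
])

```text
clock: 47.13
eef_pos: [651.8, 21.3, 59.3]
eef_rot: [-3.141, 0.001, 0.087]
wrist_force: [-0.0, -0.0, -0.4]
finger_gap: 36.5
```

Run:
```python
from h import *
sync();st();im=snap("scene","s20",(270,150,390,255),6)
```

```text
cmd [6.518e+02 2.130e+01 5.930e+01 9.000e-02] meas [651.8  21.3  59.3] [-3.141e+00  1.000e-03  8.700e-02] gap 36.5 F [-0.  -0.  -0.4] t 47.13 qd 0.01
```

View pics/s20.png

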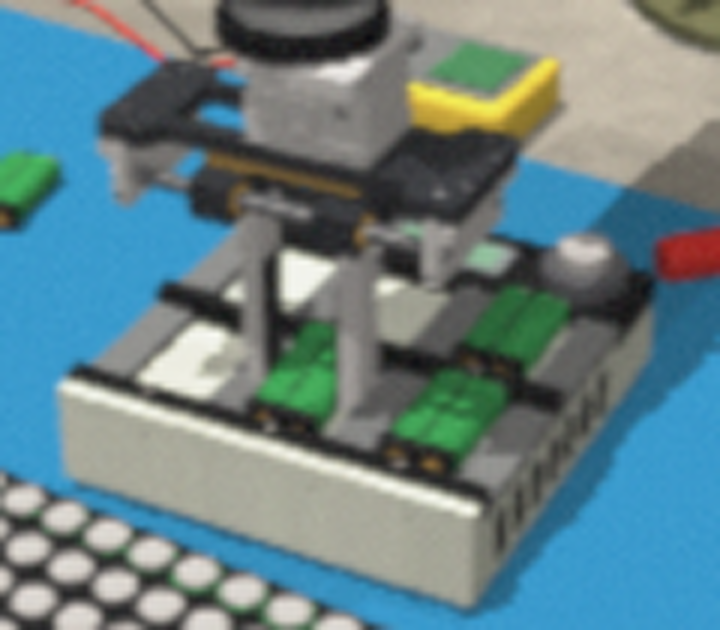

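Call:
send_rows([
  [[0,0,0.0005],0],
  [[0,0,0.001],0],
  [[0,0,0.0015],0],
  [[0,0,0.002],0],
  [[0,0,0.002],0],
  [[0,0,0.002],0],
  [[0,0,0.002],0],
  [[0,0,0.002],0],
])

```text
clock: 47.85
eef_pos: [652.3, 21.3, 58.7]
eef_rot: [3.142, -0.0, 0.087]
wrist_force: [-4.5, -0.6, 5.5]
finger_gap: 36.8
```

Call:
send_rows([
  [[0,0,0],0],
  [[0,0,0],0],
  [[0,0,0],0],
  [[0,0,0],0],
  [[0,0,0],0],
  [[0,0,0],0],
  [[0,0,0],0],
  [[0,0,0],0],
], hand=-0.06)

```text
clock: 48.52
eef_pos: [652.2, 21.3, 58.4]
eef_rot: [-3.142, 0.0, 0.087]
wrist_force: [-0.3, -0.5, 0.3]
finger_gap: 49.8
```

Call:
send_rows([
  [[0,0,-0.03],0],
  [[0,0,-0.06],0],
  [[0,0,-0.09],0],
  [[0,0.03,-0.09],0],
  [[0,0.07,-0.09],0],
  [[0,0.11,-0.09],0],
  [[0,0.15,-0.09],0],
  [[0,0.19,-0.09],0],
])

```text
clock: 49.18
eef_pos: [668.6, -169.8, 148.6]
eef_rot: [3.142, -0.0, 0.087]
wrist_force: [1.1, -0.2, -0.8]
finger_gap: 49.6
```

Call:
send_rows([
  [[0,0.04,0],0],
  [[0,0.05,0],0],
  [[0,0.05,0],0],
  [[0,0.05,0],0],
  [[0,0.05,0],0],
  [[0,0.05,0],0],
  [[0,0.05,0],0],
  [[0,0.05,0],0],
])

```text
clock: 49.85
eef_pos: [673.2, -216.7, 148.7]
eef_rot: [3.142, -0.0, 0.088]
wrist_force: [1.0, -0.1, 1.0]
finger_gap: 49.8
```

Run:
```python
from h import *
sync();st()
im=snap("top","t21",(240,125,350,235),7)
for c,r,a in green(im,68.5): print(c.round(1),np.round(r[0],1),np.round(r[1],1),round(r[2],1),a)
im=snap("scene","s21",(270,150,390,255),6)
```

```text
cmd [ 6.7324e+02 -2.1671e+02  1.4865e+02  9.0000e-02] meas [ 673.2 -216.7  148.7] [ 3.142 -0.     0.088] gap 49.8 F [ 1.  -0.1  1. ] t 49.85 qd 0.006
[445.7 212. ] [ 505.3 -352.1] [60.1 34.1] 20.1 294.0
[270.9 192.1] [560.8  77.3] [62.4 34.8] 6.4 312.0
[267.1 161. ] [640.  86.] [63.7 34.9] 4.8 307.0
[294.  157.5] [647.7  19.5] [64.1 34.2] 5.2 301.0
[471.1 147.4] [ 669.7 -427.6] [51.2 56.2] 42.0 398.0
```

View pics/t21.png

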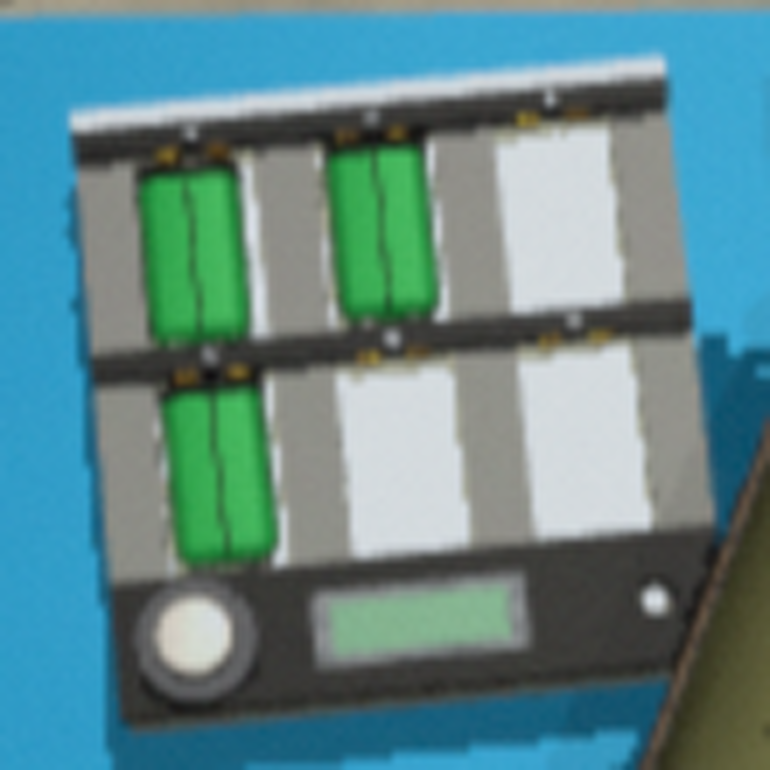

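View pics/s21.png

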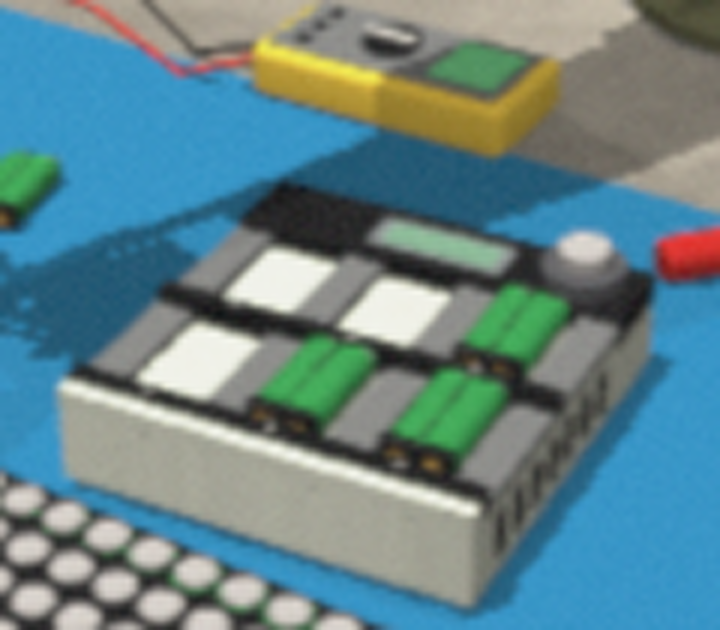

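Run:
```python
from h import *
plan(628.1,-269.7,60,0.063)
```

```text
SEND [-0.0495, 0.049, 0.0885] 0.025 dist 113 rows 2.7
```

Call:
send_rows([
  [[-0.025,0.025,0],0.01],
  [[-0.0495,0.049,0],0.025],
  [[-0.0495,0.049,0.03],0.025],
  [[-0.0495,0.049,0.06],0.025],
  [[-0.0495,0.049,0.0885],0.025],
  [[-0.0495,0.049,0.0885],0.025],
  [[-0.0495,0.049,0.0885],0.025],
  [[-0.0495,0.049,0.0885],0.025],
], hand=-0.28)

```text
clock: 50.62
eef_pos: [628.9, -271.1, 62.0]
eef_rot: [3.14, -0.002, 0.062]
wrist_force: [0.9, -0.5, 0.2]
finger_gap: 59.9
```

Run:
```python
from h import *
st();im=snap("scene","s22",(190,140,330,220),5)
for c,r,a in green(manip.camera("top")[:,:,::-1].copy()): print(c.round(1),np.round(r[0],1),np.round(r[1],1),round(r[2],1),a)
```

```text
cmd [ 6.2825e+02 -2.6988e+02  6.0150e+01  6.0000e-02] meas [ 628.9 -271.1   62. ] [ 3.14e+00 -2.00e-03  6.20e-02] gap 59.9 F [ 0.9 -0.5  0.2] t 50.62 qd 0.017
[451.3 216.3] [ 500.9 -382.8] [17.  41.9] 78.8 60.0
[270.9 192.1] [569.7  80.9] [65.  36.2] 6.4 312.0
[267.1 161. ] [652.  90.] [65.9 36.4] 4.8 307.0
[294.  157.6] [659.9  20.7] [66.3 35.7] 4.9 299.0
[474.  148.5] [ 679.6 -448. ] [44.2 59. ] 43.2 249.0
[402.1 122.8] [ 750.8 -265.8] [39.4 61.4] 66.9 134.5
```

View pics/s22.png

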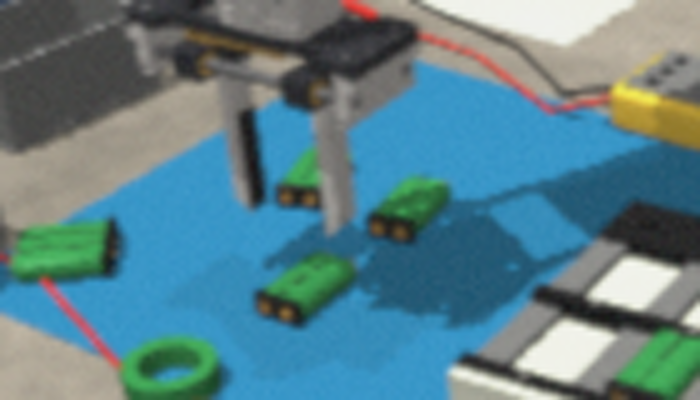

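Run:
```python
from h import *
overlay("pics/s22.png","pics/o22.png",(190,140,330,220),5,[(628.1,-269.9,0,.063)])
```

```text
(no output)
```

View pics/o22.png

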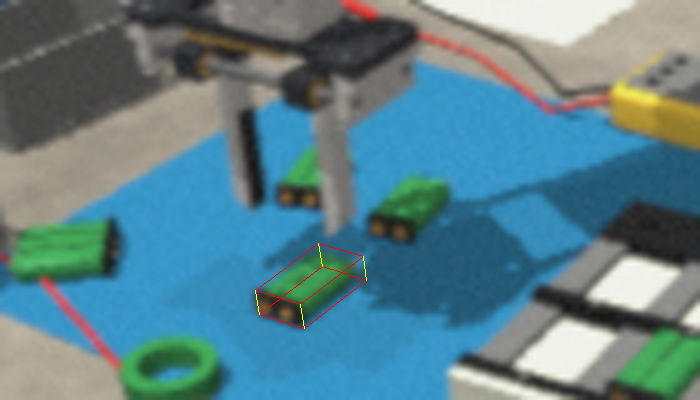

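Call:
send_rows([
  [[0,0,0.02],0],
  [[0,0,0.04],0],
  [[0,0,0.05],0],
  [[0,0,0.053],0],
  [[0,0,0.053],0],
  [[0,0,0.053],0],
  [[0,0,0.053],0],
  [[0,0,0.053],0],
])

```text
clock: 51.38
eef_pos: [628.5, -271.2, 8.1]
eef_rot: [3.141, -0.001, 0.062]
wrist_force: [-0.6, 0.4, 0.3]
finger_gap: 60.3
```

Call:
send_rows([
  [[0,0,0],0],
  [[0,0,0],0],
  [[0,0,0],0],
  [[0,0,0],0],
  [[0,0,0],0],
  [[0,0,0],0],
  [[0,0,0],0],
  [[0,0,0],0],
], hand=1, force=30)

```text
clock: 52.05
eef_pos: [628.0, -270.9, 7.0]
eef_rot: [-3.142, -0.0, 0.062]
wrist_force: [-0.7, 0.1, 2.8]
finger_gap: 36.5
```

Run:
```python
from h import *
st();sync()
p=manip.read_state()["eef_pos"]
g=628.1-p[0]; print("g",g); cset([p[0],p[1],p[2],.0625])
plan(p[0],p[1]+1,110,.0625); plan(655.0-g,-43.3,100,.0873)
```

```text
cmd [ 6.2825e+02 -2.6988e+02  6.0150e+01  6.0000e-02] meas [ 628.  -270.9    7. ] [-3.142 -0.     0.062] gap 36.5 F [-0.7  0.1  2.8] t 52.05 qd 0.003
g 0.11165671260584986
SEND [0.0, -0.001, -0.103] -0.0 dist 103 rows 2.5
SEND [0.041, -0.2245, 0.01] -0.025 dist 228 rows 5.5
```

Call:
send_rows([
  [[0,0,-0.03],0],
  [[0,0,-0.065],0],
  [[0,0,-0.103],0],
  [[0,-0.001,-0.103],0],
  [[0.007,-0.04,-0.103],-0.01],
  [[0.014,-0.08,-0.103],-0.02],
  [[0.021,-0.12,-0.103],-0.025],
  [[0.028,-0.16,-0.103],-0.025],
])

```text
clock: 52.72
eef_pos: [645.8, -107.9, 109.6]
eef_rot: [-3.142, 0.0, 0.087]
wrist_force: [1.0, -0.4, -1.2]
finger_gap: 36.6
```

Run:
```python
from h import *
p=[628.0,-270.9,7.0,.0625]; cset(p); upd([.028,-.16,-.103],-.025); st(); plan(654.9,-43.3,95,.0873)
```

```text
cmd [ 6.4595e+02 -1.0946e+02  1.1000e+02  9.0000e-02] meas [ 645.8 -107.9  109.6] [-3.142  0.     0.087] gap 36.6 F [ 1.  -0.4 -1.2] t 52.72 qd 0.742
SEND [0.0145, -0.065, 0.015] 0.0 dist 68 rows 1.6
```

Call:
send_rows([
  [[0.007,-0.03,0],0],
  [[0.0145,-0.065,0.005],0],
  [[0.0145,-0.065,0.015],0],
  [[0.0145,-0.065,0.015],0],
  [[0.0145,-0.065,0.015],0],
  [[0.0145,-0.065,0.015],0],
  [[0.0145,-0.065,0.015],0],
  [[0.0145,-0.065,0.015],0],
])

```text
clock: 53.38
eef_pos: [654.9, -44.6, 95.3]
eef_rot: [3.141, -0.001, 0.085]
wrist_force: [0.1, 0.5, -0.1]
finger_gap: 36.6
```

Run:
```python
from h import *
manip.camera("top");sync();st();plan(654.9,-43.3,59,.0873);im=snap("scene","s23",(270,150,390,255),6)
```

```text
cmd [ 6.5493e+02 -4.4370e+01  9.5250e+01  9.0000e-02] meas [654.9 -44.4  95.2] [ 3.141e+00 -1.000e-03  8.600e-02] gap 36.9 F [ 0.1 -0.4 -1.1] t 53.43 qd 0.005
SEND [0.0, -0.001, 0.036] -0.002 dist 36 rows 0.9
```

View pics/s23.png

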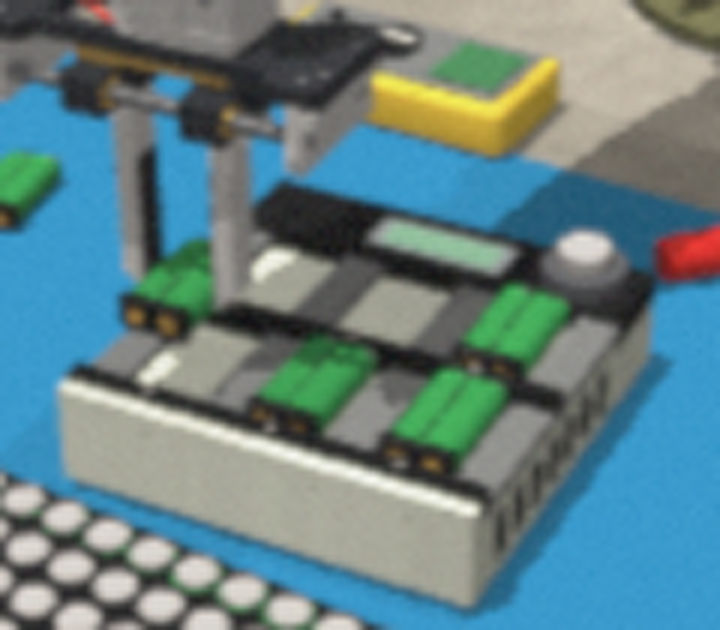

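Call:
send_rows([
  [[0,-0.001,0.008],0],
  [[0,-0.001,0.016],0],
  [[0,-0.001,0.022],0],
  [[0,-0.001,0.026],0],
  [[0,-0.001,0.03],0],
  [[0,-0.001,0.034],0],
  [[0,-0.001,0.036],0],
  [[0,-0.001,0.036],0],
])

```text
clock: 54.15
eef_pos: [654.6, -42.5, 58.4]
eef_rot: [-3.141, 0.001, 0.087]
wrist_force: [-0.0, -0.5, -2.1]
finger_gap: 36.6
```

Run:
```python
from h import *
manip.camera("top");sync();st()
```

```text
cmd [ 6.5474e+02 -4.2450e+01  5.8770e+01  9.0000e-02] meas [654.7 -42.5  58.8] [-3.142  0.     0.087] gap 36.5 F [ 0.7 -0.8  0.3] t 54.2 qd 0.009
```

No contact at z=58.8, as expected. I'll release here.

Call:
send_rows([
  [[0,0.001,0.001],0],
  [[0,0.001,0.001],0],
  [[0,0.001,0.001],0],
  [[0,0.001,0.001],0],
  [[0,0.001,0.001],0],
  [[0,0.001,0.001],0],
  [[0,0.001,0.001],0],
  [[0,0.001,0.001],0],
])

```text
clock: 54.87
eef_pos: [654.8, -43.5, 57.9]
eef_rot: [-3.142, -0.0, 0.087]
wrist_force: [0.4, 0.2, -1.1]
finger_gap: 36.4
```

Call:
send_rows([
  [[0,0,0],0],
  [[0,0,0],0],
  [[0,0,0],0],
  [[0,0,0],0],
  [[0,0,0],0],
  [[0,0,0],0],
  [[0,0,0],0],
  [[0,0,0],0],
], hand=-0.06)

```text
clock: 55.53
eef_pos: [654.8, -43.5, 57.9]
eef_rot: [-3.142, 0.0, 0.087]
wrist_force: [0.1, -0.6, -0.3]
finger_gap: 50.0
```

Call:
send_rows([
  [[0,0,-0.03],0],
  [[0,0,-0.06],0],
  [[0,0,-0.09],0],
  [[0,0.03,-0.09],0],
  [[0,0.07,-0.09],0],
  [[0,0.11,-0.09],0],
  [[0,0.15,-0.09],0],
  [[0,0.17,-0.09],0],
])

```text
clock: 56.2
eef_pos: [669.1, -217.2, 147.8]
eef_rot: [3.141, 0.0, 0.084]
wrist_force: [-0.0, 0.3, -0.3]
finger_gap: 50.1
```

Call:
send_rows([
  [[0,0,0],0],
  [[0,0,0],0],
  [[0,0,0],0],
  [[0,0,0],0],
  [[0,0,0],0],
  [[0,0,0],0],
  [[0,0,0],0],
  [[0,0,0],0],
])

```text
clock: 56.87
eef_pos: [669.7, -212.4, 148.0]
eef_rot: [3.142, -0.0, 0.087]
wrist_force: [-0.4, -0.5, 0.4]
finger_gap: 49.9
```

Run:
```python
from h import *
sync();st()
im=snap("top","t24",(240,125,350,235),7)
for c,r,a in green(im,68.5): print(c.round(1),np.round(r[0],1),np.round(r[1],1),round(r[2],1),a)
im=snap("scene","s24",(190,130,390,255),4)
```

```text
cmd [ 6.6967e+02 -2.1244e+02  1.4800e+02  9.0000e-02] meas [ 669.7 -212.4  148. ] [ 3.142 -0.     0.087] gap 49.9 F [-0.4 -0.5  0.4] t 56.87 qd 0.004
[445.7 212. ] [ 505.3 -352.1] [60.1 34.1] 20.1 295.0
[270.9 192.1] [560.8  77.4] [62.3 34.6] 6.8 312.0
[267.2 161.2] [639.8  86. ] [63.3 34.9] 4.8 306.5
[294.  157.6] [647.4  19.4] [63.6 34.2] 5.2 298.0
[319.8 154.8] [654.2 -44.9] [63.5 34.9] 5.7 305.5
[470.9 147.2] [ 669.2 -426.9] [51.1 56.4] 39.6 398.0
```

View pics/s24.png

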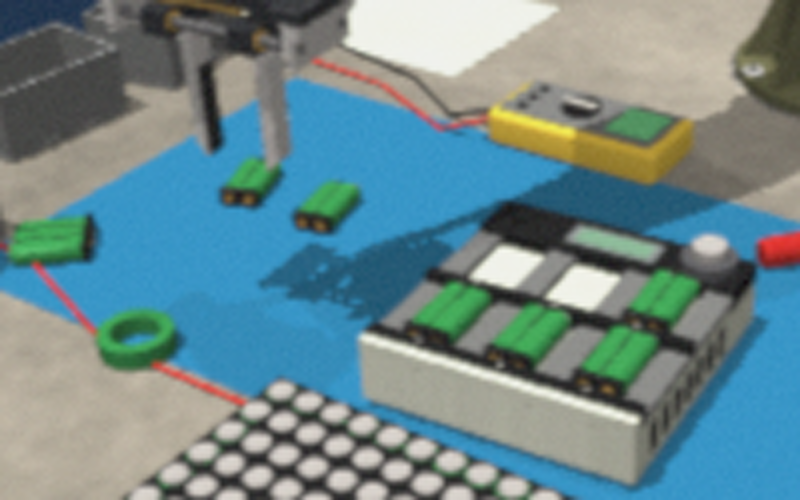

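Run:
```python
from h import *
overlay("pics/s24.png","pics/o24.png",(190,130,390,255),4,[(512.,-278.8,0,.206),(513.1,-365.9,0,.346)])
plan(512,-279,70,.206)
```

```text
SEND [-0.163, 0.0525, 0.078] -0.119 dist 188 rows 4.5
```

View pics/o24.png

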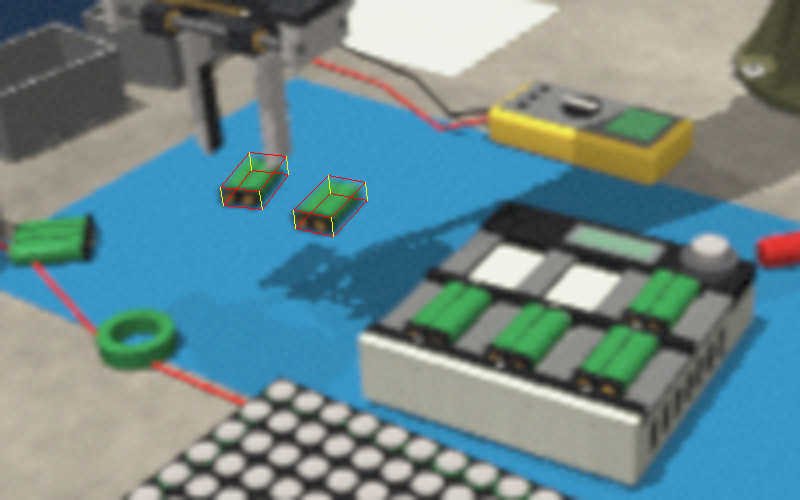

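Neither of the two remaining spares has moved. Next I pick the one at (512,-279).

Call:
send_rows([
  [[-0.04,0.013,0],-0.06],
  [[-0.08,0.026,0],-0.119],
  [[-0.12,0.039,0.02],-0.119],
  [[-0.15,0.05,0.05],-0.119],
  [[-0.163,0.0525,0.078],-0.119],
  [[-0.163,0.0525,0.078],-0.119],
  [[-0.163,0.0525,0.078],-0.119],
  [[-0.163,0.0525,0.078],-0.119],
], hand=-0.28)

```text
clock: 57.63
eef_pos: [513.0, -279.5, 71.3]
eef_rot: [3.14, -0.002, 0.206]
wrist_force: [-0.2, 0.7, 1.1]
finger_gap: 59.9
```

Call:
send_rows([
  [[0,0,0],0],
  [[0,0,0],0],
  [[0,0,0.02],0],
  [[0,0,0.04],0],
  [[0,0,0.055],0],
  [[0,0,0.063],0],
  [[0,0,0.063],0],
  [[0,0,0.063],0],
])

```text
clock: 58.3
eef_pos: [512.3, -279.3, 7.5]
eef_rot: [3.141, -0.0, 0.206]
wrist_force: [-0.5, 0.6, 0.3]
finger_gap: 60.4
```

Call:
send_rows([
  [[0,0,0],0],
  [[0,0,0],0],
  [[0,0,0],0],
  [[0,0,0],0],
  [[0,0,0],0],
  [[0,0,0],0],
  [[0,0,0],0],
  [[0,0,0],0],
], hand=1)

```text
clock: 58.97
eef_pos: [512.0, -279.4, 7.4]
eef_rot: [3.141, -0.001, 0.206]
wrist_force: [-0.5, 1.0, 6.7]
finger_gap: 36.4
```

Run:
```python
from h import *
sync();st();c=cget();print(c)
ex=np.array([np.cos(.206),np.sin(.206)])
print("g along", (np.array([512,-278.8])-c[:2])@ex)
```

```text
cmd [ 5.1200e+02 -2.7944e+02  7.4400e+00  2.1000e-01] meas [ 512.  -279.4    7.4] [ 3.141e+00 -1.000e-03  2.060e-01] gap 36.4 F [-0.5  1.   6.7] t 58.97 qd 0.002
[ 5.11999820e+02 -2.79436185e+02  7.44488165e+00  2.05779850e-01]
g along 0.13030585098305383
```

Run:
```python
from h import *
upd([0,0,-.103],0); plan(573.2,-50.6,105,.0873)
```

```text
SEND [0.1065, -0.2115, 0.0055] 0.118 dist 237 rows 5.7
```

Call:
send_rows([
  [[0,0,-0.03],0],
  [[0,0,-0.065],0],
  [[0,0,-0.1],0],
  [[0,0,-0.103],0],
  [[0,0,-0.103],0],
  [[0,0,-0.103],0],
  [[0,0,-0.103],0],
  [[0,0,-0.103],0],
])

```text
clock: 59.63
eef_pos: [511.2, -278.9, 108.3]
eef_rot: [-3.14, 0.002, 0.206]
wrist_force: [-0.2, 0.2, -1.6]
finger_gap: 36.5
```

Call:
send_rows([
  [[0.018,-0.036,0],0.03],
  [[0.036,-0.072,0],0.06],
  [[0.054,-0.108,0],0.09],
  [[0.072,-0.144,0],0.118],
  [[0.09,-0.18,0],0.118],
  [[0.1065,-0.2115,0],0.118],
  [[0.1065,-0.2115,0.0055],0.118],
  [[0.1065,-0.2115,0.0055],0.118],
])

```text
clock: 60.3
eef_pos: [572.3, -48.8, 102.5]
eef_rot: [-3.141, 0.003, 0.091]
wrist_force: [0.5, -0.9, -0.8]
finger_gap: 36.8
```

Call:
send_rows([
  [[0,0,0],0],
  [[0,0,0],0],
  [[0,0,0],0],
  [[0,0,0.01],0],
  [[0,0,0.02],0],
  [[0,0,0.025],0],
  [[0,0,0.025],0],
  [[0,0,0.025],0],
])

```text
clock: 60.97
eef_pos: [572.5, -50.5, 78.8]
eef_rot: [-3.141, 0.001, 0.088]
wrist_force: [0.2, -0.2, -1.6]
finger_gap: 36.7
```

Run:
```python
from h import *
manip.camera("top");sync();st();plan(573.2,-50.6,58.3,.0873);im=snap("scene","s25",(250,140,390,245),5)
```

```text
cmd [ 5.7282e+02 -5.0540e+01  7.9350e+01  9.0000e-02] meas [572.8 -50.5  79.4] [-3.142  0.     0.088] gap 36.6 F [ 0.8  0.2 -1.2] t 61.02 qd 0.009
SEND [0.0005, 0.0, 0.021] 0.0 dist 21 rows 0.5
```

View pics/s25.png

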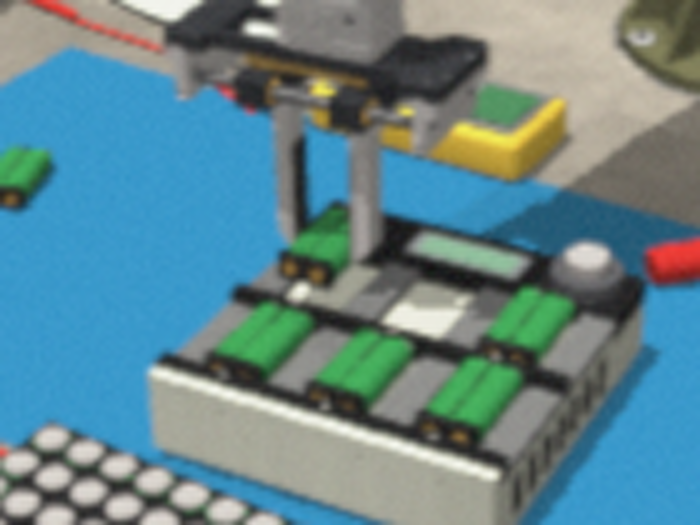

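Call:
send_rows([
  [[0.0005,0,0.005],0],
  [[0.0005,0,0.01],0],
  [[0.0005,0,0.015],0],
  [[0.0005,0,0.019],0],
  [[0.0005,0,0.021],0],
  [[0.0005,0,0.021],0],
  [[0.0005,0,0.021],0],
  [[0.0005,0,0.021],0],
])

```text
clock: 61.73
eef_pos: [573.4, -50.4, 58.5]
eef_rot: [3.142, -0.0, 0.088]
wrist_force: [0.7, 0.1, -1.0]
finger_gap: 36.5
```

Run:
```python
from h import *
manip.camera("top");st()
```

```text
cmd [ 5.7332e+02 -5.0500e+01  5.8350e+01  9.0000e-02] meas [573.4 -50.5  58.5] [ 3.142 -0.     0.088] gap 36.7 F [-0.2  0.1 -0.8] t 61.78 qd 0.003
```

Call:
send_rows([
  [[0,0,0],0],
  [[0,0,0],0],
  [[0,0,0],0],
  [[0,0,0],0],
  [[0,0,0],0],
  [[0,0,0],0],
  [[0,0,0],0],
  [[0,0,0],0],
], hand=-0.06)

```text
clock: 62.45
eef_pos: [573.3, -50.4, 58.4]
eef_rot: [3.142, 0.0, 0.088]
wrist_force: [0.4, 0.4, -0.0]
finger_gap: 49.9
```

Call:
send_rows([
  [[0,0,-0.03],0],
  [[0,0,-0.06],0],
  [[0,0,-0.09],0],
  [[0,0.03,-0.09],0],
  [[0,0.07,-0.09],0],
  [[0,0.11,-0.09],0],
  [[0,0.15,-0.09],0],
  [[0,0.17,-0.09],0],
])

```text
clock: 63.12
eef_pos: [587.8, -223.7, 148.3]
eef_rot: [3.141, -0.0, 0.086]
wrist_force: [0.3, -0.7, -1.0]
finger_gap: 49.6
```

Call:
send_rows([
  [[0,0,0],0],
  [[0,0,0],0],
  [[0,0,0],0],
  [[0,0,0],0],
  [[0,0,0],0],
  [[0,0,0],0],
  [[0,0,0],0],
  [[0,0,0],0],
])

```text
clock: 63.78
eef_pos: [588.3, -219.4, 148.5]
eef_rot: [3.142, -0.0, 0.088]
wrist_force: [-0.5, -0.4, -0.3]
finger_gap: 49.7
```

Run:
```python
from h import *
sync();st()
im=snap("top","t26",(240,125,350,235),7)
for c,r,a in green(im,68.5): print(c.round(1),np.round(r[0],1),np.round(r[1],1),round(r[2],1),a)
im=snap("scene","s26",(190,130,390,255),4)
overlay("pics/s26.png","pics/o26.png",(190,130,390,255),4,[(513.1,-365.9,0,.346)])
plan(513.1,-366,70,.346)
```

```text
cmd [ 5.8826e+02 -2.1944e+02  1.4849e+02  9.0000e-02] meas [ 588.3 -219.4  148.5] [ 3.142 -0.     0.088] gap 49.7 F [-0.5 -0.4 -0.3] t 63.78 qd 0.004
[446.3 212.8] [ 504.9 -352.1] [59.4 34.3] 20.6 270.0
[270.9 192.1] [560.5  77.3] [61.7 34.8] 6.4 311.0
[323.2 186.8] [572.4 -52. ] [61.8 34.6] 5.3 304.5
[267.1 161.1] [639.7  86. ] [63.  34.9] 4.8 307.0
[294.  157.6] [647.9  19.4] [64.6 34. ] 4.7 299.0
[319.8 154.8] [654.1 -45. ] [63.2 35.1] 4.2 304.5
[471.3 147.5] [ 669.  -426.9] [51.2 54.5] 41.7 384.0
SEND [-0.088, 0.1395, 0.0785] -0.258 dist 183 rows 4.4
```

View pics/o26.png

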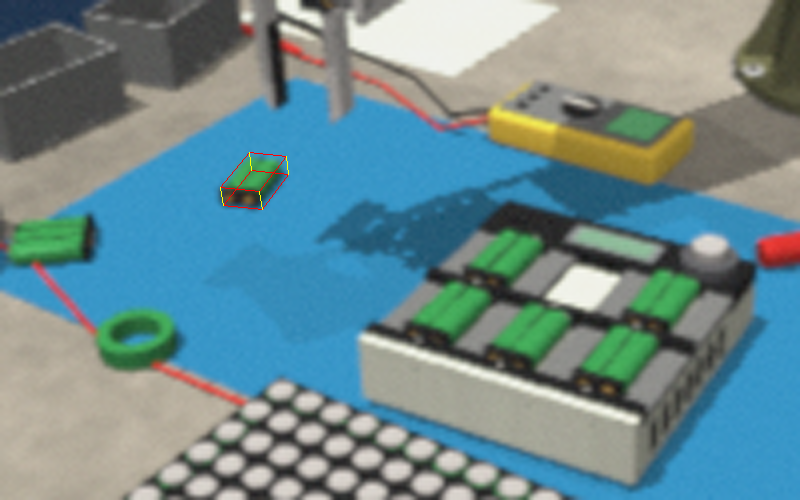

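Bay 3 is seated at (572.4,-52), close to its target. The last spare is next.

Call:
send_rows([
  [[-0.022,0.034,0],-0.08],
  [[-0.044,0.068,0],-0.16],
  [[-0.066,0.104,0.02],-0.258],
  [[-0.088,0.1395,0.05],-0.258],
  [[-0.088,0.1395,0.0785],-0.258],
  [[-0.088,0.1395,0.0785],-0.258],
  [[-0.088,0.1395,0.0785],-0.258],
  [[-0.088,0.1395,0.0785],-0.258],
], hand=-0.28)

```text
clock: 64.55
eef_pos: [513.8, -366.1, 71.5]
eef_rot: [3.14, -0.001, 0.346]
wrist_force: [0.6, 0.7, 0.6]
finger_gap: 60.2
```

Call:
send_rows([
  [[0,0,0],0],
  [[0,0,0],0],
  [[0,0,0.02],0],
  [[0,0,0.04],0],
  [[0,0,0.055],0],
  [[0,0,0.063],0],
  [[0,0,0.063],0],
  [[0,0,0.063],0],
])

```text
clock: 65.22
eef_pos: [513.3, -366.4, 7.8]
eef_rot: [3.141, -0.0, 0.346]
wrist_force: [-0.2, -0.7, 0.2]
finger_gap: 60.3
```

Call:
send_rows([
  [[0,0,0],0],
  [[0,0,0],0],
  [[0,0,0],0],
  [[0,0,0],0],
  [[0,0,0],0],
  [[0,0,0],0],
  [[0,0,0],0],
  [[0,0,0],0],
], hand=1)

```text
clock: 65.88
eef_pos: [513.0, -366.7, 7.5]
eef_rot: [3.141, -0.0, 0.346]
wrist_force: [-0.9, 1.2, 5.3]
finger_gap: 36.6
```

Run:
```python
from h import *
sync();st();c=cget()
ex=np.array([np.cos(.346),np.sin(.346)])
g=(np.array([513.1,-365.9])-c[:2])@ex
print("g along",g ); upd([0,0,-.103],0); plan(567.7-g,14.3,105,.0873)
```

```text
cmd [ 5.1300e+02 -3.6666e+02  7.5000e+00  3.5000e-01] meas [ 513.  -366.7    7.5] [ 3.141 -0.     0.346] gap 36.6 F [-0.9  1.2  5.3] t 65.88 qd 0.002
g along 0.3461513737253307
SEND [0.18, -0.34, 0.0055] 0.258 dist 385 rows 9.2
```

Call:
send_rows([
  [[0,0,-0.03],0],
  [[0,0,-0.065],0],
  [[0,0,-0.1],0],
  [[0,0,-0.103],0],
  [[0.014,-0.026,-0.103],0],
  [[0.028,-0.053,-0.103],0],
  [[0.042,-0.079,-0.103],0],
  [[0.06,-0.113,-0.103],0],
])

```text
clock: 66.55
eef_pos: [530.5, -239.4, 109.3]
eef_rot: [-3.141, 0.0, 0.344]
wrist_force: [1.0, -0.9, -0.8]
finger_gap: 37.0
```

Call:
send_rows([
  [[0.018,-0.034,0],0.04],
  [[0.036,-0.068,0],0.08],
  [[0.054,-0.102,0],0.12],
  [[0.072,-0.136,0],0.16],
  [[0.09,-0.17,0],0.2],
  [[0.106,-0.2,0],0.24],
  [[0.12,-0.227,0.0055],0.258],
  [[0.12,-0.227,0.0055],0.258],
])

```text
clock: 67.22
eef_pos: [566.6, 19.1, 103.2]
eef_rot: [-3.141, 0.001, 0.091]
wrist_force: [-0.7, 0.1, -0.6]
finger_gap: 36.3
```

Call:
send_rows([
  [[0,0,0],0],
  [[0,0,0],0],
  [[0,0,0],0],
  [[0,0,0.01],0],
  [[0,0,0.02],0],
  [[0,0,0.025],0],
  [[0,0,0.025],0],
  [[0,0,0.025],0],
])

```text
clock: 67.88
eef_pos: [566.6, 14.2, 78.8]
eef_rot: [-3.141, 0.001, 0.087]
wrist_force: [-1.5, -0.9, -0.7]
finger_gap: 36.9
```

Run:
```python
from h import *
manip.camera("top");sync();st();plan(567.4,14.3,58.4,.0873);im=snap("scene","s27",(250,140,390,245),5)
```

```text
cmd [5.6691e+02 1.4270e+01 7.9330e+01 9.0000e-02] meas [566.9  14.3  79.3] [-3.142  0.     0.088] gap 37.0 F [ 0.1 -0.2 -0.4] t 67.93 qd 0.009
SEND [0.0005, 0.0, 0.021] 0.0 dist 21 rows 0.5
```

View pics/s27.png

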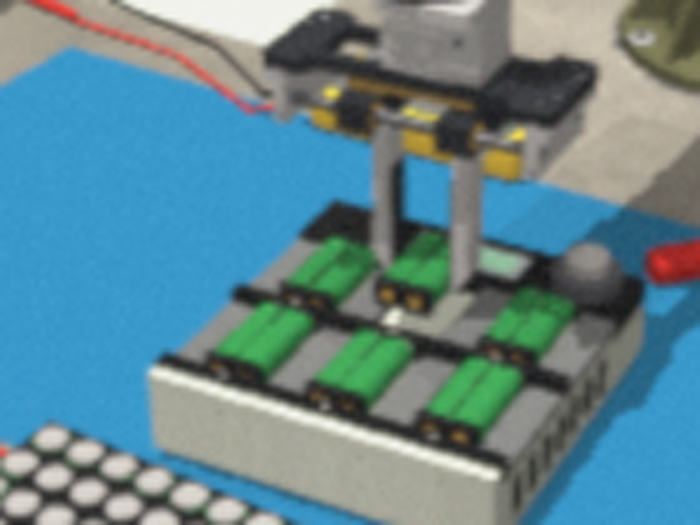

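Call:
send_rows([
  [[0.0005,0,0.005],0],
  [[0.0005,0,0.01],0],
  [[0.0005,0,0.015],0],
  [[0.0005,0,0.019],0],
  [[0.0005,0,0.021],0],
  [[0.0005,0,0.021],0],
  [[0.0005,0,0.021],0],
  [[0.0005,0,0.021],0],
])

```text
clock: 68.65
eef_pos: [567.4, 14.5, 58.5]
eef_rot: [3.142, -0.0, 0.088]
wrist_force: [0.1, -0.1, -1.0]
finger_gap: 36.7
```

Run:
```python
from h import *
manip.camera("top");st()
```

```text
cmd [5.6741e+02 1.4320e+01 5.8330e+01 9.0000e-02] meas [567.5  14.5  58.6] [ 3.142 -0.     0.088] gap 36.5 F [-0.1 -0.6 -0.4] t 68.7 qd 0.002
```

Call:
send_rows([
  [[0,0,0],0],
  [[0,0,0],0],
  [[0,0,0],0],
  [[0,0,0],0],
  [[0,0,0],0],
  [[0,0,0],0],
  [[0,0,0],0],
  [[0,0,0],0],
], hand=-0.06)

```text
clock: 69.37
eef_pos: [567.4, 14.5, 58.4]
eef_rot: [3.142, -0.0, 0.088]
wrist_force: [1.1, -0.2, -0.0]
finger_gap: 50.2
```

Call:
send_rows([
  [[0,0,-0.03],0],
  [[0,0,-0.06],0],
  [[0,0,-0.09],0],
  [[0,0.03,-0.09],0],
  [[0,0.07,-0.09],0],
  [[0,0.11,-0.09],0],
  [[0,0.15,-0.09],0],
  [[0,0.19,-0.09],0],
])

```text
clock: 70.03
eef_pos: [583.9, -176.6, 148.6]
eef_rot: [3.141, -0.0, 0.088]
wrist_force: [1.1, -0.7, 0.4]
finger_gap: 49.6
```

Call:
send_rows([
  [[0,0.04,0],0],
  [[0,0.04,0],0],
  [[0,0.04,0],0],
  [[0,0.04,0],0],
  [[0,0.04,0],0],
  [[0,0.04,0],0],
  [[0,0.04,0],0],
  [[0,0.04,0],0],
])

```text
clock: 70.7
eef_pos: [587.7, -213.9, 148.6]
eef_rot: [3.142, -0.0, 0.089]
wrist_force: [0.2, -0.0, -0.3]
finger_gap: 49.9
```

Run:
```python
from h import *
sync();st()
im=snap("top","t28",(240,125,350,235),7)
for c,r,a in green(im,68.5): print(c.round(1),np.round(r[0],1),np.round(r[1],1),round(r[2],1),a)
plan(641.2,87.6,110,.0873)
```

```text
cmd [ 5.8767e+02 -2.1387e+02  1.4856e+02  9.0000e-02] meas [ 587.7 -213.9  148.6] [ 3.142 -0.     0.089] gap 49.9 F [ 0.2 -0.  -0.3] t 70.7 qd 0.006
[270.9 192.1] [561.3  77.3] [63.3 34.8] 6.4 313.0
[297.1 189.3] [566.8  12.9] [62.9 33.6] 4.7 304.5
[323.2 186.8] [572.4 -52. ] [61.8 34.6] 5.3 304.5
[267.1 161.1] [639.7  86. ] [63.  34.9] 4.8 307.0
[294.  157.6] [647.7  19.5] [64.1 34.2] 5.2 299.0
[319.8 154.8] [654.1 -44.9] [63.3 35.1] 4.7 306.5
[471.  147.3] [ 669.7 -427.6] [51.2 56.3] 42.0 398.0
SEND [0.08, -0.2955, 0.0385] 0.002 dist 309 rows 7.4
```

View pics/t28.png

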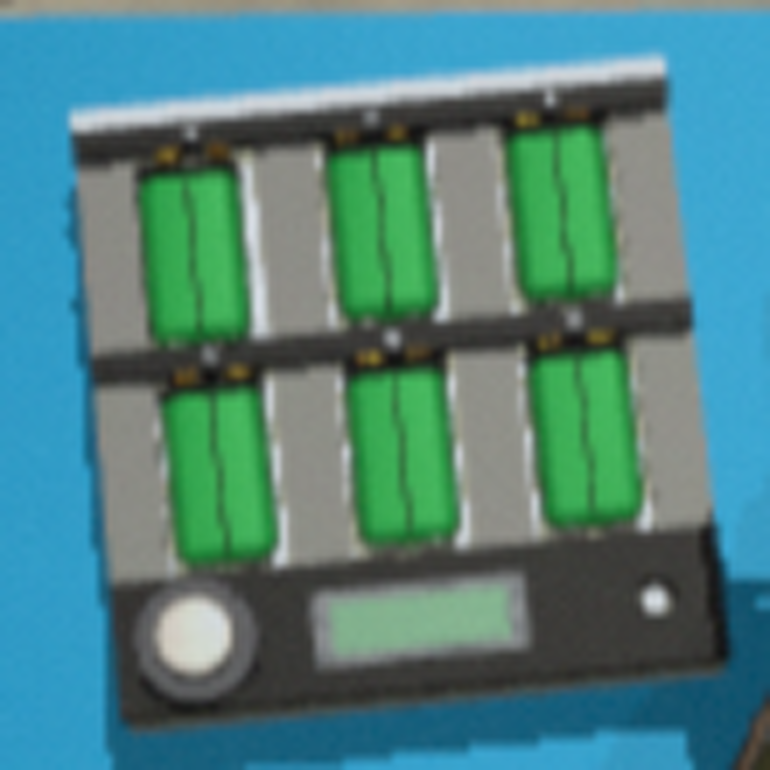

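All six bays are full. Pack 4 sits about 2 mm too far forward and left, so I'll re-centre it.

Call:
send_rows([
  [[0.01,-0.039,0],0],
  [[0.02,-0.078,0],0],
  [[0.03,-0.117,0],0],
  [[0.04,-0.156,0],0],
  [[0.051,-0.195,0.01],0],
  [[0.061,-0.234,0.02],0],
  [[0.071,-0.273,0.03],0],
  [[0.08,-0.2955,0.0385],0],
])

```text
clock: 71.42
eef_pos: [641.0, 90.9, 109.4]
eef_rot: [-3.141, 0.0, 0.09]
wrist_force: [-0.2, -0.7, -0.3]
finger_gap: 49.9
```

Call:
send_rows([
  [[0,0,0],0],
  [[0,0,0],0],
  [[0,0,0],0],
  [[0,0,0],0],
  [[0,0,0],0],
  [[0,0,0],0],
  [[0,0,0],0],
  [[0,0,0],0],
])

```text
clock: 72.08
eef_pos: [641.4, 86.3, 110.1]
eef_rot: [3.142, -0.0, 0.087]
wrist_force: [0.1, -0.2, -0.1]
finger_gap: 50.1
```

Run:
```python
from h import *
sync();st()
plan(641.2,87.6,58.5,.0873)
```

```text
cmd [6.4137e+02 8.6320e+01 1.1007e+02 9.0000e-02] meas [641.4  86.3 110.1] [ 3.142 -0.     0.087] gap 50.1 F [ 0.1 -0.2 -0.1] t 72.08 qd 0.004
SEND [-0.0, -0.0015, 0.0515] -0.0 dist 52 rows 1.2
```

Call:
send_rows([
  [[0,-0.0015,0.02],0],
  [[0,-0.0015,0.035],0],
  [[0,-0.0015,0.045],0],
  [[0,-0.0015,0.0515],0],
  [[0,-0.0015,0.0515],0],
  [[0,-0.0015,0.0515],0],
  [[0,-0.0015,0.0515],0],
  [[0,-0.0015,0.0515],0],
])

```text
clock: 72.75
eef_pos: [641.6, 88.3, 59.3]
eef_rot: [3.142, -0.001, 0.088]
wrist_force: [-0.1, 0.7, 0.1]
finger_gap: 49.8
```

Call:
send_rows([
  [[0,0,0],0],
  [[0,0,0],0],
  [[0,0,0],0],
  [[0,0,0],0],
  [[0,0,0],0],
  [[0,0,0],0],
  [[0,0,0],0],
  [[0,0,0],0],
], hand=1)

```text
clock: 73.42
eef_pos: [641.3, 88.2, 58.7]
eef_rot: [3.142, -0.0, 0.088]
wrist_force: [-0.7, 0.2, 5.2]
finger_gap: 36.6
```

Run:
```python
from h import *
st()
```

```text
cmd [6.4124e+02 8.7810e+01 5.8570e+01 9.0000e-02] meas [641.3  88.2  58.7] [ 3.142 -0.     0.088] gap 36.6 F [-0.7  0.2  5.2] t 73.42 qd 0.002
```

Call:
send_rows([
  [[0,0,-0.004],0],
  [[0,0,-0.004],0],
  [[0.0025,0.001,-0.004],0],
  [[0.0025,0.001,-0.004],0],
  [[0.0025,0.001,-0.004],0],
  [[0.0025,0.001,-0.004],0],
  [[0.0025,0.001,-0.002],0],
  [[0.0025,0.001,-0.0005],0],
])

```text
clock: 74.08
eef_pos: [643.7, 87.4, 58.7]
eef_rot: [-3.142, 0.0, 0.088]
wrist_force: [-3.0, 0.1, 28.8]
finger_gap: 37.0
```

Run:
```python
from h import *
manip.camera("top");st()
```

```text
cmd [6.4124e+02 8.7810e+01 5.8570e+01 9.0000e-02] meas [643.7  87.5  58.8] [3.142 0.    0.088] gap 36.7 F [ 0.3  0.1 -1.1] t 74.13 qd 0.003
```

Call:
send_rows([
  [[0,0.0005,-0.001],0],
  [[0,0.001,-0.001],0],
  [[0,0.0013,-0.001],0],
  [[0,0.0013,-0.001],0],
  [[0,0.0013,-0.001],0],
  [[0,0.0013,0],0],
  [[0,0.0013,0],0],
  [[0,0.0013,0],0],
])

```text
clock: 74.8
eef_pos: [643.8, 86.2, 58.8]
eef_rot: [3.142, 0.0, 0.088]
wrist_force: [0.3, 0.7, -1.5]
finger_gap: 36.7
```

Call:
send_rows([
  [[0,0,0],0],
  [[0,0,0],0],
  [[0,0,0],0],
  [[0,0,0],0],
  [[0,0,0],0],
  [[0,0,0],0],
  [[0,0,0],0],
  [[0,0,0],0],
], hand=-0.06)

```text
clock: 75.47
eef_pos: [643.9, 86.2, 58.9]
eef_rot: [-3.142, 0.0, 0.088]
wrist_force: [-0.2, -0.1, -0.5]
finger_gap: 49.9
```

Call:
send_rows([
  [[0,0,-0.03],0],
  [[0,0,-0.07],0],
  [[0,0,-0.11],0],
  [[-0.01,-0.03,-0.14],0],
  [[-0.03,-0.06,-0.15],0],
  [[-0.05,-0.09,-0.15],0],
  [[-0.07,-0.12,-0.15],0],
  [[-0.09,-0.12,-0.15],0],
])

```text
clock: 76.13
eef_pos: [541.9, 201.6, 209.0]
eef_rot: [-3.141, -0.0, 0.091]
wrist_force: [0.1, -0.1, 0.0]
finger_gap: 49.8
```

Run:
```python
from h import *
st()
im=snap("top","t29",(130,125,350,235),3.5)
for c,r,a in green(im,68.5): print(c.round(1),np.round(r[0],1),np.round(r[1],1),round(r[2],1),a)
```

```text
cmd [6.4124e+02 8.7810e+01 5.8570e+01 9.0000e-02] meas [541.9 201.6 209. ] [-3.141 -0.     0.091] gap 49.8 F [ 0.1 -0.1  0. ] t 76.13 qd 0.743
[343.8 305.7] [286.1 -94.7] [40.5 43.9] 88.9 306.5
[270.9 192.1] [560.5  77.4] [61.7 34.6] 6.8 310.0
[296.9 189.3] [567.   12.9] [62.6 33.7] 4.3 304.5
[323.2 186.8] [572.7 -51.9] [62.3 34.6] 5.3 306.5
[268. 160.] [642.6  84.3] [61.6 34.7] 0.2 304.0
[294.  157.6] [647.4  19.6] [63.6 34. ] 4.9 297.0
[319.8 154.8] [654.1 -44.9] [63.3 35.1] 4.7 305.5
[471.1 147.5] [ 669.6 -427.7] [51.3 56.3] 42.0 398.5
[405.5 124.1] [ 731.9 -263.6] [54.3 57.2] 61.6 361.0
```

View pics/t29.png

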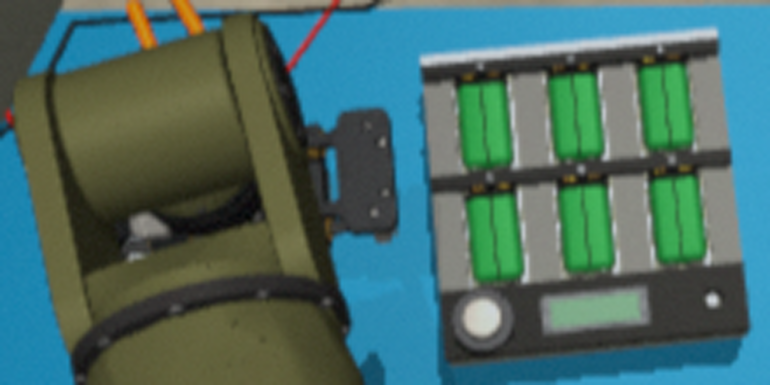

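Run:
```python
from h import *
f=lambda u,v,z: ray("top",140+u/8-.4,170+v/8-.4,z)[:2]
q=[f(*p,55) for p in((62,132),(252,88),(295,275),(100,322))]
print(np.round(q,1), np.mean(q,0).round(1), [np.linalg.norm(q[i]-q[i-1]).round(1) for i in range(4)])
print("guard",f(177,208,60).round(1),"top",f(103,163,133).round(1))
im=snap("scene","s30",(400,190,500,270),7)
st()
im=manip.camera("top")[:,:,::-1]
cv2.imwrite("pics/t30.png",cv2.resize(im[170:220,140:200],None,fx=8,fy=8,interpolation=cv2.INTER_CUBIC))
```

```text
[[582.8 383.8]
 [596.  325.8]
 [537.  310.5]
 [523.2 369.6]] [559.7 347.4] [np.float64(61.3), np.float64(59.5), np.float64(60.9), np.float64(60.6)]
guard [557.6 346. ] top [558.4 346.2]
cmd [6.4124e+02 8.7810e+01 5.8570e+01 9.0000e-02] meas [541.8 198.9 209.5] [-3.141 -0.     0.09 ] gap 49.8 F [ 0.3 -0.3 -0.8] t 76.23 qd 0.075
```

View pics/s30.png

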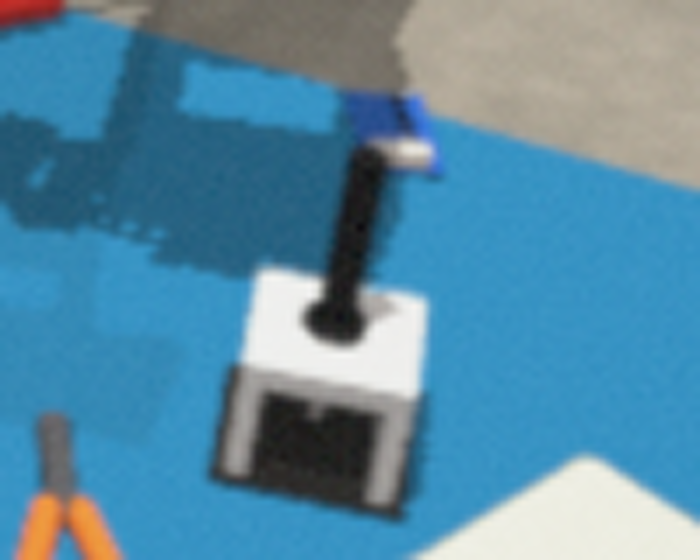

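Call:
send_rows([
  [[0,0,0],0],
  [[0,0,0],0],
  [[0,0,0],0],
  [[0,0,0],0],
  [[0,0,0],0],
  [[0,0,0],0],
  [[0,0,0],0],
  [[0,0,0],0],
], hand=-1)

```text
clock: 76.95
eef_pos: [543.7, 197.8, 208.9]
eef_rot: [3.142, 0.0, 0.088]
wrist_force: [0.3, 0.8, 0.7]
finger_gap: 93.8
```

Run:
```python
from h import *
sync();st();plan(558.4,347.5,155,.0873)
```

```text
cmd [5.4375e+02 1.9775e+02 2.0886e+02 9.0000e-02] meas [543.7 197.8 208.9] [3.142 0.    0.088] gap 93.8 F [0.3 0.8 0.7] t 76.95 qd 0.001
SEND [0.0275, -0.148, 0.054] 0.0 dist 160 rows 3.8
```

Call:
send_rows([
  [[0.009,-0.04,0],0],
  [[0.018,-0.08,0],0],
  [[0.024,-0.12,0.02],0],
  [[0.0275,-0.148,0.054],0],
  [[0.0275,-0.148,0.054],0],
  [[0.0275,-0.148,0.054],0],
  [[0.0275,-0.148,0.054],0],
  [[0.0275,-0.148,0.054],0],
])

```text
clock: 77.62
eef_pos: [558.9, 346.8, 156.6]
eef_rot: [-3.141, -0.002, 0.087]
wrist_force: [-1.2, -0.0, 0.7]
finger_gap: 94.1
```

Run:
```python
from h import *
manip.camera("top");sync();st();plan(558.4,347.5,85,.0873);im=snap("scene","s31",(390,130,510,270),4)
```

```text
cmd [5.5894e+02 3.4673e+02 1.5682e+02 9.0000e-02] meas [558.9 346.7 156.8] [-3.141e+00 -2.000e-03  8.600e-02] gap 94.2 F [-0.5 -0.5  0.8] t 77.67 qd 0.004
SEND [-0.0005, -0.001, 0.072] -0.001 dist 72 rows 1.7
```

View pics/s31.png

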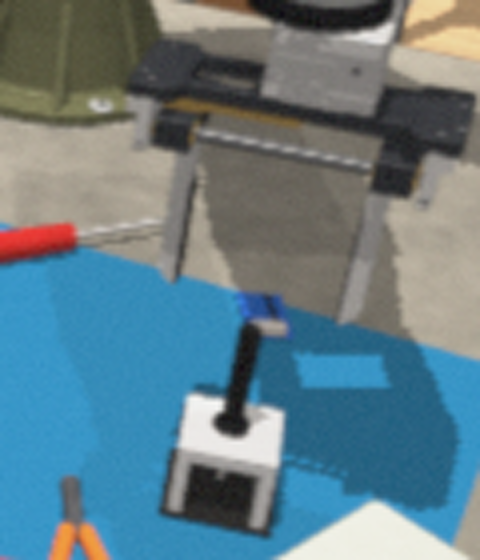

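Fingers are placed on either side of the stylus. I descend and close lightly.

Call:
send_rows([
  [[-0.0005,-0.001,0.025],0],
  [[-0.0005,-0.001,0.05],0],
  [[-0.0005,-0.001,0.065],0],
  [[-0.0005,-0.001,0.072],0],
  [[-0.0005,-0.001,0.072],0],
  [[-0.0005,-0.001,0.072],0],
  [[-0.0005,-0.001,0.072],0],
  [[-0.0005,-0.001,0.072],0],
])

```text
clock: 78.38
eef_pos: [558.1, 348.8, 84.5]
eef_rot: [-3.141, -0.002, 0.088]
wrist_force: [-0.1, -1.3, 0.4]
finger_gap: 94.0
```

Call:
send_rows([
  [[0,0,0],0],
  [[0,0,0],0],
  [[0,0,0],0],
  [[0,0,0],0],
  [[0,0,0],0],
  [[0,0,0],0],
  [[0,0,0],0],
  [[0,0,0],0],
], hand=1, force=5)

```text
clock: 79.05
eef_pos: [557.5, 348.6, 82.9]
eef_rot: [3.142, 0.0, 0.088]
wrist_force: [-0.3, -0.0, 0.4]
finger_gap: 43.7
```

Call:
send_rows([
  [[0,0,0],0],
  [[0,0,0],0],
  [[0,0,0],0],
  [[0,0,0],0],
  [[0,0,0],0],
  [[0,0,0],0],
  [[0,0,0],0],
  [[0,0,0],0],
])

```text
clock: 79.72
eef_pos: [557.5, 348.6, 82.9]
eef_rot: [3.142, 0.0, 0.088]
wrist_force: [-0.2, -0.1, 0.1]
finger_gap: 13.7
```

Run:
```python
from h import *
sync();st();im=snap("scene","s32",(390,130,510,270),4)
```

```text
cmd [5.5752e+02 3.4859e+02 8.2860e+01 9.0000e-02] meas [557.5 348.6  82.9] [3.142 0.    0.088] gap 13.7 F [-0.2 -0.1  0.1] t 79.72 qd 0.001
```

View pics/s32.png

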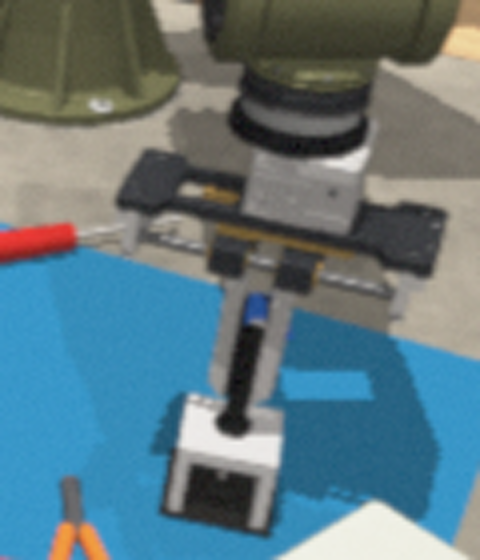

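Call:
send_rows([
  [[0,0,0],0],
  [[0,0,0],0],
  [[0,0,0],0],
  [[0,0,0],0],
  [[0,0,0],-0.1],
  [[0,0,0],-0.2],
  [[0,0,0],-0.3],
  [[0,0,0],-0.4],
], hand=-0.06)

```text
clock: 80.43
eef_pos: [557.5, 348.6, 82.9]
eef_rot: [-3.142, -0.0, 0.493]
wrist_force: [-0.0, 0.9, -0.3]
finger_gap: 49.9
```

Call:
send_rows([
  [[0,0,0],-0.12],
  [[0,0,0],-0.24],
  [[0,0,0],-0.36],
  [[0,0,0],-0.48],
  [[0,0,0],-0.6],
  [[0,0,0],-0.72],
  [[0,0,0],-0.84],
  [[0,0,0],-0.96],
])

```text
clock: 81.1
eef_pos: [557.5, 348.6, 82.9]
eef_rot: [-3.142, 0.0, 1.454]
wrist_force: [-0.1, 0.6, -0.2]
finger_gap: 49.8
```

Call:
send_rows([
  [[0,0,0],-0.1],
  [[0,0,0],-0.17],
  [[0,0,0],-0.21],
  [[0,0,0],-0.21],
  [[0,0,0],-0.21],
  [[0,0,0],-0.21],
  [[0,0,0],-0.21],
  [[0,0,0],-0.21],
])

```text
clock: 81.77
eef_pos: [557.5, 348.6, 82.9]
eef_rot: [-3.142, 0.0, 1.657]
wrist_force: [-0.2, 0.6, -0.7]
finger_gap: 49.8
```

Run:
```python
from h import *
manip.camera("top");sync();st();plan(557.5,348.6,82.9,1.57+.0873)
```

```text
cmd [557.53 348.6   82.9    1.66] meas [557.5 348.6  82.9] [ 3.142 -0.     1.657] gap 49.9 F [-0.2 -0.1  0. ] t 81.82 qd 0.002
SEND [0.0, -0.0, -0.0] -0.0 dist 0 rows 0.0
```

Next I close across the other axis, this time with a firm grip.

Call:
send_rows([
  [[0,0,0],0],
  [[0,0,0],0],
  [[0,0,0],0],
  [[0,0,0],0],
  [[0,0,0],0],
  [[0,0,0],0],
  [[0,0,0],0],
  [[0,0,0],0],
], hand=1, force=10)

```text
clock: 82.48
eef_pos: [557.5, 348.6, 82.8]
eef_rot: [-3.142, 0.0, 1.658]
wrist_force: [0.2, -0.3, -0.8]
finger_gap: 13.9
```

Call:
send_rows([
  [[0,0,0],0],
  [[0,0,0],0],
  [[0,0,0],0],
  [[0,0,0],0],
  [[0,0,0],0],
  [[0,0,0],0],
  [[0,0,0],0],
  [[0,0,0],0],
], force=40)

```text
clock: 83.15
eef_pos: [557.5, 348.6, 82.9]
eef_rot: [-3.142, -0.0, 1.658]
wrist_force: [-0.1, 0.1, -0.5]
finger_gap: 13.3
```

Run:
```python
from h import *
sync();st();print(cget())
```

```text
cmd [557.52 348.61  82.87   1.66] meas [557.5 348.6  82.9] [-3.142 -0.     1.658] gap 13.3 F [-0.1  0.1 -0.5] t 83.15 qd 0.001
[557.51560425 348.61308817  82.8691078    1.65780707]
```

Call:
send_rows([
  [[0,0,-0.02],0],
  [[0,0,-0.04],0],
  [[0,0,-0.06],0],
  [[0,0,-0.08],0],
  [[0,0,-0.09],0],
  [[0,0,-0.09],0],
  [[0,0,-0.09],0],
  [[0,0,-0.09],0],
])

```text
clock: 83.82
eef_pos: [557.1, 348.4, 171.3]
eef_rot: [-3.14, 0.001, 1.658]
wrist_force: [0.2, -0.4, 0.2]
finger_gap: 13.5
```

Run:
```python
from h import *
st();im=snap("scene","s33",(390,110,510,270),4)
```

```text
cmd [557.52 348.61  82.87   1.66] meas [557.1 348.4 171.3] [-3.140e+00  1.000e-03  1.658e+00] gap 13.5 F [ 0.2 -0.4  0.2] t 83.82 qd 0.007
```

View pics/s33.png

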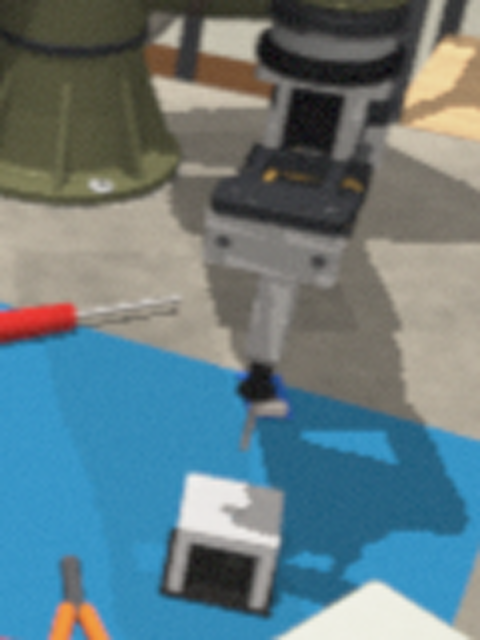

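Run:
```python
from h import *
im=snap("top","t34",(318,198,348,222),20)
c=im[198:222,318:348].astype(float); g=c.mean(2); 
ys,xs=np.mgrid[198:222,318:348]; m=(g>110)&((xs-333.6)**2+(ys-210.6)**2<25)
w=(g-60)*m; u=(xs*w).sum()/w.sum(); v=(ys*w).sum()/w.sum(); print(u,v,m.sum(),ray("top",u,v,52).round(1),ray("top",u,v,60).round(1))
sync();plan(514.2,-75.5,175,1.658)
```

```text
333.1625859697387 210.34993122420912 12 [516.1 -76.   52. ] [515.  -75.6  60. ]
SEND [-0.4185, -0.0795, -0.0035] -0.0 dist 426 rows 10.2
```

View pics/t34.png

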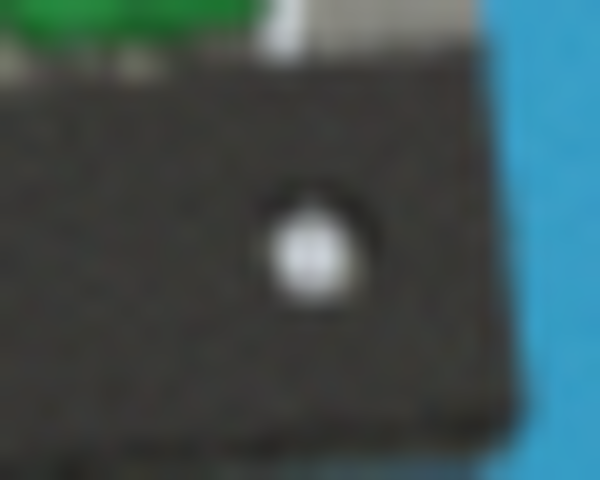

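Call:
send_rows([
  [[-0.04,-0.0075,-0.0035],0],
  [[-0.08,-0.015,-0.0035],0],
  [[-0.12,-0.0225,-0.0035],0],
  [[-0.16,-0.03,-0.0035],0],
  [[-0.2,-0.0375,-0.0035],0],
  [[-0.24,-0.045,-0.0035],0],
  [[-0.28,-0.053,-0.0035],0],
  [[-0.31,-0.059,-0.0035],0],
])

```text
clock: 84.58
eef_pos: [524.8, 32.0, 175.8]
eef_rot: [-3.141, 0.0, 1.657]
wrist_force: [0.1, 0.4, 0.4]
finger_gap: 13.5
```

Call:
send_rows([
  [[-0.04,-0.0075,0],0],
  [[-0.08,-0.015,0],0],
  [[-0.1085,-0.0205,0],0],
  [[-0.1085,-0.0205,0],0],
  [[-0.1085,-0.0205,0],0],
  [[-0.1085,-0.0205,0],0],
  [[-0.1085,-0.0205,0],0],
  [[-0.1085,-0.0205,0],0],
])

```text
clock: 85.25
eef_pos: [514.8, -74.2, 176.2]
eef_rot: [-3.141, -0.0, 1.659]
wrist_force: [0.5, -0.3, -0.3]
finger_gap: 13.8
```

Run:
```python
from h import *
manip.camera("top");sync();st();plan(515.2,-74.9,138,1.658)
```

```text
cmd [514.8  -74.29 176.28   1.66] meas [514.8 -74.3 176.3] [-3.141 -0.     1.659] gap 13.7 F [ 0.6 -0.6  0.4] t 85.3 qd 0.007
SEND [-0.0005, 0.0005, 0.0385] 0.001 dist 39 rows 0.9
```

Call:
send_rows([
  [[-0.0005,0.0005,0.01],0],
  [[-0.0005,0.0005,0.02],0],
  [[-0.0005,0.0005,0.03],0],
  [[-0.0005,0.0005,0.0385],0],
  [[-0.0005,0.0005,0.0385],0],
  [[-0.0005,0.0005,0.0385],0],
  [[-0.0005,0.0005,0.0385],0],
  [[-0.0005,0.0005,0.0385],0],
])

```text
clock: 85.97
eef_pos: [515.5, -75.8, 138.4]
eef_rot: [3.141, 0.0, 1.658]
wrist_force: [-0.1, 0.1, -0.7]
finger_gap: 13.3
```

Run:
```python
from h import *
st();im=snap("scene","s35",(290,130,350,200),9);cv2.imwrite("pics/t35.png",cv2.resize(manip.camera("top")[180:240,290:370,::-1],None,fx=8,fy=8,interpolation=cv2.INTER_CUBIC))
```

```text
cmd [515.34 -74.74 137.78   1.66] meas [515.5 -75.8 138.4] [3.141 0.    1.658] gap 13.3 F [-0.1  0.1 -0.7] t 85.97 qd 0.003
```

View pics/s35.png

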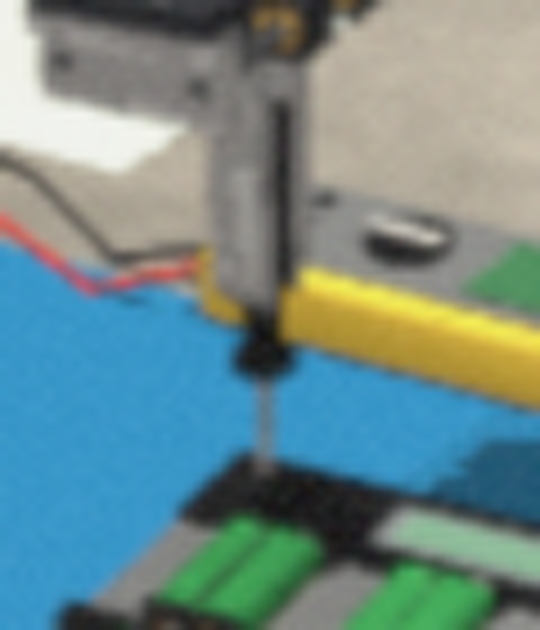

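View pics/t35.png

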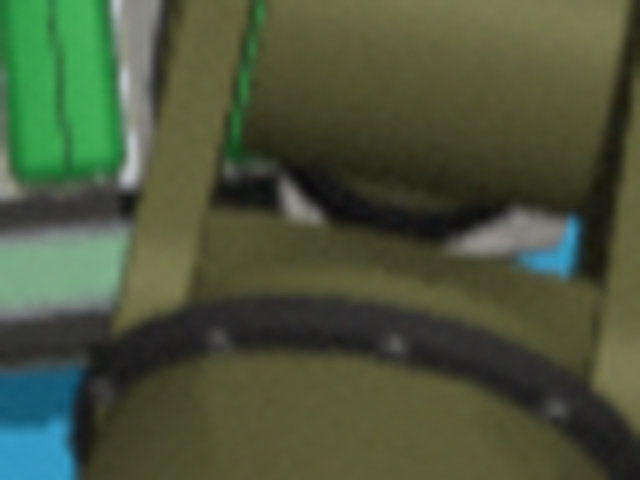

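Run:
```python
from h import *
print("pred tip",proj("scene",[515.5,-75.8,68.5]), "obs ray",ray("scene",290+263/9-.45,130+470/9-.45,68.5).round(1))
im=cv2.imread("pics/s26.png"); # 4x crop 190,130
c=im[225:280,670:755]; cv2.imwrite("pics/c26.png",cv2.resize(c,None,fx=8,fy=8))
g=c.astype(float).mean(2); m=g>165; ys,xs=np.nonzero(m); print(xs.min(),xs.max(),ys.min(),ys.max(),xs.mean(),ys.mean())
u=190+(670+xs.mean())/4-.4; v=130+(225+ys.mean())/4-.4; print(u,v,ray("scene",u,v,82).round(1))
```

```text
pred tip [319.40552492 181.59037776] obs ray [517.5 -76.9  68.5]
22 57 8 29 39.42444821731749 18.75891341256367
366.9561120543294 190.5397283531409 [505.6  86.9  82. ]
```

View pics/c26.png

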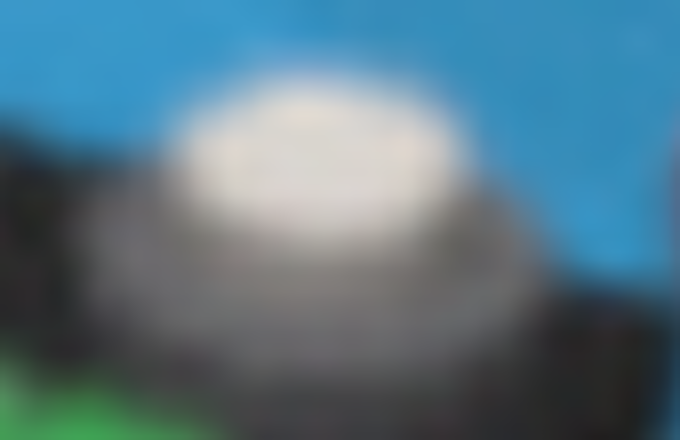

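Call:
send_rows([
  [[0.0013,0.0004,0],0],
  [[0.0013,0.0004,0],0],
  [[0.0013,0.0004,0],0],
  [[0.0013,0.0004,0.003],0],
  [[0.0013,0.0004,0.006],0],
  [[0.0013,0.0004,0.0085],0],
  [[0.0013,0.0004,0.011],0],
  [[0.0013,0.0004,0.011],0],
])

```text
clock: 86.73
eef_pos: [515.3, -74.3, 126.2]
eef_rot: [-3.141, -0.0, 1.658]
wrist_force: [0.3, -0.4, -0.2]
finger_gap: 13.6
```

Run:
```python
from h import *
st();im=snap("scene","s36",(290,130,350,200),9);st()
```

```text
cmd [515.34 -74.74 137.78   1.66] meas [515.3 -74.3 126.2] [-3.141 -0.     1.658] gap 13.6 F [ 0.3 -0.4 -0.2] t 86.73 qd 0.012
cmd [515.34 -74.74 137.78   1.66] meas [515.4 -74.3 126.5] [-3.141 -0.     1.658] gap 13.6 F [ 0.7 -0.6  1.2] t 86.78 qd 0.007
```

View pics/s36.png

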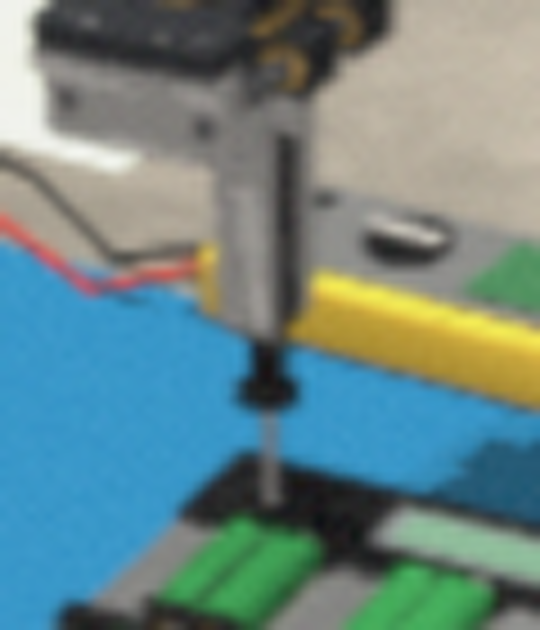

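Call:
send_rows([
  [[0,0,0.002],0],
  [[0,0,0.004],0],
  [[0,0,0.006],0],
  [[0,0,0.008],0],
  [[0,0,0.0093],0],
  [[0,0,0.0093],0],
  [[0,0,0.0093],0],
  [[0,0,0.0093],0],
])

```text
clock: 87.45
eef_pos: [515.6, -74.4, 117.8]
eef_rot: [3.141, 0.0, 1.658]
wrist_force: [-0.5, 0.7, 3.0]
finger_gap: 13.4
```

Run:
```python
from h import *
st()
```

```text
cmd [515.34 -74.74 137.78   1.66] meas [515.6 -74.4 117.8] [3.141 0.    1.658] gap 13.4 F [-0.5  0.7  3. ] t 87.45 qd 0.002
```

Call:
send_rows([
  [[0,0,0.001],0],
  [[0,0,0.002],0],
  [[0,0,0.002],0],
  [[0,0,0.002],0],
  [[0,0,0.002],0],
  [[0,0,0.002],0],
  [[0,0,0.002],0],
  [[0,0,0.002],0],
])

```text
clock: 88.12
eef_pos: [516.0, -74.5, 116.9]
eef_rot: [3.14, 0.001, 1.658]
wrist_force: [-4.0, 0.9, 16.0]
finger_gap: 13.5
```

Run:
```python
from h import *
st()
```

```text
cmd [515.34 -74.74 137.78   1.66] meas [516.  -74.5 116.9] [3.140e+00 1.000e-03 1.658e+00] gap 13.5 F [-4.   0.9 16. ] t 88.12 qd 0.002
```

It has bottomed out, at 16 N. I hold it there for well over 2 s.

Call:
send_rows([
  [[0,0,0],0],
  [[0,0,0],0],
  [[0,0,0],0],
  [[0,0,0],0],
  [[0,0,0],0],
  [[0,0,0],0],
  [[0,0,0],0],
  [[0,0,0],0],
])

```text
clock: 88.78
eef_pos: [516.0, -74.5, 116.9]
eef_rot: [3.14, 0.001, 1.658]
wrist_force: [-4.5, 0.9, 16.6]
finger_gap: 13.3
```

Call:
send_rows([
  [[0,0,0],0],
  [[0,0,0],0],
  [[0,0,0],0],
  [[0,0,0],0],
  [[0,0,0],0],
  [[0,0,0],0],
  [[0,0,0],0],
  [[0,0,0],0],
])

```text
clock: 89.45
eef_pos: [516.0, -74.5, 116.9]
eef_rot: [3.14, 0.001, 1.658]
wrist_force: [-4.3, -0.3, 15.4]
finger_gap: 13.2
```

Call:
send_rows([
  [[0,0,0],0],
  [[0,0,0],0],
  [[0,0,0],0],
  [[0,0,0],0],
  [[0,0,0],0],
  [[0,0,0],0],
  [[0,0,0],0],
  [[0,0,0],0],
])

```text
clock: 90.12
eef_pos: [516.0, -74.5, 116.9]
eef_rot: [3.14, 0.001, 1.658]
wrist_force: [-4.0, 1.4, 16.9]
finger_gap: 13.6
```

Call:
send_rows([
  [[0,0,0],0],
  [[0,0,0],0],
  [[0,0,0],0],
  [[0,0,0],0],
  [[0,0,0],0],
  [[0,0,0],0],
  [[0,0,0],0],
  [[0,0,0],0],
])

```text
clock: 90.78
eef_pos: [516.0, -74.5, 116.9]
eef_rot: [3.14, 0.001, 1.658]
wrist_force: [-3.8, 0.1, 16.9]
finger_gap: 13.7
```

Call:
send_rows([
  [[0,0,-0.005],0],
  [[0,0,-0.012],0],
  [[0,0,-0.02],0],
  [[0,0,-0.03],0],
  [[0,0,-0.045],0],
  [[0,0,-0.06],0],
  [[0,0,-0.06],0],
  [[0,0,-0.06],0],
])

```text
clock: 91.45
eef_pos: [515.7, -74.4, 176.1]
eef_rot: [3.14, 0.0, 1.658]
wrist_force: [-0.5, 0.2, -0.8]
finger_gap: 13.2
```

Run:
```python
from h import *
manip.camera("top");sync();st();im=snap("scene","s37",(270,110,390,250),5);plan(557.5,348.6,175,1.658)
```

```text
cmd [515.35 -74.32 175.23   1.66] meas [515.4 -74.3 175.2] [-3.141 -0.     1.658] gap 13.5 F [-1.  -0.6 -0.3] t 91.5 qd 0.015
SEND [0.4175, 0.0785, 0.0] -0.0 dist 425 rows 10.2
```

View pics/s37.png

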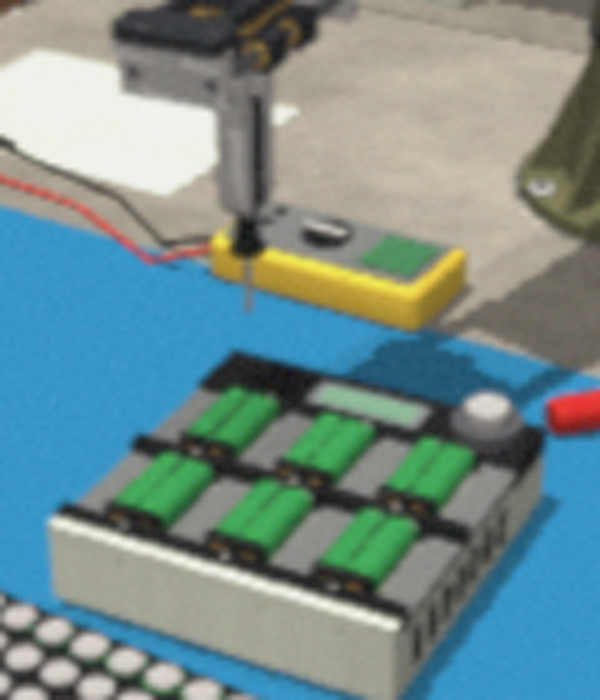

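Run:
```python
from h import *
im=manip.camera("top")[:,:,::-1]
cv2.imwrite("pics/t38.png",cv2.resize(im[170:220,140:200],None,fx=10,fy=10,interpolation=cv2.INTER_CUBIC))
```

```text
(no output)
```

View pics/t38.png

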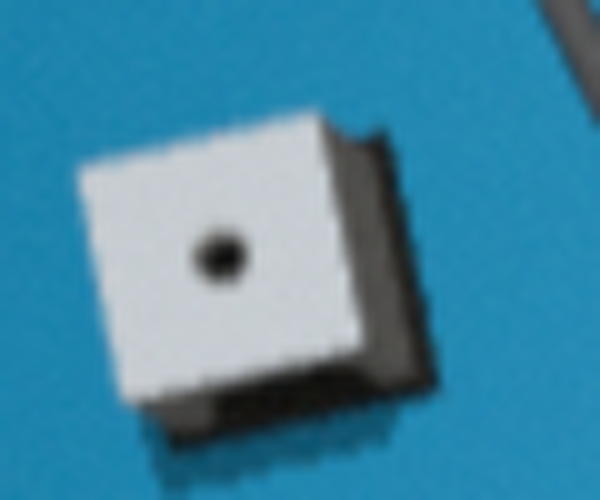

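Run:
```python
from h import *
print(ray("top",161.55,195.25,55).round(1),ray("top",161.7,195.6,60).round(1),ray("top",152.5,190,133).round(1))
```

```text
[559.3 347.9  55. ] [557.6 346.   60. ] [558.3 346.1 133. ]
```

Call:
send_rows([
  [[0.04,0.0075,0],0],
  [[0.08,0.015,0],0],
  [[0.12,0.0225,0],0],
  [[0.16,0.03,0],0],
  [[0.2,0.0375,0],0],
  [[0.24,0.045,0],0],
  [[0.28,0.053,0],0],
  [[0.31,0.058,0],0],
])

```text
clock: 92.27
eef_pos: [545.8, 242.5, 174.6]
eef_rot: [-3.14, 0.0, 1.659]
wrist_force: [-0.0, 1.2, -0.1]
finger_gap: 13.6
```

Call:
send_rows([
  [[0.04,0.0075,0],0],
  [[0.08,0.015,0],0],
  [[0.1075,0.0205,0],0],
  [[0.1075,0.0205,0],0],
  [[0.1075,0.0205,0],0],
  [[0.1075,0.0205,0],0],
  [[0.1075,0.0205,0],0],
  [[0.1075,0.0205,0],0],
])

```text
clock: 92.93
eef_pos: [557.7, 347.3, 175.7]
eef_rot: [-3.142, 0.0, 1.656]
wrist_force: [-0.0, 0.2, 0.0]
finger_gap: 13.4
```

Run:
```python
from h import *
manip.camera("scene");sync();st();plan(557.7,348.6,132,1.658)
```

```text
cmd [557.69 347.42 175.79   1.66] meas [557.7 347.4 175.8] [ 3.141 -0.     1.657] gap 13.5 F [ 1.1  0.4 -0.1] t 92.98 qd 0.004
SEND [0.001, 0.0, 0.044] -0.001 dist 44 rows 1.1
```

Call:
send_rows([
  [[0.0015,0.0007,0.015],0],
  [[0.0015,0.0007,0.03],0],
  [[0.0015,0.0007,0.043],0],
  [[0.0015,0.0007,0.043],0],
  [[0.0015,0.0007,0.043],0],
  [[0.0015,0.0007,0.043],0],
  [[0.0015,0.0007,0.043],0],
  [[0.0015,0.0007,0.043],0],
])

```text
clock: 93.65
eef_pos: [558.3, 350.1, 133.5]
eef_rot: [3.14, -0.001, 1.658]
wrist_force: [-0.2, 0.2, -0.2]
finger_gap: 13.4
```

Run:
```python
from h import *
manip.camera("top");sync();st();im=snap("scene","s39",(405,150,495,270),6);plan(558.2,349.0,122,1.658)
```

```text
cmd [558.22 350.04 133.3    1.66] meas [558.2 350.  133.3] [ 3.141 -0.     1.658] gap 13.6 F [ 0.7  0.5 -0.8] t 93.7 qd 0.006
SEND [-0.001, -0.0, 0.0115] -0.0 dist 12 rows 0.3
```

View pics/s39.png

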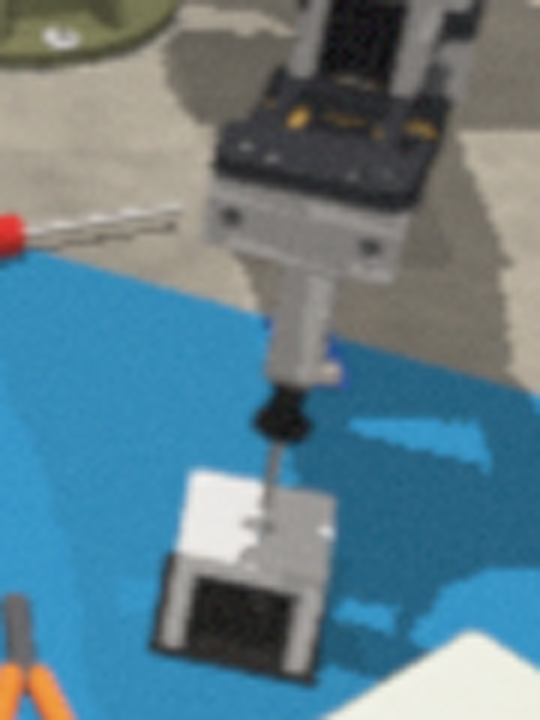

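Call:
send_rows([
  [[-0.0013,0,0.003],0],
  [[-0.0013,0,0.005],0],
  [[-0.0013,0,0.007],0],
  [[-0.0013,0,0.009],0],
  [[-0.0013,0,0.0115],0],
  [[-0.0013,0,0.0135],0],
  [[-0.0013,0,0.0135],0],
  [[-0.0013,0,0.0135],0],
])

```text
clock: 94.42
eef_pos: [558.1, 348.7, 119.0]
eef_rot: [-3.141, 0.0, 1.658]
wrist_force: [0.6, 0.0, 0.1]
finger_gap: 13.6
```

Run:
```python
from h import *
manip.camera("top");sync();st();im=snap("scene","s40",(405,150,495,270),6)
```

```text
cmd [558.14 348.69 119.15   1.66] meas [558.1 348.7 119.1] [ 3.142 -0.     1.658] gap 13.8 F [-1.6  0.3 -0.2] t 94.47 qd 0.003
```

View pics/s40.png

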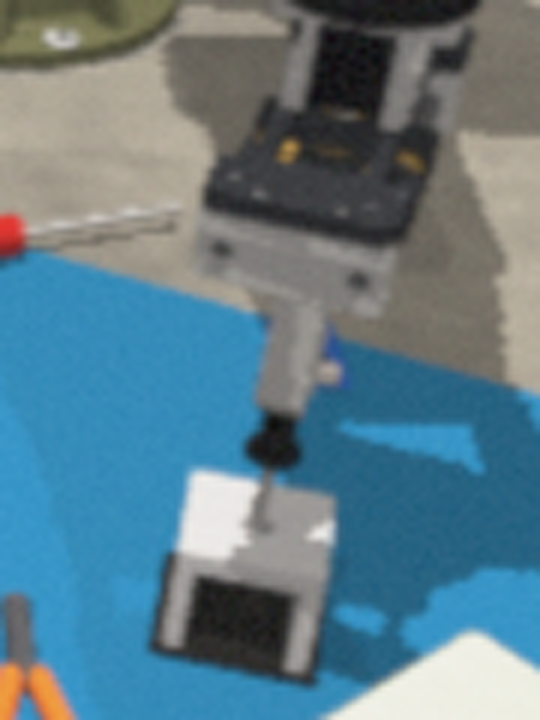

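Call:
send_rows([
  [[0,0,0.006],0],
  [[0,0,0.012],0],
  [[0,0,0.018],0],
  [[0,0,0.024],0],
  [[0,0,0.03],0],
  [[0,0,0.0355],0],
  [[0,0,0.0355],0],
  [[0,0,0.0355],0],
])

```text
clock: 95.18
eef_pos: [558.1, 348.6, 83.2]
eef_rot: [-3.141, 0.0, 1.658]
wrist_force: [-0.1, 0.3, -1.1]
finger_gap: 13.3
```

Call:
send_rows([
  [[0,0,0],0],
  [[0,0,0],0],
  [[0,0,0],0],
  [[0,0,0],0],
  [[0,0,0],0],
  [[0,0,0],0],
  [[0,0,0],0],
  [[0,0,0],0],
])

```text
clock: 95.85
eef_pos: [558.1, 348.7, 83.6]
eef_rot: [3.142, -0.0, 1.658]
wrist_force: [-0.5, 0.3, -1.4]
finger_gap: 13.6
```

Run:
```python
from h import *
st()
```

```text
cmd [558.14 348.69 119.15   1.66] meas [558.1 348.7  83.6] [ 3.142 -0.     1.658] gap 13.6 F [-0.5  0.3 -1.4] t 95.85 qd 0.001
```

Call:
send_rows([
  [[0,0,0.001],0],
  [[0,0,0.001],0],
  [[0,0,0.001],0],
  [[0,0,0.001],0],
  [[0,0,0.001],0],
  [[0,0,0.001],0],
  [[0,0,0.001],0],
  [[0,0,0.001],0],
])

```text
clock: 96.52
eef_pos: [558.1, 348.6, 82.6]
eef_rot: [-3.142, 0.0, 1.658]
wrist_force: [-0.6, -0.8, -0.7]
finger_gap: 13.3
```

Call:
send_rows([
  [[0,0,0],0],
  [[0,0,0],0],
  [[0,0,0],0],
  [[0,0,0],0],
  [[0,0,0],0],
  [[0,0,0],0],
  [[0,0,0],0],
  [[0,0,0],0],
], hand=0)

```text
clock: 97.18
eef_pos: [558.1, 348.6, 82.6]
eef_rot: [3.142, -0.0, 1.658]
wrist_force: [0.2, 0.7, -0.8]
finger_gap: 46.8
```

Call:
send_rows([
  [[0,0,-0.02],0],
  [[0,0,-0.05],0],
  [[0,0,-0.08],0],
  [[0,0,-0.1],0],
  [[0,0,-0.1],0],
  [[0,0,-0.1],0],
  [[0,0,-0.1],0],
  [[0,0,-0.1],0],
])

```text
clock: 97.85
eef_pos: [557.7, 348.4, 181.0]
eef_rot: [-3.139, 0.001, 1.658]
wrist_force: [0.2, 0.8, 0.2]
finger_gap: 47.4
```

Run:
```python
from h import *
sync();st();im=snap("scene","s41",(405,150,495,270),6)
Y=np.radians(5.0)
print(np.array([515.5,-74.5])+161.5*np.array([-np.sin(Y),np.cos(Y)]))
```

```text
cmd [557.67 348.41 181.01   1.66] meas [557.7 348.4 181. ] [-3.139e+00  1.000e-03  1.658e+00] gap 47.4 F [0.2 0.8 0.2] t 97.85 qd 0.004
[501.42434755  86.38544374]
```

View pics/s41.png

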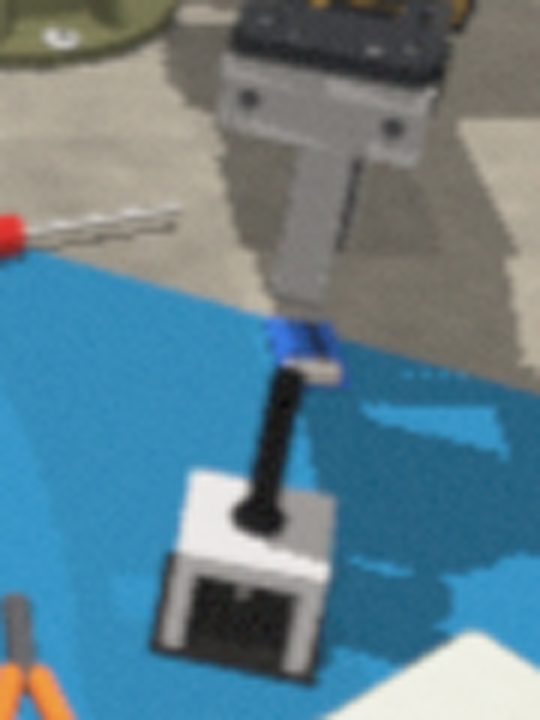

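Run:
```python
from h import *
plan(502,86.3,120,1.658)
```

```text
SEND [-0.2565, -0.078, 0.061] -0.0 dist 275 rows 6.6
```

Call:
send_rows([
  [[-0.038,-0.012,0],0],
  [[-0.076,-0.024,0],0],
  [[-0.114,-0.036,0],0],
  [[-0.152,-0.048,0.01],0],
  [[-0.19,-0.06,0.02],0],
  [[-0.228,-0.07,0.04],0],
  [[-0.2565,-0.078,0.061],0],
  [[-0.2565,-0.078,0.061],0],
], hand=1, force=40)

```text
clock: 98.57
eef_pos: [499.9, 82.0, 117.5]
eef_rot: [-3.135, 0.001, 1.654]
wrist_force: [-0.7, 1.0, -0.4]
finger_gap: 0.8
```

Call:
send_rows([
  [[0,0,0],0],
  [[0,0,0],0],
  [[0,0,0],0],
  [[0,0,0.01],0],
  [[0,0,0.02],0],
  [[0,0,0.02],0],
  [[0,0,0.02],0],
  [[0,0,0.02],0],
])

```text
clock: 99.23
eef_pos: [502.7, 86.5, 101.5]
eef_rot: [-3.141, 0.0, 1.658]
wrist_force: [0.3, -0.1, 0.1]
finger_gap: 0.5
```

Run:
```python
from h import *
manip.camera("top");sync();st();im=snap("scene","s42",(270,110,390,250),5);plan(502,86.3,88,1.658)
```

```text
cmd [502.83  86.49 101.72   1.66] meas [502.8  86.5 101.7] [ 3.141 -0.     1.658] gap 0.3 F [-0.3  0.7  1.2] t 99.28 qd 0.005
SEND [-0.0, -0.001, 0.0135] 0.0 dist 14 rows 0.3
```

View pics/s42.png

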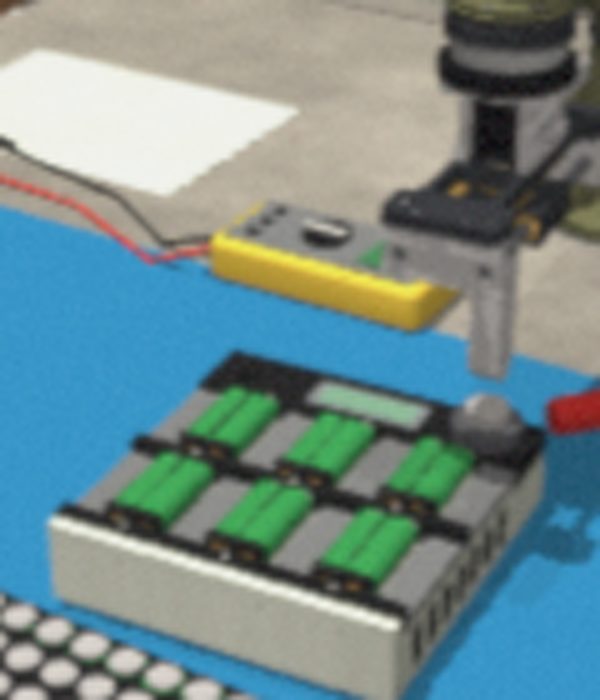

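Call:
send_rows([
  [[0,-0.0005,0.008],0],
  [[0,-0.0005,0.016],0],
  [[0,-0.0005,0.02],0],
  [[0,-0.0005,0.023],0],
  [[0,-0.0005,0.025],0],
  [[0,-0.0005,0.0265],0],
  [[0,-0.0005,0.0265],0],
  [[0,-0.0005,0.0265],0],
])

```text
clock: 100.0
eef_pos: [502.0, 86.3, 76.0]
eef_rot: [-3.141, 0.0, 1.658]
wrist_force: [-8.4, -1.7, 16.7]
finger_gap: 0.3
```

Run:
```python
from h import *
st()
```

```text
cmd [501.84  86.4   88.22   1.66] meas [502.   86.3  76. ] [-3.141  0.     1.658] gap 0.3 F [-8.4 -1.7 16.7] t 100.0 qd 0.001
```

Call:
send_rows([
  [[0,0,0.0005],0],
  [[0,0,0.0005],0],
  [[0,0,0.0005],0],
  [[0,0,0.0005],0],
  [[0,0,0.0005],0],
  [[0,0,0.0005],0],
  [[0,0,0.0005],0],
  [[0,0,0.0005],0],
])

```text
clock: 100.67
eef_pos: [502.1, 86.3, 75.9]
eef_rot: [-3.141, 0.0, 1.658]
wrist_force: [-10.2, -2.0, 21.3]
finger_gap: 0.7
```

Call:
send_rows([
  [[0,0,-0.01],0],
  [[0,0,-0.03],0],
  [[0,0,-0.06],0],
  [[0,0,-0.1],0],
  [[-0.01,-0.02,-0.12],0],
  [[-0.02,-0.05,-0.14],0],
  [[-0.02,-0.09,-0.15],0],
  [[-0.02,-0.13,-0.15],0],
])

```text
clock: 101.33
eef_pos: [373.8, 54.7, 226.2]
eef_rot: [3.138, 0.0, 1.657]
wrist_force: [0.4, -0.1, 0.5]
finger_gap: 0.8
```

Run:
```python
from h import *
st()
```

```text
cmd [501.84  86.4   88.22   1.66] meas [373.8  54.7 226.2] [3.138 0.    1.657] gap 0.8 F [ 0.4 -0.1  0.5] t 101.33 qd 1.167
```

Call:
send_rows([
  [[-0.03,0,0],0],
  [[-0.07,0,0],0],
  [[-0.11,0,0],0],
  [[-0.15,0,0],0],
  [[-0.18,0,0],0],
  [[-0.18,0,0],0],
  [[-0.18,0,0],0],
  [[-0.18,0,0],0],
])

```text
clock: 102.0
eef_pos: [390.0, -123.9, 224.5]
eef_rot: [-3.141, -0.0, 1.657]
wrist_force: [-0.2, -0.1, 1.0]
finger_gap: 0.4
```

Run:
```python
from h import *
st();im=snap("top","t50")
for c,r,a in green(im,68.5): print(c.round(1),np.round(r[0],1),np.round(r[1],1),round(r[2],1),a)
snap("scene","s50")
cv2.imwrite("pics/t51.png",cv2.resize(im[125:235,130:350],None,fx=3.6,fy=3.6,interpolation=cv2.INTER_CUBIC))
```

```text
cmd [501.84  86.4   88.22   1.66] meas [ 390.  -123.9  224.5] [-3.141 -0.     1.657] gap 0.4 F [-0.2 -0.1  1. ] t 102.0 qd 0.025
[270.9 192.1] [560.8  77.3] [62.4 34.8] 6.4 313.0
[297.  189.5] [566.8  12.8] [62.9 33.9] 4.7 305.0
[323.2 186.8] [572.8 -51.8] [62.7 34.6] 5.8 306.5
[268. 160.] [642.7  84.3] [61.7 34.7] 0.2 304.0
[294.  157.6] [647.7  19.5] [64.1 34.2] 5.2 298.0
[319.8 154.8] [654.1 -44.9] [63.3 35.1] 4.7 306.5
[470.9 147.5] [ 669.  -426.9] [51.2 54.5] 41.7 396.5
[405.5 124.1] [ 731.9 -263.6] [54.3 57.2] 61.6 361.0
```

View pics/t51.png

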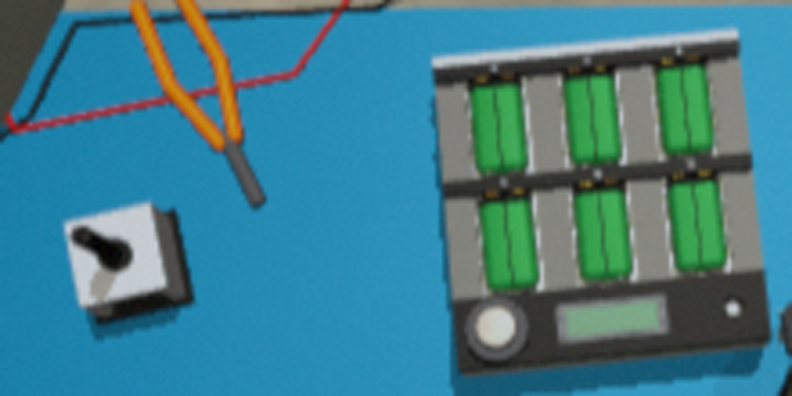

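View pics/s50.png

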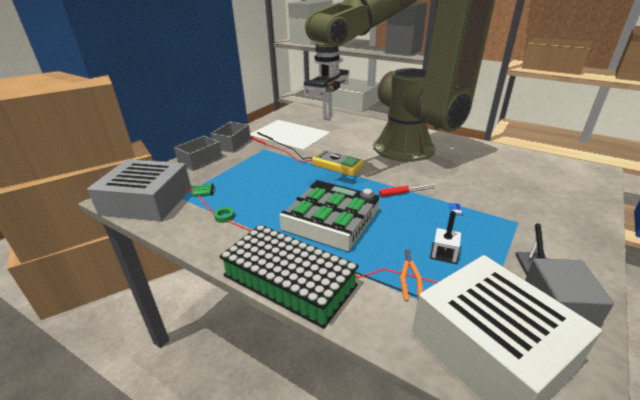

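Run:
```python
from h import *
print(manip.sign_off())
```

```text
the job is handed in; nothing more can be done
None
```

The job is handed in at about 102 s of the 210 s allowed. All six bays are full and the reset and start buttons were pressed in that order. The stylus is back in its stand.

- **Packs:** Only bay 1 was loaded at the start, so the five spares went into bays 2 to 6, caps to the contacts. Bays 4 and 5 needed mending:
  - The first pack in bay 4 missed its seat on the first drops and was re-placed, then re-centred.
  - The first pack in bay 5 ended up with its front end on the middle contact block. I pressed on that end with the fingers at about 40 N while checking, then lifted and re-seated it.
- **Reset:** I held the button down with the stylus for about 2.7 s, bottomed at about 16 N, then let it up.
- **Stylus:** I returned it to the stand before pressing start.
- **Start:** I pressed it with the closed fingers. It bottomed at about 17–21 N (z = 76 mm, its full 6 mm of travel), and I let it up.

In the last pictures all six packs lie flat, each within about 1 mm of where the bay pitch from the loaded pack puts it. The stylus stands in its hole, and pack3 and the pliers show no visible change.

Two things could not be confirmed:

- **Bay 4:** The fitted outline of this pack gave about 0° where the other five gave about 5°. By eye it lies in line with its neighbours, so I took it as a fitting error.
- **Button travel:** I judged it from force and height only, since no button reading was available. Nothing checked that the results cleared or that the batch started.

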